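# Refit the lapped plugs of a valve manifold and work each one closed

### The arm

A 6-joint arm with a two-finger parallel gripper is mounted at the origin on the work surface. World frame = base frame: x ahead of the robot, y to its left, z up, the work surface at z = 0. Lengths are in m, angles in degrees, forces in N, time in s.
With the tool pointing down it reaches from about 0.3 to 1 m from the base axis. Payload 5.1 kg.
Tool frame: the origin (TCP) lies midway between the tips of the shut fingers; the grasp point (between the pads) lies 19 mm behind it (hold_point_z is the distance from the TCP to the grasp point, in m); y points along the fingers, z is the direction in which the jaws open and shut, and the axes are right-handed (so a half turn about y gives the same grasp; the last joint's range is limited). The gripper opens to 95 mm and grips with 3 to 60 N. Pads are 20 mm wide; open, the fingers measure 119 mm over their backs; the gripper's body (75 mm by 180 mm) begins 59 mm behind the grasp point.
Start: joints at [70.783, 7.093, 94.555, -0, 78.352, -4.733], TCP at [0.163, 0.629, 0.215] pointing down, gripper open.
Joint ranges: [-149.61, 149.61], [-58.7, 133.49], [1.44, 155.28], [-77.14, 257.14], [18.33, 153.61], [-166.67, 166.67]. Speed limits (degrees/s): [147.25, 147.25, 180, 180, 180, 180].

### API

Orientations are given as [roll, pitch, yaw] about the fixed x, y, z axes, in that order (R = Rz(yaw) Ry(pitch) Rx(roll)).
In Python, from bench import * gives the robot as it stands.
- The arm moves only by the tool servo_tool, never from a script. Its argument "series" is a list of rows, each an object of numbers: "jaw": the opening, from 0 (shut) to 1 (fully open); "dx", "dy", "dz": the shift along the tool's x, y, z as a fraction of full scale; "ax", "ay", "az": the turn, a rotation vector about the tool's x, y, z as a fraction of full scale. In form: [{"jaw": .., "dx": .., "dy": .., "dz": .., "ax": .., "ay": .., "az": ..}, ...]. A call has 1 to 8 rows; each row shifts and turns the pose as measured when the row begins, along the tool's axes as they then stand; what a row does not reach is not made up. Full scale, the value 1, is 0.03 m for a shift and 4 degrees for a turn. A row lasts 1/12 s, in which the tool goes at most 41.7 mm and 7.16 degrees, less where a joint would pass 70% of its speed; a pose out of reach is approached as far as the arm can. A call with a number of a shift or a turn outside -1 to 1 is refused whole. A call with a gripper value outside its range is refused whole. The fingers move at their own pace and stop on an object; "grip_force" is the grip in N (left out, the last holds). Time passes only in rows, so rows that do not move let the fingers close. It gives the time, the measured TCP pose, the force and the opening at its end, in the units of the state.
- observe(): the state, without advancing time (a new reading comes with each control period).
- camera(name): name is "side" or "top"; returns a dict with "color" (420x560x3 uint8, red, green, blue), "depth" (420x560 float32, m along the optical axis (not along the pixel's ray), 0 where there is no reading), "camera_matrix" (3x3 intrinsics, pixels), "rvec" (rotation vector, rad) and "tvec" (3), from world to camera coordinates, as OpenCV has them. Camera axes: x right, y down, z forward; pixel columns grow to the right and rows downward; lengths in m; the calibration is good to about 2 mm. A picture is of the moment at which its call begins.
- sign_off(): hands the job in, once; it reports no verdict.
Trained networks look in the newest picture that a camera, given by its name, has taken for a name from the list of things; names that differ only in an ending like _2 or _b are one class to them, and where a whole thing is asked for, a point or a joint stands for the part that bears it (a point fixed in the world has none). Each returns a list of dicts, best first, with "p" (0 to 1); they miss things now and then, are a little off and sometimes report something else, mostly with a low value. They report only what shows in the picture. A call takes as long as a camera call. They do not tell look-alikes from the thing itself.
- regions_of(name, camera): "pixels" (420x560 bool, what is visible of it) and "uv" ([column, row] in pixels, amid what is visible of it).
The state is a dict: "t": time; "joints": joint angles; "qvel": joint speeds; "joint_efforts": joint torques, N m; "eef_pos": TCP position; "tcp_rot": TCP orientation; "wrist_force": force on the tool from outside, world axes, zero at the start; "moment": the same for the moment, N m; "width": finger opening in m.
Only numpy, scipy, OpenCV 4.12 (cv2) and the standard library are available. Lean on these libraries where they do the work, as an engineer would, in place of code of your own. Each camera call takes 0.05 s, during which the arm holds its last target.

### The job

This manifold lot is to be made complete: for each loose plug on the mat take the white dust cap off the cock of the same colour and put it in the orange bin (cocks without a plug keep their caps), then let the plug down into its cock until it is fully home, with its handle in line with the hose outlet. Once all of them are in, rock-check each one: swing its handle a quarter turn in its seat, without lifting it out, and leave it closed with the handle squarely across the outlet. The tapers are lapped soft brass, so hold the plugs lightly (grip of at most about 25 N), never drop them in or press them down with more than about 20 N, never put one in with its handle across, and leave the other tools and jars where they are.

Things in the scene. Friction and masses are not known exactly. Their poses are not given: they have to be found in the camera images.
- manifold: Fixed valve manifold on a grey steel plate 150 x 370 x 12 mm; a header pipe runs along its +y/-y at the far side and four brass plug cocks stand in a row on it, 90 mm apart, their hose outlets all pointing to the plate's -x. Origin: under the middle of the plate.
- mouth_red (a point): Centre of the mouth (top rim, 68 mm above the table) of the brass cock with a red band, red foot flange (74 mm across) and outlet collar. Barrel 60 mm across; seat inside 46 mm across at the rim, tapering 13 deg a side. z up; the outlet points along -x: 'in line' is along x, 'across' along y. The cocks' order in the row varies.
- mid_red (a point): Centre, 25 mm above the small lower end, of the loose brass plug with red handle, 50 mm tall, 0.3 kg: taper 34 mm across at the bottom, 47 mm at 28 mm up; bar handle on top 54 mm along x, 10 mm along y, 11 to 25 mm above this point. z up. Starts upright on the mat. Fully home, this point lies 1 to 3 mm below the mouth's, and it turns easily in the seat. None: plug not there.
- capmid_red (a point): Centre, half-way up, of the white plastic dust cap that at the start closes the red cock: 37 mm tall, 20 g; skirt 37 mm across, 12 mm deep, loose in the mouth; flange 54 mm across, 3.5 mm thick, resting on the rim; round knob above it, 18 mm across, from 3 mm below to 18.5 mm above this point. z up the cap.
- mouth_blue (a point): Centre of the mouth (top rim, 68 mm above the table) of the brass cock with a blue band, blue foot flange (74 mm across) and outlet collar. Barrel 60 mm across; seat inside 46 mm across at the rim, tapering 13 deg a side. z up; the outlet points along -x: 'in line' is along x, 'across' along y. The cocks' order in the row varies.
- mid_blue (a point): Centre, 25 mm above the small lower end, of the loose brass plug with blue handle, 50 mm tall, 0.3 kg: taper 34 mm across at the bottom, 47 mm at 28 mm up; bar handle on top 54 mm along x, 10 mm along y, 11 to 25 mm above this point. z up. Starts upright on the mat. Fully home, this point lies 1 to 3 mm below the mouth's, and it turns easily in the seat. None: plug not there.
- capmid_blue (a point): Centre, half-way up, of the white plastic dust cap that at the start closes the blue cock: 37 mm tall, 20 g; skirt 37 mm across, 12 mm deep, loose in the mouth; flange 54 mm across, 3.5 mm thick, resting on the rim; round knob above it, 18 mm across, from 3 mm below to 18.5 mm above this point. z up the cap.
- mouth_yellow (a point): Centre of the mouth (top rim, 68 mm above the table) of the brass cock with a yellow band, yellow foot flange (74 mm across) and outlet collar. Barrel 60 mm across; seat inside 46 mm across at the rim, tapering 13 deg a side. z up; the outlet points along -x: 'in line' is along x, 'across' along y. The cocks' order in the row varies.
- mid_yellow (a point): Centre, 25 mm above the small lower end, of the loose brass plug with yellow handle, 50 mm tall, 0.3 kg: taper 34 mm across at the bottom, 47 mm at 28 mm up; bar handle on top 54 mm along x, 10 mm along y, 11 to 25 mm above this point. z up. Starts upright on the mat. Fully home, this point lies 1 to 3 mm below the mouth's, and it turns easily in the seat. None: plug not there.
- capmid_yellow (a point): Centre, half-way up, of the white plastic dust cap that at the start closes the yellow cock: 37 mm tall, 20 g; skirt 37 mm across, 12 mm deep, loose in the mouth; flange 54 mm across, 3.5 mm thick, resting on the rim; round knob above it, 18 mm across, from 3 mm below to 18.5 mm above this point. z up the cap.
- mouth_green (a point): Centre of the mouth (top rim, 68 mm above the table) of the brass cock with a green band, green foot flange (74 mm across) and outlet collar. Barrel 60 mm across; seat inside 46 mm across at the rim, tapering 13 deg a side. z up; the outlet points along -x: 'in line' is along x, 'across' along y. The cocks' order in the row varies.
- mid_green (a point): Centre, 25 mm above the small lower end, of the loose brass plug with green handle, 50 mm tall, 0.3 kg: taper 34 mm across at the bottom, 47 mm at 28 mm up; bar handle on top 54 mm along x, 10 mm along y, 11 to 25 mm above this point. z up. Starts upright on the mat. Fully home, this point lies 1 to 3 mm below the mouth's, and it turns easily in the seat. None: plug not there.
- capmid_green (a point): Centre, half-way up, of the white plastic dust cap that at the start closes the green cock: 37 mm tall, 20 g; skirt 37 mm across, 12 mm deep, loose in the mouth; flange 54 mm across, 3.5 mm thick, resting on the rim; round knob above it, 18 mm across, from 3 mm below to 18.5 mm above this point. z up the cap.
- bin_in (a point): Centre of the inner floor (5 mm above the table) of the fixed orange bin for dust caps: outside 130 x 130 x 50 mm, walls 5 mm, open on top; axes along its sides.
- mat: Black rubber mat, fixed, 250 x 230 x 4 mm, on which the plugs stand. Origin under its middle.
- wrench: Steel wrench, 190 mm long, belongs to another lot: leave it where it is. Origin: centre of its underside.
- screwdriver: Screwdriver, 200 mm long, belongs to another lot: leave it where it is. Origin: centre of its underside.
- jar: Clear plastic jar with blue lid, 80 mm across, 110 mm tall, belongs to another lot: leave it where it is. Origin: centre of its underside.
Mind the look-alikes: they are no part of the job. Leave any pink or turquoise look-alike of the part that bears mid_blue alone.

How it is judged (in metres and radians):
On the way, in this order (a step that is already met when the one before it is completed fails the run):
1. every plug that is there sits fully home in the cock of its colour with its handle in line with the outlet (within 15 degrees) (horizontal distance between mid_red and mouth_red below 0.003 m and z of mid_red in the frame of mouth_red below 0.0015 m and angle between each of mid_red, mid_blue, mid_yellow, mid_green's own z axis and vertical below 0.07 rad and angle between the x axis of mid_red and the x axis of mouth_red, either way round below 0.26 rad and horizontal distance between mid_blue and mouth_blue below 0.003 m and z of mid_blue in the frame of mouth_blue below 0.0015 m and angle between the x axis of mid_blue and the x axis of mouth_blue, either way round below 0.26 rad and horizontal distance between mid_yellow and mouth_yellow below 0.003 m and z of mid_yellow in the frame of mouth_yellow below 0.0015 m and angle between the x axis of mid_yellow and the x axis of mouth_yellow, either way round below 0.26 rad and horizontal distance between mid_green and mouth_green below 0.003 m and z of mid_green in the frame of mouth_green below 0.0015 m and angle between the x axis of mid_green and the x axis of mouth_green, either way round below 0.26 rad), for 0.2 s.
2. every plug has been turned in its seat, handle across the outlet (within 15 degrees) (horizontal distance between mid_red and mouth_red below 0.003 m and z of mid_red in the frame of mouth_red below 0.0015 m and angle between each of mid_red, mid_blue, mid_yellow, mid_green's own z axis and vertical below 0.07 rad and angle between the x axis of mid_red and the x axis of mouth_red, either way round above 1.3 rad and horizontal distance between mid_blue and mouth_blue below 0.003 m and z of mid_blue in the frame of mouth_blue below 0.0015 m and angle between the x axis of mid_blue and the x axis of mouth_blue, either way round above 1.3 rad and horizontal distance between mid_yellow and mouth_yellow below 0.003 m and z of mid_yellow in the frame of mouth_yellow below 0.0015 m and angle between the x axis of mid_yellow and the x axis of mouth_yellow, either way round above 1.3 rad and horizontal distance between mid_green and mouth_green below 0.003 m and z of mid_green in the frame of mouth_green below 0.0015 m and angle between the x axis of mid_green and the x axis of mouth_green, either way round above 1.3 rad), for 0.2 s.
At the end, for the whole second after the job is handed in: Every plug present is home in the cock of its colour (within 3 mm of its axis, centre at most 1.5 mm above the mouth, upright within 4 degrees), at rest, handle across the outlet within 15 degrees; the caps of these cocks lie in the orange bin, all other caps are still on their cocks (all of step 2 and linear speed of each of plug_red, plug_blue, plug_yellow, plug_green below 0.02 m/s and ((horizontal distance between capmid_red and mouth_red below 0.008 m and z of capmid_red in the frame of mouth_red between 0 and 0.012 m) or (x of capmid_red in the frame of bin_in between -0.065 and 0.065 m and y of capmid_red in the frame of bin_in between -0.065 and 0.065 m and z of capmid_red in the frame of bin_in below 0.05 m)) and ((horizontal distance between capmid_blue and mouth_blue below 0.008 m and z of capmid_blue in the frame of mouth_blue between 0 and 0.012 m) or (x of capmid_blue in the frame of bin_in between -0.065 and 0.065 m and y of capmid_blue in the frame of bin_in between -0.065 and 0.065 m and z of capmid_blue in the frame of bin_in below 0.05 m)) and ((horizontal distance between capmid_yellow and mouth_yellow below 0.008 m and z of capmid_yellow in the frame of mouth_yellow between 0 and 0.012 m) or (x of capmid_yellow in the frame of bin_in between -0.065 and 0.065 m and y of capmid_yellow in the frame of bin_in between -0.065 and 0.065 m and z of capmid_yellow in the frame of bin_in below 0.05 m)) and ((horizontal distance between capmid_green and mouth_green below 0.008 m and z of capmid_green in the frame of mouth_green between 0 and 0.012 m) or (x of capmid_green in the frame of bin_in between -0.065 and 0.065 m and y of capmid_green in the frame of bin_in between -0.065 and 0.065 m and z of capmid_green in the frame of bin_in below 0.05 m)) and ((horizontal distance between mid_red and mouth_red below 0.003 m and z of mid_red in the frame of mouth_red below 0.0015 m and angle between mid_red's own z axis and vertical below 0.07 rad) or (horizontal distance between capmid_red and mouth_red below 0.008 m and z of capmid_red in the frame of mouth_red between 0 and 0.012 m)) and ((horizontal distance between mid_blue and mouth_blue below 0.003 m and z of mid_blue in the frame of mouth_blue below 0.0015 m and angle between mid_blue's own z axis and vertical below 0.07 rad) or (horizontal distance between capmid_blue and mouth_blue below 0.008 m and z of capmid_blue in the frame of mouth_blue between 0 and 0.012 m)) and ((horizontal distance between mid_yellow and mouth_yellow below 0.003 m and z of mid_yellow in the frame of mouth_yellow below 0.0015 m and angle between mid_yellow's own z axis and vertical below 0.07 rad) or (horizontal distance between capmid_yellow and mouth_yellow below 0.008 m and z of capmid_yellow in the frame of mouth_yellow between 0 and 0.012 m)) and ((horizontal distance between mid_green and mouth_green below 0.003 m and z of mid_green in the frame of mouth_green below 0.0015 m and angle between mid_green's own z axis and vertical below 0.07 rad) or (horizontal distance between capmid_green and mouth_green below 0.008 m and z of capmid_green in the frame of mouth_green between 0 and 0.012 m))); the robot touches nothing.
It fails at once if a plug is gripped or pushed too hard (both fingers together press on it with more than 65 N in all) (contact force between the fingers and plug_red above 65 N or contact force between the fingers and plug_blue above 65 N or contact force between the fingers and plug_yellow above 65 N or contact force between the fingers and plug_green above 65 N).
It fails at once if a plug is wedged hard into its cock (more than 110 N in all between its taper and the seat) (contact force between plug_red and cock_red above 110 N or contact force between plug_blue and cock_blue above 110 N or contact force between plug_yellow and cock_yellow above 110 N or contact force between plug_green and cock_green above 110 N).
It fails at once if a plug is dropped into its cock (faster than 0.3 m/s while it is still entering) ((horizontal distance between mid_red and mouth_red below 0.012 m and z of mid_red in the frame of mouth_red between 0.001 and 0.03 m and linear speed of plug_red above 0.3 m/s) or (horizontal distance between mid_blue and mouth_blue below 0.012 m and z of mid_blue in the frame of mouth_blue between 0.001 and 0.03 m and linear speed of plug_blue above 0.3 m/s) or (horizontal distance between mid_yellow and mouth_yellow below 0.012 m and z of mid_yellow in the frame of mouth_yellow between 0.001 and 0.03 m and linear speed of plug_yellow above 0.3 m/s) or (horizontal distance between mid_green and mouth_green below 0.012 m and z of mid_green in the frame of mouth_green between 0.001 and 0.03 m and linear speed of plug_green above 0.3 m/s)).
It fails at once if a plug goes in or out of its cock with its handle across the outlet (more than about 50 degrees out of line) ((horizontal distance between mid_red and mouth_red below 0.01 m and z of mid_red in the frame of mouth_red between 0.008 and 0.022 m and angle between the x axis of mid_red and the x axis of mouth_red, either way round above 0.9 rad) or (horizontal distance between mid_blue and mouth_blue below 0.01 m and z of mid_blue in the frame of mouth_blue between 0.008 and 0.022 m and angle between the x axis of mid_blue and the x axis of mouth_blue, either way round above 0.9 rad) or (horizontal distance between mid_yellow and mouth_yellow below 0.01 m and z of mid_yellow in the frame of mouth_yellow between 0.008 and 0.022 m and angle between the x axis of mid_yellow and the x axis of mouth_yellow, either way round above 0.9 rad) or (horizontal distance between mid_green and mouth_green below 0.01 m and z of mid_green in the frame of mouth_green between 0.008 and 0.022 m and angle between the x axis of mid_green and the x axis of mouth_green, either way round above 0.9 rad)).
It fails at once if a thing of another lot is moved by more than 4 cm (distance of any of wrench, screwdriver, jar from where it was at the start of the episode above 0.04 m).
Of plug_red, plug_blue, plug_yellow, plug_green only 2 to 3 are there at a start; the rules pass over those that are not, and their reading is None.
At some moment in a run one of plug_red, plug_blue, plug_yellow, plug_green may be knocked a few centimetres aside while the robot is not near it.
It also fails if it takes over 210 s, if anything falls off the work surface, if the arm or the gripper's body presses on something with over 40 N, if the wrist force passes 120 N, or if a joint passes its speed limit or range.

## Working session

There is one attempt and no reset: what is moved stays moved. The work goes in short steps, Python scripts to look and compute and a tool call to move; the robot and the scene stay as the last step left them, time stands still between calls to the robot, and variables do not carry over. Pictures are saved under pics/ and viewed, and the job is handed in when it is done.

Besides the shell and the picture viewer there is one more tool, called after "Call:" in YAML: its name, and indented under it one key for each argument. servo_tool: Moves the arm, as the interface text tells. Shift numbers are shares of 0.03 m and turn numbers shares of 4 degrees, none past 1 either way. Its arguments: {"type":"object","properties":{"series":{"type":"array"},"grip_force":{"type":"number"}},"required":["series"]}

```bash
mkdir -p pics; ls; cat > h.py <<'E'
from bench import *
import numpy as np, cv2
def snap(c,fn=None):
    d=camera(c)
    if fn: cv2.imwrite('pics/'+fn,cv2.cvtColor(d['color'],cv2.COLOR_RGB2BGR))
    return d
def world(d):
    K=d['camera_matrix'];R=cv2.Rodrigues(np.array(d['rvec'],float))[0];t=np.array(d['tvec'],float).reshape(3)
    h,w=d['depth'].shape;u,v=np.meshgrid(np.arange(w),np.arange(h));z=d['depth']
    P=np.stack([(u-K[0,2])/K[0,0]*z,(v-K[1,2])/K[1,1]*z,z],-1)
    return (P-t)@R
def proj(d,p):
    return cv2.projectPoints(np.array(p,float).reshape(-1,1,3),np.array(d['rvec'],float),np.array(d['tvec'],float),np.array(d['camera_matrix'],float),None)[0].reshape(-1,2)
E
python3 - <<'E'
from h import *
print(observe())
for c in('top','side'):
    d=snap(c,c+'0.png');R=cv2.Rodrigues(np.array(d['rvec'],float))[0];print(c,-R.T@np.array(d['tvec']).reshape(3),d['camera_matrix'],R)
E
```

```text
pics
{'t': 0.0, 'joints': array([ 7.07830656e+01,  7.13254048e+00,  9.46341059e+01, -8.33146693e-04,
        7.83506061e+01, -4.73231573e+00]), 'qvel': array([-0.10299248, -0.01276083,  0.01108985,  0.03136036,  0.01474076,
        0.04878589]), 'joint_efforts': array([-7.43893906e-04, -4.17597485e+01, -3.59932566e+01,  7.75089255e-02,
        4.90135595e-02, -1.41236010e-04]), 'eef_pos': array([0.16239539, 0.62872577, 0.21339759]), 'tcp_rot': array([-9.01169201e+01,  8.86053596e-03, -1.44844587e+01]), 'wrist_force': array([-0.06686645,  0.4782268 ,  0.17874362]), 'moment': array([0.02361031, 0.03034538, 0.04137638]), 'width': 0.09505916143950173}
top [ 0.28930987 -0.16948673  1.60372592] [[475.64286975   0.         275.87409863]
 [  0.         475.64286975 207.28465196]
 [  0.           0.           1.        ]] [[-0.0201286  -0.99958329 -0.02069045]
 [-0.98828435  0.0230241  -0.15087724]
 [ 0.15129075  0.0174111  -0.98833596]]
side [ 0.08263872 -0.8780567   0.98238798] [[455.33734936   0.         273.99638199]
 [  0.         455.33734936 216.37576133]
 [  0.           0.           1.        ]] [[ 0.86382694 -0.50375103  0.006158  ]
 [-0.35886798 -0.62386988 -0.69426231]
 [ 0.35357714  0.59751258 -0.71969572]]
```

View pics/top0.png

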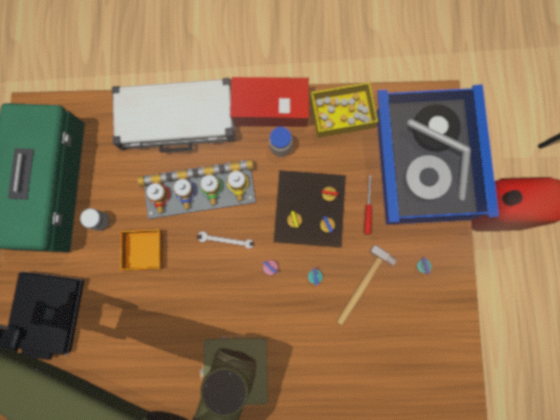

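View pics/side0.png

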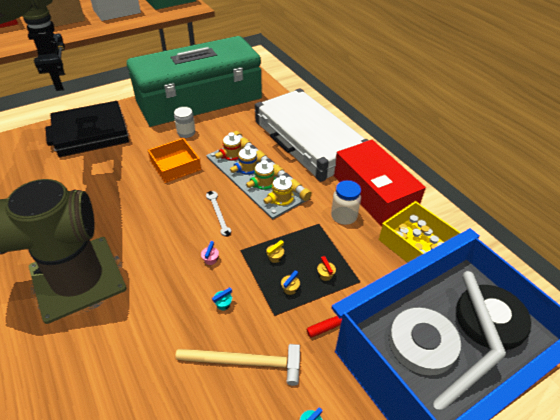

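The top view shows cocks at about (155,190) red, (182,187) blue, (209,184) green and (236,181) yellow. Plugs are on the mat: yellow (294,219), red (329,194), blue (327,225). The pink (270,268) and turquoise (316,276 and 424,266) ones are look-alikes. There is no green plug.

```bash
cat > m.py <<'E'
from h import *
def ang(P):
    c=P[:,:2]-P[:,:2].mean(0);w,V=np.linalg.eigh(c.T@c);v=V[:,-1];return np.degrees(np.arctan2(v[1],v[0])),np.sqrt(w/len(c))
E
python3 - <<'E'
from m import *
for c in('top','side'):
    d=snap(c);W=world(d)
    np.savez(c+'0.npz',**{k:np.array(v) for k,v in d.items()})
    for n in ['manifold','mid_red','mid_blue','mid_yellow','mid_green','capmid_red','capmid_blue','capmid_yellow','capmid_green','bin_in','mat','jar','mouth_red','wrench']:
        for r in regions_of(n,c)[:6]:
            m=r['pixels']&(d['depth']>0)
            if m.sum()<5 or r['p']<.2: continue
            P=W[m];zt=np.percentile(P[:,2],97)
            top=P[P[:,2]>zt-.006]
            mr=(P.min(0)+P.max(0))/2
            print(c,n,round(r['p'],2),np.round(r['uv'],1),m.sum(),'ztop %.3f'%zt,'med',np.median(P,0).round(3),'topmean',top.mean(0).round(4),'ang %.1f'%ang(top)[0])
E
```

```text
top manifold 0.63 [201.6 185.3] 3058 ztop 0.051 med [0.612 0.119 0.014] topmean [0.6529 0.1297 0.0489] ang 97.6
top mid_red 0.62 [331.4 193.2] 127 ztop 0.056 med [ 0.57  -0.319  0.038] topmean [ 0.5722 -0.3188  0.0535] ang 79.1
top mid_blue 0.63 [270.6 267.4] 157 ztop 0.053 med [ 0.329 -0.116  0.034] topmean [ 0.329  -0.1192  0.0511] ang -135.6
top mid_blue 0.61 [423.4 266. ] 171 ztop 0.053 med [ 0.325 -0.616  0.034] topmean [ 0.3259 -0.6197  0.0508] ang -167.6
top mid_blue 0.6 [326.2 226.1] 158 ztop 0.057 med [ 0.467 -0.308  0.037] topmean [ 0.467  -0.3089  0.0538] ang -156.1
top mid_blue 0.47 [316.7 275.2] 167 ztop 0.052 med [ 0.3   -0.263  0.033] topmean [ 0.2973 -0.2635  0.0503] ang -174.6
top mid_yellow 0.74 [143.4 251.6] 1683 ztop 0.053 med [0.4   0.315 0.007] topmean [0.3977 0.3071 0.0509] ang 73.1
top mid_yellow 0.59 [294.6 219.7] 129 ztop 0.057 med [ 0.486 -0.201  0.038] topmean [ 0.4841 -0.2014  0.055 ] ang -167.2
top capmid_red 0.46 [151.6 190.1] 208 ztop 0.095 med [0.584 0.255 0.073] topmean [0.5862 0.2569 0.0932] ang 100.2
top capmid_blue 0.67 [181.5 186.8] 196 ztop 0.09
[... 3070 characters left out ...]
0.0505] ang 81.1
side bin_in 0.45 [225.7 153.5] 338 ztop 0.069 med [0.565 0.234 0.043] topmean [0.5763 0.2302 0.0674] ang 145.4
side mat 0.8 [299.7 269.1] 5574 ztop 0.009 med [ 0.525 -0.263  0.005] topmean [ 0.522  -0.2634  0.0062] ang -177.5
side jar 0.71 [344.8 201.8] 1021 ztop 0.114 med [ 0.729 -0.182  0.083] topmean [ 0.7456 -0.1653  0.1113] ang 58.7
side mouth_red 0.66 [227.6 151.7] 360 ztop 0.069 med [0.565 0.234 0.042] topmean [0.5779 0.2321 0.0671] ang 161.0
side mouth_red 0.64 [280.8 184.5] 170 ztop 0.095 med [ 0.614 -0.018  0.073] topmean [ 0.6165 -0.0164  0.0932] ang 148.5
side wrench 0.69 [214.2 212.2] 239 ztop 0.012 med [0.422 0.029 0.008] topmean [0.4223 0.0284 0.0089] ang 80.4
```

```bash
cat > plan.py <<'E'
import sys,json
from h import *
from scipy.spatial.transform import Rotation as Ro
# usage: plan.py x y z psi [n]
def plan(x,y,z,psi,n=None,s=None):
    s=s or observe();R=Ro.from_euler('xyz',s['tcp_rot'],degrees=True)
    T=Ro.from_euler('xyz',[-90,0,psi],degrees=True)
    # choose relative yaw w/o passing 180 
    p=np.array(s['eef_pos']);D=np.array([x,y,z])-p;rv=(R.inv()*T).as_rotvec(degrees=True)
    k=max(np.abs(D).max()/.03,np.linalg.norm(D)/.036,np.abs(rv).max()/4)
    n=n or int(np.ceil(k))
    print('pos',p.round(4),'rot',np.round(s['tcp_rot'],2),'F',np.round(s['wrist_force'],1),'w %.4f t %.2f j6 %.0f'%(s['width'],s['t'],s['joints'][5]),'need',round(k,2))
    for i in range(n):
        Ri=R*Ro.from_rotvec(rv*i/n,degrees=True);d=Ri.inv().apply(D/n)/.03;a=rv/n/4
        print(json.dumps(dict(dx=round(d[0],3),dy=round(d[1],3),dz=round(d[2],3),ax=round(a[0],3),ay=round(a[1],3),az=round(a[2],3))))
if __name__=='__main__':
    a=[float(v) for v in sys.argv[1:]];plan(*a[:4],int(a[4]) if len(a)>4 else None)
E
python3 plan.py .25 .40 .215 -14.5
python3 - <<'E'
from m import *
d=np.load('top0.npz');W=world(d)
for n,(u0,u1,v0,v1) in dict(toolbox=(0,80,105,250),case=(112,235,80,148),redbox=(232,308,78,122),whitejar=(80,105,208,228)).items():
    P=W[v0:v1,u0:u1].reshape(-1,3);print(n,np.percentile(P[:,2],[5,50,98]).round(3)); Q=P[P[:,2]>.03]; print(Q.min(0).round(3),Q.max(0).round(3))
E
```

```text
pos [0.1626 0.6293 0.2147] rot [-90.     0.   -14.49] F [-0.5  0.1  0. ] w 0.0948 t 1.60 j6 -5 need 7.64
{"dx": 0.592, "dy": -0.001, "dz": -0.834, "ax": -0.0, "ay": 0.0, "az": -0.0}
{"dx": 0.592, "dy": -0.001, "dz": -0.834, "ax": -0.0, "ay": 0.0, "az": -0.0}
{"dx": 0.592, "dy": -0.001, "dz": -0.834, "ax": -0.0, "ay": 0.0, "az": -0.0}
{"dx": 0.592, "dy": -0.001, "dz": -0.834, "ax": -0.0, "ay": 0.0, "az": -0.0}
{"dx": 0.592, "dy": -0.001, "dz": -0.834, "ax": -0.0, "ay": 0.0, "az": -0.0}
{"dx": 0.592, "dy": -0.001, "dz": -0.834, "ax": -0.0, "ay": 0.0, "az": -0.0}
{"dx": 0.592, "dy": -0.001, "dz": -0.834, "ax": -0.0, "ay": 0.0, "az": -0.0}
{"dx": 0.592, "dy": -0.001, "dz": -0.834, "ax": -0.0, "ay": 0.0, "az": -0.0}
toolbox [0.008 0.181 0.194]
[ 0.289 -0.169  0.03 ] [0.857 0.753 1.604]
case [-0.005  0.08   0.097]
[ 0.289 -0.169  0.03 ] [0.966 0.408 1.604]
redbox [0.076 0.1   0.108]
[ 0.289 -0.255  0.051] [9.620e-01 1.000e-03 1.604e+00]
whitejar [-0.002  0.086  0.096]
[ 0.289 -0.169  0.031] [0.531 0.494 1.604]
```

Call:
servo_tool:
  series:
    - {"jaw": 0.5, "dx": 0.55, "dz": -0.8}
    - {"jaw": 0.5, "dx": 0.55, "dz": -0.8}
    - {"jaw": 0.5, "dx": 0.55, "dz": -0.8}
    - {"jaw": 0.5, "dx": 0.55, "dz": -0.8}
    - {"jaw": 0.5, "dx": 0.55, "dz": -0.8}
    - {"jaw": 0.5, "dx": 0.55, "dz": -0.8}
  grip_force: 15

```text
$.series[0]: bad value
```

```bash
python3 plan.py .5845 .254 .16 -14.5
```

```text
pos [0.1626 0.6293 0.2147] rot [-90.     0.   -14.49] F [-0.5  0.1  0. ] w 0.0948 t 1.60 j6 -5 need 15.76
{"dx": 1.047, "dy": 0.114, "dz": -0.537, "ax": -0.0, "ay": 0.0, "az": -0.0}
{"dx": 1.047, "dy": 0.114, "dz": -0.537, "ax": -0.0, "ay": 0.0, "az": -0.0}
{"dx": 1.047, "dy": 0.114, "dz": -0.537, "ax": -0.0, "ay": 0.0, "az": -0.0}
{"dx": 1.047, "dy": 0.114, "dz": -0.537, "ax": -0.0, "ay": 0.0, "az": -0.0}
{"dx": 1.047, "dy": 0.114, "dz": -0.537, "ax": -0.0, "ay": 0.0, "az": -0.0}
{"dx": 1.047, "dy": 0.114, "dz": -0.537, "ax": -0.0, "ay": 0.0, "az": -0.0}
{"dx": 1.047, "dy": 0.114, "dz": -0.537, "ax": -0.0, "ay": 0.0, "az": -0.0}
{"dx": 1.047, "dy": 0.114, "dz": -0.537, "ax": -0.0, "ay": 0.0, "az": -0.0}
{"dx": 1.047, "dy": 0.114, "dz": -0.537, "ax": -0.0, "ay": 0.0, "az": -0.0}
{"dx": 1.047, "dy": 0.114, "dz": -0.537, "ax": -0.0, "ay": 0.0, "az": -0.0}
{"dx": 1.047, "dy": 0.114, "dz": -0.537, "ax": -0.0, "ay": 0.0, "az": -0.0}
{"dx": 1.047, "dy": 0.114, "dz": -0.537, "ax": -0.0, "ay": 0.0, "az": -0.0}
{"dx": 1.047, "dy": 0.114, "dz": -0.537, "ax": -0.0, "ay": 0.0, "az": -0.0}
{"dx": 1.047, "dy": 0.114, "dz": -0.537, "ax": -0.0, "ay": 0.0, "az": -0.0}
{"dx": 1.047, "dy": 0.114, "dz": -0.537, "ax": -0.0, "ay": 0.0, "az": -0.0}
{"dx": 1.047, "dy": 0.114, "dz": -0.537, "ax": -0.0, "ay": 0.0, "az": -0.0}
```

Call:
servo_tool:
  series:
    - {"jaw": 0.5, "dx": 0.55, "dy": 0, "dz": -0.8, "ax": 0, "ay": 0, "az": 0}
    - {"jaw": 0.5, "dx": 0.55, "dy": 0, "dz": -0.8, "ax": 0, "ay": 0, "az": 0}
    - {"jaw": 0.5, "dx": 0.55, "dy": 0, "dz": -0.8, "ax": 0, "ay": 0, "az": 0}
    - {"jaw": 0.5, "dx": 0.55, "dy": 0, "dz": -0.8, "ax": 0, "ay": 0, "az": 0}
    - {"jaw": 0.5, "dx": 0.55, "dy": 0, "dz": -0.8, "ax": 0, "ay": 0, "az": 0}
    - {"jaw": 0.5, "dx": 0.55, "dy": 0, "dz": -0.8, "ax": 0, "ay": 0, "az": 0}
    - {"jaw": 0.5, "dx": 0.55, "dy": 0, "dz": -0.8, "ax": 0, "ay": 0, "az": 0}
    - {"jaw": 0.5, "dx": 0.55, "dy": 0, "dz": -0.8, "ax": 0, "ay": 0, "az": 0}
  grip_force: 15

```text
t: 2.27
eef_pos: [0.2433, 0.406, 0.2133]
tcp_rot: [-89.9, 0.0, -14.0]
wrist_force: [1.0, 0.1, -0.0]
width: 0.0494
```

```bash
sed -i 's/^    for i in range(n):/    print(n,"rows; first,last:")\n    for i in sorted({0,n-1}):/' plan.py; python3 plan.py .5845 .254 .16 -14.5
```

```text
pos [0.2433 0.406  0.2133] rot [-8.993e+01  2.000e-02 -1.402e+01] F [ 1.   0.1 -0. ] w 0.0494 t 2.27 j6 -23 need 11.37
12 rows; first,last:
{"dx": 1.022, "dy": 0.148, "dz": -0.18, "ax": -0.001, "ay": 0.01, "az": -0.0}
{"dx": 1.023, "dy": 0.148, "dz": -0.172, "ax": -0.001, "ay": 0.01, "az": -0.0}
```

Call:
servo_tool:
  series:
    - {"jaw": 0.5, "dx": 1, "dy": 0.1, "dz": -0.18, "ax": 0, "ay": 0, "az": 0}
    - {"jaw": 0.5, "dx": 1, "dy": 0.1, "dz": -0.18, "ax": 0, "ay": 0, "az": 0}
    - {"jaw": 0.5, "dx": 1, "dy": 0.1, "dz": -0.18, "ax": 0, "ay": 0, "az": 0}
    - {"jaw": 0.5, "dx": 1, "dy": 0.1, "dz": -0.18, "ax": 0, "ay": 0, "az": 0}
    - {"jaw": 0.5, "dx": 1, "dy": 0.1, "dz": -0.18, "ax": 0, "ay": 0, "az": 0}
    - {"jaw": 0.5, "dx": 1, "dy": 0.1, "dz": -0.18, "ax": 0, "ay": 0, "az": 0}
    - {"jaw": 0.5, "dx": 1, "dy": 0.1, "dz": -0.18, "ax": 0, "ay": 0, "az": 0}
    - {"jaw": 0.5, "dx": 1, "dy": 0.1, "dz": -0.18, "ax": 0, "ay": 0, "az": 0}

```text
t: 2.93
eef_pos: [0.4726, 0.2981, 0.1922]
tcp_rot: [-89.5, -0.2, -13.9]
wrist_force: [-0.0, 0.9, 0.4]
width: 0.0475
```

Call:
servo_tool:
  series:
    - {"jaw": 0.5, "dx": 1, "dy": 0.1, "dz": -0.18, "ax": 0, "ay": 0, "az": 0}
    - {"jaw": 0.5, "dx": 1, "dy": 0.1, "dz": -0.18, "ax": 0, "ay": 0, "az": 0}
    - {"jaw": 0.5, "dx": 1, "dy": 0.1, "dz": -0.18, "ax": 0, "ay": 0, "az": 0}

```text
t: 3.18
eef_pos: [0.5605, 0.258, 0.1834]
tcp_rot: [-89.4, -0.3, -13.9]
wrist_force: [-0.5, 0.5, -0.2]
width: 0.0476
```

```bash
python3 plan.py .5845 .254 .12 -14.5
```

```text
pos [0.5605 0.258  0.1834] rot [-89.44  -0.29 -13.95] F [-0.5  0.5 -0.2] w 0.0476 t 3.18 j6 -57 need 2.11
3 rows; first,last:
{"dx": 0.266, "dy": 0.706, "dz": 0.014, "ax": -0.047, "ay": 0.046, "az": 0.024}
{"dx": 0.268, "dy": 0.705, "dz": 0.02, "ax": -0.047, "ay": 0.046, "az": 0.024}
```

Call:
servo_tool:
  series:
    - {"jaw": 0.5, "dx": 0.26, "dy": 0.7, "dz": 0, "ax": -0.05, "ay": 0.05, "az": 0.02}
    - {"jaw": 0.5, "dx": 0.26, "dy": 0.7, "dz": 0, "ax": -0.05, "ay": 0.05, "az": 0.02}
    - {"jaw": 0.5, "dx": 0.26, "dy": 0.7, "dz": 0, "ax": -0.05, "ay": 0.05, "az": 0.02}
    - {"jaw": 0.5, "dx": 0, "dy": 0, "dz": 0, "ax": 0, "ay": 0, "az": 0}

```text
t: 3.52
eef_pos: [0.592, 0.2483, 0.1201]
tcp_rot: [-89.9, -0.4, -15.0]
wrist_force: [-1.3, -1.2, -0.9]
width: 0.0475
```

```bash
python3 plan.py .5845 .254 .075 -14.5; python3 - <<'E'
from h import *
for c in('top','side'):
    d=snap(c);im=d['color'][:,:,::-1];p=proj(d,[.5845,.254,.09])[0];print(p)
    u,v=p.astype(int);s=im[max(v-45,0):v+45,max(u-60,0):u+60];cv2.imwrite(f'pics/{c}1.png',cv2.resize(s,None,fx=5,fy=5,interpolation=cv2.INTER_CUBIC))
E
```

```text
pos [0.592  0.2483 0.1201] rot [-89.94  -0.36 -14.99] F [-1.3 -1.2 -0.9] w 0.0475 t 3.52 j6 -57 need 1.5
2 rows; first,last:
{"dx": -0.15, "dy": 0.751, "dz": 0.059, "ax": -0.008, "ay": -0.061, "az": 0.045}
{"dx": -0.148, "dy": 0.751, "dz": 0.06, "ax": -0.008, "ay": -0.061, "az": 0.045}
[153.61238553 190.81811654]
[230.70340168 135.17395794]
```

View pics/top1.png

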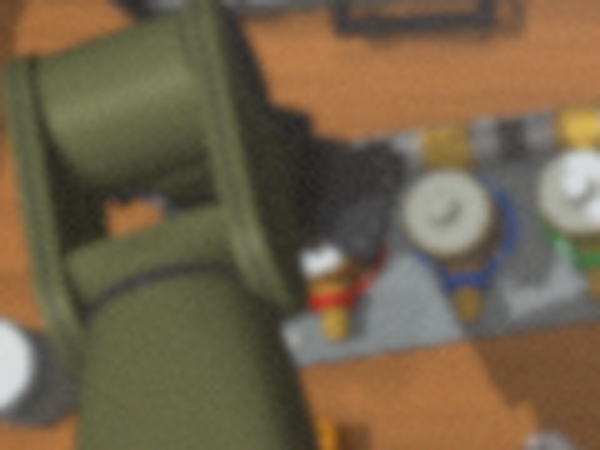

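View pics/side1.png

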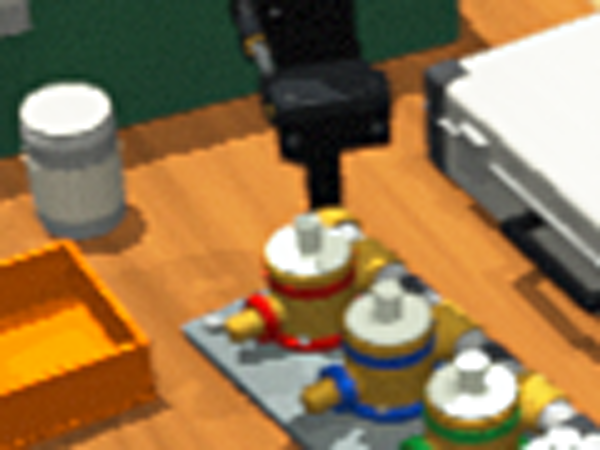

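The side view shows the gripper about 30 mm above the red cap's knob (crop 308,235) and about 8 mm past it in x. The arm hides the top view. I'll correct the offset and descend.

Call:
servo_tool:
  series:
    - {"jaw": 0.5, "dx": -0.25, "dy": 0.5, "dz": 0.12, "ax": 0, "ay": -0.1, "az": 0.1}
    - {"jaw": 0.5, "dx": -0.03, "dy": 0.6, "dz": 0, "ax": 0, "ay": 0, "az": 0}
    - {"jaw": 0.5, "dx": 0, "dy": 0.35, "dz": 0, "ax": 0, "ay": 0, "az": 0}
    - {"jaw": 0.5, "dx": 0, "dy": 0, "dz": 0, "ax": 0, "ay": 0, "az": 0}

```text
t: 3.95
eef_pos: [0.5868, 0.259, 0.0852]
tcp_rot: [-89.4, -0.6, -14.4]
wrist_force: [-1.3, -0.6, -0.2]
width: 0.0477
```

```bash
python3 plan.py .5845 .254 .075 -14.5; python3 - <<'E'
from h import *
for c in('side',):
    d=snap(c);im=d['color'][:,:,::-1];p=proj(d,[.5845,.254,.09])[0];print(p)
    u,v=p.astype(int);s=im[max(v-45,0):v+45,max(u-60,0):u+60];cv2.imwrite(f'pics/{c}2.png',cv2.resize(s,None,fx=5,fy=5,interpolation=cv2.INTER_CUBIC))
E
```

```text
pos [0.5868 0.259  0.0852] rot [-89.37  -0.61 -14.36] F [-1.3 -0.6 -0.2] w 0.0477 t 3.95 j6 -57 need 0.34
1 rows; first,last:
{"dx": -0.037, "dy": 0.336, "dz": -0.184, "ax": -0.159, "ay": 0.037, "az": 0.152}
[230.70340168 135.17395794]
```

View pics/side2.png

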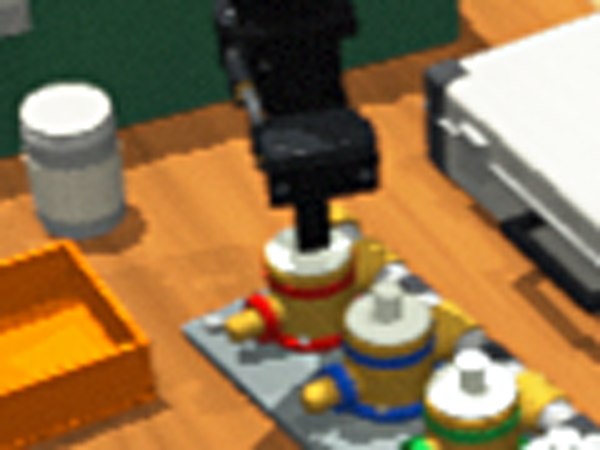

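The front finger hides the knob, so the alignment looks right. I'll go down 9 mm and close.

Call:
servo_tool:
  series:
    - {"jaw": 0.5, "dx": -0.04, "dy": 0.3, "dz": -0.15, "ax": -0.15, "ay": 0, "az": 0.15}
    - {"jaw": 0.1, "dx": 0, "dy": 0, "dz": 0, "ax": 0, "ay": 0, "az": 0}
    - {"jaw": 0.1, "dx": 0, "dy": 0, "dz": 0, "ax": 0, "ay": 0, "az": 0}
    - {"jaw": 0.1, "dx": 0, "dy": 0, "dz": 0, "ax": 0, "ay": 0, "az": 0}
    - {"jaw": 0.1, "dx": 0, "dy": 0, "dz": 0, "ax": 0, "ay": 0, "az": 0}
    - {"jaw": 0.1, "dx": 0, "dy": 0, "dz": 0, "ax": 0, "ay": 0, "az": 0}

```text
t: 4.5
eef_pos: [0.5864, 0.2563, 0.0806]
tcp_rot: [-89.8, -0.3, -14.3]
wrist_force: [0.4, -0.3, 0.4]
width: 0.0199
```

```bash
python3 - <<'E'
from h import *
for i in range(3):
    s=observe();print(s['eef_pos'],s['tcp_rot'],s['wrist_force'],s['width']);camera('side')
E
```

```text
[0.58638558 0.25628    0.0805725 ] [-89.79517765  -0.27968106 -14.27796812] [ 0.36061    -0.32570928  0.3826622 ] 0.019946193494342963
[0.58640347 0.25602249 0.08069808] [-89.83306557  -0.28065378 -14.27107726] [-0.30528451 -1.07048365  1.11127201] 0.017277929454544053
[0.58635611 0.25595548 0.08064018] [-89.83860636  -0.27423522 -14.27540223] [-0.61364712 -0.88616149  1.91801339] 0.017303272508841453
```

Call:
servo_tool:
  series:
    - {"jaw": 0.1, "dx": 0, "dy": -0.5, "dz": 0, "ax": 0, "ay": 0, "az": 0}
    - {"jaw": 0.1, "dx": 0, "dy": -1, "dz": 0, "ax": 0, "ay": 0, "az": 0}
    - {"jaw": 0.1, "dx": 0, "dy": -1, "dz": 0, "ax": 0, "ay": 0, "az": 0}
    - {"jaw": 0.1, "dx": -0.5, "dy": -0.3, "dz": 0, "ax": 0, "ay": 0, "az": 0}
    - {"jaw": 0.1, "dx": -1, "dy": 0, "dz": 0, "ax": 0, "ay": 0, "az": 0}
    - {"jaw": 0.1, "dx": -1, "dy": 0, "dz": 0.2, "ax": 0, "ay": 0, "az": 0}
    - {"jaw": 0.1, "dx": -1, "dy": 0, "dz": 0.2, "ax": 0, "ay": 0, "az": 0}

```text
t: 5.23
eef_pos: [0.4888, 0.2926, 0.1679]
tcp_rot: [-89.7, -0.3, -14.7]
wrist_force: [0.3, 0.6, 0.1]
width: 0.0176
```

```bash
python3 plan.py .375 .34 .1 -14.5
```

```text
pos [0.4888 0.2926 0.1679] rot [-89.67  -0.35 -14.73] F [0.3 0.6 0.1] w 0.0176 t 5.23 j6 -50 need 3.91
4 rows; first,last:
{"dx": -1.021, "dy": 0.561, "dz": 0.138, "ax": -0.02, "ay": -0.014, "az": 0.022}
{"dx": -1.018, "dy": 0.565, "dz": 0.143, "ax": -0.02, "ay": -0.014, "az": 0.022}
```

Call:
servo_tool:
  series:
    - {"jaw": 0.1, "dx": -1, "dy": 0.4, "dz": 0.14, "ax": 0, "ay": 0, "az": 0}
    - {"jaw": 0.1, "dx": -1, "dy": 0.4, "dz": 0.14, "ax": 0, "ay": 0, "az": 0}
    - {"jaw": 0.1, "dx": -1, "dy": 0.4, "dz": 0.14, "ax": 0, "ay": 0, "az": 0}
    - {"jaw": 0.1, "dx": -0.7, "dy": 0.7, "dz": 0.1, "ax": 0, "ay": 0, "az": 0}
    - {"jaw": 0.1, "dx": 0, "dy": 0.7, "dz": 0, "ax": 0, "ay": 0, "az": 0}
    - {"jaw": 0.1, "dx": 0, "dy": 0.2, "dz": 0, "ax": 0, "ay": 0, "az": 0}

```text
t: 5.73
eef_pos: [0.3797, 0.3423, 0.0856]
tcp_rot: [-89.0, -0.7, -14.6]
wrist_force: [-1.0, 0.4, -0.0]
width: 0.0174
```

```bash
python3 plan.py .375 .34 .06 -14.5; python3 - <<'E'
from h import *
snap('side','side3.png')
E
```

```text
pos [0.3797 0.3423 0.0856] rot [-89.    -0.72 -14.56] F [-1.   0.4 -0. ] w 0.0174 t 5.73 j6 -40 need 0.85
1 rows; first,last:
{"dx": -0.143, "dy": 0.849, "dz": -0.128, "ax": -0.25, "ay": -0.013, "az": 0.18}
```

View pics/side3.png

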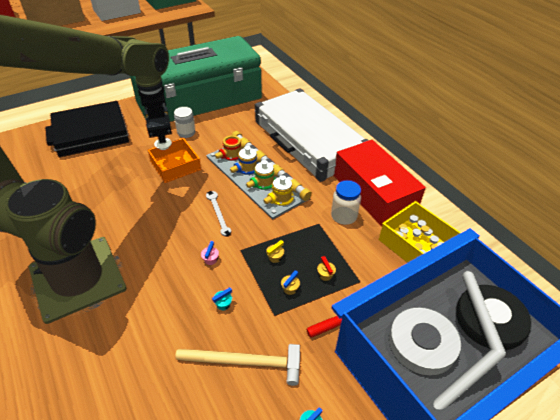

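The side view shows the red cap held over the bin at (163,145), and the red cock open at (232,143). I'll lower and release.

Call:
servo_tool:
  series:
    - {"jaw": 0.1, "dx": 0, "dy": 0.5, "dz": -0.2, "ax": -0.2, "ay": 0, "az": 0.15}
    - {"jaw": 0.1, "dx": 0, "dy": 0.5, "dz": -0.1, "ax": 0, "ay": 0, "az": 0}
    - {"jaw": 0.1, "dx": 0, "dy": 0, "dz": 0, "ax": 0, "ay": 0, "az": 0}
    - {"jaw": 0.4, "dx": 0, "dy": 0, "dz": 0, "ax": 0, "ay": 0, "az": 0}
    - {"jaw": 0.4, "dx": 0, "dy": 0, "dz": 0, "ax": 0, "ay": 0, "az": 0}
    - {"jaw": 0.4, "dx": 0, "dy": -0.5, "dz": 0, "ax": 0, "ay": 0, "az": 0}
    - {"jaw": 0.5, "dx": 0, "dy": -1, "dz": 0, "ax": 0, "ay": 0, "az": 0}
    - {"jaw": 0.5, "dx": 0, "dy": -1, "dz": 0, "ax": 0, "ay": 0, "az": 0}

```text
t: 6.45
eef_pos: [0.3795, 0.33, 0.1284]
tcp_rot: [-90.3, 0.3, -14.9]
wrist_force: [-0.1, 0.9, 0.4]
width: 0.0445
```

```bash
python3 plan.py .5968 .1655 .14 -14.5; python3 - <<'E'
from h import *
snap('side','side4.png')
E
```

```text
pos [0.3795 0.33   0.1284] rot [-90.32   0.31 -14.9 ] F [-0.1  0.9  0.4] w 0.0445 t 6.45 j6 -40 need 7.58
8 rows; first,last:
{"dx": 1.051, "dy": -0.052, "dz": -0.43, "ax": 0.01, "ay": -0.012, "az": -0.01}
{"dx": 1.048, "dy": -0.049, "dz": -0.436, "ax": 0.01, "ay": -0.012, "az": -0.01}
```

View pics/side4.png

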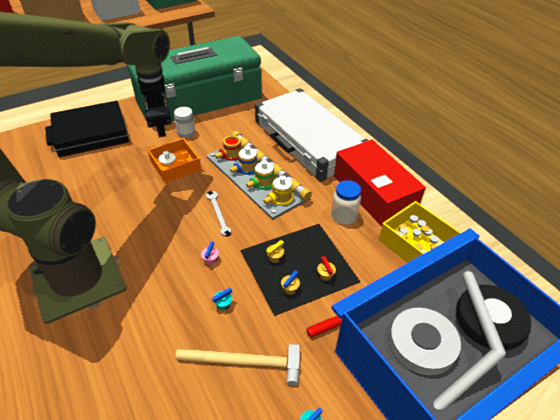

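The red cap lies in the bin at (167,158). Next is the blue cap.

Call:
servo_tool:
  series:
    - {"jaw": 0.5, "dx": 0.9, "dy": -0.3, "dz": -0.4, "ax": 0, "ay": 0, "az": 0}
    - {"jaw": 0.5, "dx": 1, "dy": -0.3, "dz": -0.4, "ax": 0, "ay": 0, "az": 0}
    - {"jaw": 0.5, "dx": 1, "dy": -0.3, "dz": -0.4, "ax": 0, "ay": 0, "az": 0}
    - {"jaw": 0.5, "dx": 1, "dy": 0, "dz": -0.4, "ax": 0, "ay": 0, "az": 0}
    - {"jaw": 0.5, "dx": 1, "dy": 0, "dz": -0.4, "ax": 0, "ay": 0, "az": 0}
    - {"jaw": 0.5, "dx": 1, "dy": 0, "dz": -0.4, "ax": 0, "ay": 0, "az": 0}
    - {"jaw": 0.5, "dx": 1, "dy": 0, "dz": -0.4, "ax": 0, "ay": 0, "az": 0}
    - {"jaw": 0.5, "dx": 0.7, "dy": 0, "dz": -0.4, "ax": 0, "ay": 0, "az": 0}

```text
t: 7.17
eef_pos: [0.5943, 0.18, 0.1839]
tcp_rot: [-88.7, -1.5, -14.6]
wrist_force: [-0.6, 1.3, 0.6]
width: 0.0479
```

Call:
servo_tool:
  series:
    - {"jaw": 0.5, "dx": 0, "dy": 0, "dz": 0, "ax": 0, "ay": 0, "az": 0}

```text
t: 7.25
eef_pos: [0.5981, 0.1768, 0.1854]
tcp_rot: [-88.7, -1.7, -14.8]
wrist_force: [-0.1, 0.3, -0.6]
width: 0.0477
```

```bash
python3 plan.py .598 .167 .078 -14.5
```

```text
pos [0.5981 0.1768 0.1854] rot [-88.66  -1.68 -14.81] F [-0.1  0.3 -0.6] w 0.0477 t 7.25 j6 -64 need 3.58
4 rows; first,last:
{"dx": -0.006, "dy": 0.894, "dz": -0.1, "ax": -0.083, "ay": -0.018, "az": 0.105}
{"dx": 0.013, "dy": 0.895, "dz": -0.084, "ax": -0.083, "ay": -0.018, "az": 0.105}
```

Call:
servo_tool:
  series:
    - {"jaw": 0.5, "dx": 0, "dy": 0.9, "dz": -0.1, "ax": -0.1, "ay": 0, "az": 0.12}
    - {"jaw": 0.5, "dx": 0, "dy": 0.9, "dz": -0.1, "ax": -0.1, "ay": 0, "az": 0.12}
    - {"jaw": 0.5, "dx": 0, "dy": 0.7, "dz": -0.08, "ax": -0.1, "ay": 0, "az": 0.12}
    - {"jaw": 0.5, "dx": 0, "dy": 0, "dz": 0, "ax": 0, "ay": 0, "az": 0}

```text
t: 7.58
eef_pos: [0.6041, 0.1684, 0.1157]
tcp_rot: [-89.5, -0.8, -15.1]
wrist_force: [-0.5, -0.8, -1.1]
width: 0.0474
```

```bash
python3 plan.py .598 .167 .078 -14.5
```

```text
pos [0.6041 0.1684 0.1157] rot [-89.52  -0.84 -15.11] F [-0.5 -0.8 -1.1] w 0.0474 t 7.58 j6 -64 need 1.26
2 rows; first,last:
{"dx": -0.101, "dy": 0.626, "dz": -0.054, "ax": -0.06, "ay": -0.076, "az": 0.105}
{"dx": -0.097, "dy": 0.627, "dz": -0.051, "ax": -0.06, "ay": -0.076, "az": 0.105}
```

Call:
servo_tool:
  series:
    - {"jaw": 0.5, "dx": -0.12, "dy": 0.6, "dz": -0.05, "ax": -0.1, "ay": -0.08, "az": 0.12}
    - {"jaw": 0.5, "dx": -0.1, "dy": 0.5, "dz": -0.05, "ax": 0, "ay": 0, "az": 0.05}
    - {"jaw": 0.5, "dx": 0, "dy": 0.25, "dz": 0, "ax": 0, "ay": 0, "az": 0}
    - {"jaw": 0.5, "dx": 0, "dy": 0, "dz": 0, "ax": 0, "ay": 0, "az": 0}

```text
t: 7.92
eef_pos: [0.5979, 0.1688, 0.0753]
tcp_rot: [-89.8, -0.3, -14.7]
wrist_force: [-0.7, -0.0, 0.4]
width: 0.0478
```

```bash
python3 plan.py .598 .167 .078 -14.5
```

```text
pos [0.5979 0.1688 0.0753] rot [-89.8   -0.33 -14.71] F [-0.7 -0.   0.4] w 0.0478 t 7.92 j6 -65 need 0.09
1 rows; first,last:
{"dx": 0.02, "dy": -0.091, "dz": -0.057, "ax": -0.051, "ay": -0.052, "az": 0.083}
```

Call:
servo_tool:
  series:
    - {"jaw": 0.1, "dx": 0, "dy": -0.1, "dz": 0, "ax": 0, "ay": 0, "az": 0}
    - {"jaw": 0.1, "dx": 0, "dy": 0, "dz": 0, "ax": 0, "ay": 0, "az": 0}
    - {"jaw": 0.1, "dx": 0, "dy": 0, "dz": 0, "ax": 0, "ay": 0, "az": 0}
    - {"jaw": 0.1, "dx": 0, "dy": 0, "dz": 0, "ax": 0, "ay": 0, "az": 0}
    - {"jaw": 0.1, "dx": 0, "dy": 0, "dz": 0, "ax": 0, "ay": 0, "az": 0}
    - {"jaw": 0.1, "dx": 0, "dy": 0, "dz": 0, "ax": 0, "ay": 0, "az": 0}
    - {"jaw": 0.1, "dx": 0, "dy": 0, "dz": 0, "ax": 0, "ay": 0, "az": 0}
    - {"jaw": 0.1, "dx": 0, "dy": 0, "dz": 0, "ax": 0, "ay": 0, "az": 0}

```text
t: 8.58
eef_pos: [0.5992, 0.1685, 0.0826]
tcp_rot: [-89.8, -0.6, -14.6]
wrist_force: [0.0, -0.1, -1.3]
width: 0.0177
```

Call:
servo_tool:
  series:
    - {"jaw": 0.1, "dx": 0, "dy": -0.5, "dz": 0, "ax": 0, "ay": 0, "az": 0}
    - {"jaw": 0.1, "dx": 0, "dy": -1, "dz": 0, "ax": 0, "ay": 0, "az": 0}
    - {"jaw": 0.1, "dx": 0, "dy": -1, "dz": 0, "ax": 0, "ay": 0, "az": 0}
    - {"jaw": 0.1, "dx": -0.5, "dy": -0.3, "dz": 0, "ax": 0, "ay": 0, "az": 0}
    - {"jaw": 0.1, "dx": -1, "dy": 0, "dz": 0.4, "ax": 0, "ay": 0, "az": 0}
    - {"jaw": 0.1, "dx": -1, "dy": 0, "dz": 0.5, "ax": 0, "ay": 0, "az": 0}
    - {"jaw": 0.1, "dx": -1, "dy": 0, "dz": 0.5, "ax": 0, "ay": 0, "az": 0}

```text
t: 9.17
eef_pos: [0.5098, 0.2365, 0.1698]
tcp_rot: [-89.4, -0.7, -15.2]
wrist_force: [0.8, 0.4, 0.2]
width: 0.0173
```

```bash
python3 plan.py .43 .34 .09 -14.5
```

```text
pos [0.5098 0.2365 0.1698] rot [-89.38  -0.75 -15.2 ] F [0.8 0.4 0.2] w 0.0173 t 9.17 j6 -55 need 4.25
5 rows; first,last:
{"dx": -0.701, "dy": 0.529, "dz": 0.521, "ax": -0.031, "ay": -0.035, "az": 0.038}
{"dx": -0.691, "dy": 0.531, "dz": 0.532, "ax": -0.031, "ay": -0.035, "az": 0.038}
```

Call:
servo_tool:
  series:
    - {"jaw": 0.1, "dx": -0.8, "dy": 0.3, "dz": 0.3, "ax": 0, "ay": 0, "az": 0}
    - {"jaw": 0.1, "dx": -0.8, "dy": 0.5, "dz": 0.3, "ax": 0, "ay": 0, "az": 0}
    - {"jaw": 0.1, "dx": -0.8, "dy": 0.7, "dz": 0.3, "ax": 0, "ay": 0, "az": 0}
    - {"jaw": 0.1, "dx": -0.4, "dy": 0.7, "dz": 0.1, "ax": 0, "ay": 0, "az": 0}
    - {"jaw": 0.1, "dx": 0, "dy": 0.2, "dz": 0, "ax": 0, "ay": 0, "az": 0}

```text
t: 9.58
eef_pos: [0.4341, 0.297, 0.1004]
tcp_rot: [-88.6, -1.2, -15.0]
wrist_force: [-1.1, -0.5, -1.4]
width: 0.0179
```

```bash
python3 plan.py .425 .288 .058 -14.5
```

```text
pos [0.4341 0.297  0.1004] rot [-88.57  -1.2  -14.98] F [-1.1 -0.5 -1.4] w 0.0179 t 9.58 j6 -47 need 1.41
2 rows; first,last:
{"dx": -0.122, "dy": 0.699, "dz": -0.201, "ax": -0.178, "ay": -0.058, "az": 0.15}
{"dx": -0.116, "dy": 0.703, "dz": -0.192, "ax": -0.178, "ay": -0.058, "az": 0.15}
```

Call:
servo_tool:
  series:
    - {"jaw": 0.1, "dx": -0.1, "dy": 0.6, "dz": -0.2, "ax": -0.2, "ay": 0, "az": 0.15}
    - {"jaw": 0.1, "dx": -0.1, "dy": 0.5, "dz": -0.1, "ax": -0.1, "ay": 0, "az": 0.1}
    - {"jaw": 0.1, "dx": 0, "dy": 0, "dz": 0, "ax": 0, "ay": 0, "az": 0}
    - {"jaw": 0.4, "dx": 0, "dy": 0, "dz": 0, "ax": 0, "ay": 0, "az": 0}
    - {"jaw": 0.4, "dx": 0, "dy": 0, "dz": 0, "ax": 0, "ay": 0, "az": 0}
    - {"jaw": 0.4, "dx": 0, "dy": -0.5, "dz": 0, "ax": 0, "ay": 0, "az": 0}
    - {"jaw": 0.5, "dx": 0, "dy": -1, "dz": 0, "ax": 0, "ay": 0, "az": 0}
    - {"jaw": 0.5, "dx": 0, "dy": -1, "dz": 0, "ax": 0, "ay": 0, "az": 0}

```text
t: 10.25
eef_pos: [0.4258, 0.2855, 0.135]
tcp_rot: [-90.4, 0.4, -15.2]
wrist_force: [-0.2, 0.2, 0.7]
width: 0.0444
```

```bash
python3 plan.py .6205 -.012 .15 -14.5; python3 - <<'E'
from h import *
snap('side','side5.png')
E
```

```text
pos [0.4258 0.2855 0.135 ] rot [-90.38   0.44 -15.24] F [-0.2  0.2  0.7] w 0.0444 t 10.25 j6 -47 need 9.92
10 rows; first,last:
{"dx": 0.886, "dy": -0.052, "dz": -0.787, "ax": 0.009, "ay": -0.018, "az": -0.011}
{"dx": 0.878, "dy": -0.05, "dz": -0.797, "ax": 0.009, "ay": -0.018, "az": -0.011}
```

View pics/side5.png

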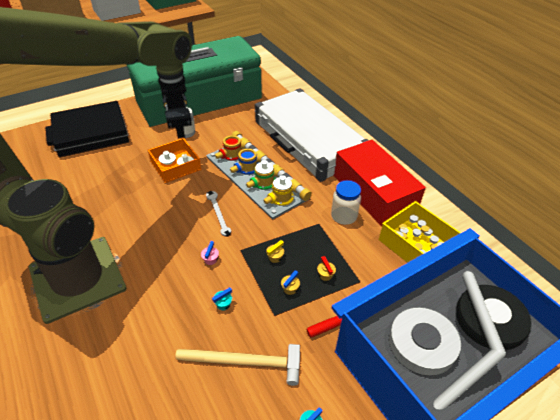

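Both caps are in the bin at (167,158) and (184,159). Next is the yellow cap.

Call:
servo_tool:
  series:
    - {"jaw": 0.5, "dx": 0.85, "dy": -0.3, "dz": -0.8, "ax": 0, "ay": 0, "az": 0}
    - {"jaw": 0.5, "dx": 0.85, "dy": -0.2, "dz": -0.8, "ax": 0, "ay": 0, "az": 0}
    - {"jaw": 0.5, "dx": 0.85, "dy": 0, "dz": -0.8, "ax": 0, "ay": 0, "az": 0}
    - {"jaw": 0.5, "dx": 0.85, "dy": 0, "dz": -0.8, "ax": 0, "ay": 0, "az": 0}
    - {"jaw": 0.5, "dx": 0.85, "dy": 0, "dz": -0.8, "ax": 0, "ay": 0, "az": 0}
    - {"jaw": 0.5, "dx": 0.85, "dy": 0, "dz": -0.8, "ax": 0, "ay": 0, "az": 0}
    - {"jaw": 0.5, "dx": 0.85, "dy": 0, "dz": -0.8, "ax": 0, "ay": 0, "az": 0}
    - {"jaw": 0.5, "dx": 0.85, "dy": 0, "dz": -0.8, "ax": 0, "ay": 0, "az": 0}

```text
t: 10.97
eef_pos: [0.5918, 0.0431, 0.1772]
tcp_rot: [-88.9, -1.7, -14.9]
wrist_force: [1.1, 0.4, -0.3]
width: 0.0473
```

Call:
servo_tool:
  series:
    - {"jaw": 0.5, "dx": 0.85, "dy": 0, "dz": -0.8, "ax": 0, "ay": 0, "az": 0}
    - {"jaw": 0.5, "dx": 0.6, "dy": 0.3, "dz": -0.5, "ax": 0, "ay": 0, "az": 0}
    - {"jaw": 0.5, "dx": 0, "dy": 0, "dz": 0, "ax": 0, "ay": 0, "az": 0}

```text
t: 11.22
eef_pos: [0.6312, -0.0165, 0.1733]
tcp_rot: [-88.9, -2.3, -15.4]
wrist_force: [-0.6, 0.3, -1.1]
width: 0.0478
```

```bash
python3 plan.py .6205 -.012 .078 -14.5
```

```text
pos [ 0.6312 -0.0165  0.1733] rot [-88.9   -2.32 -15.41] F [-0.6  0.3 -1.1] w 0.0478 t 11.22 j6 -82 need 3.18
4 rows; first,last:
{"dx": -0.128, "dy": 0.79, "dz": -0.002, "ax": -0.068, "ay": -0.056, "az": 0.146}
{"dx": -0.104, "dy": 0.794, "dz": 0.01, "ax": -0.068, "ay": -0.056, "az": 0.146}
```

Call:
servo_tool:
  series:
    - {"jaw": 0.5, "dx": -0.15, "dy": 0.8, "dz": 0, "ax": -0.1, "ay": -0.06, "az": 0.2}
    - {"jaw": 0.5, "dx": -0.12, "dy": 0.8, "dz": 0, "ax": -0.1, "ay": -0.06, "az": 0.2}
    - {"jaw": 0.5, "dx": -0.1, "dy": 0.5, "dz": 0, "ax": -0.05, "ay": -0.06, "az": 0.15}
    - {"jaw": 0.5, "dx": 0, "dy": 0, "dz": 0, "ax": 0, "ay": 0, "az": 0}

```text
t: 11.55
eef_pos: [0.6274, -0.0171, 0.1142]
tcp_rot: [-89.8, -0.7, -15.0]
wrist_force: [-1.0, -0.3, -0.7]
width: 0.0477
```

```bash
python3 plan.py .6205 -.012 .078 -14.5
```

```text
pos [ 0.6274 -0.0171  0.1142] rot [-89.82  -0.68 -15.04] F [-1.  -0.3 -0.7] w 0.0477 t 11.55 j6 -81 need 1.21
2 rows; first,last:
{"dx": -0.141, "dy": 0.602, "dz": 0.051, "ax": -0.023, "ay": -0.067, "az": 0.085}
{"dx": -0.137, "dy": 0.603, "dz": 0.052, "ax": -0.023, "ay": -0.067, "az": 0.085}
```

Call:
servo_tool:
  series:
    - {"jaw": 0.5, "dx": -0.2, "dy": 0.6, "dz": 0.1, "ax": 0, "ay": -0.08, "az": 0.12}
    - {"jaw": 0.5, "dx": -0.1, "dy": 0.5, "dz": 0.02, "ax": 0, "ay": 0, "az": 0.05}
    - {"jaw": 0.5, "dx": 0, "dy": 0.18, "dz": 0, "ax": 0, "ay": 0, "az": 0}
    - {"jaw": 0.5, "dx": 0, "dy": 0, "dz": 0, "ax": 0, "ay": 0, "az": 0}

```text
t: 11.88
eef_pos: [0.6202, -0.0095, 0.0748]
tcp_rot: [-89.8, -0.1, -14.6]
wrist_force: [-0.7, 0.6, 0.1]
width: 0.0477
```

```bash
python3 plan.py .6205 -.012 .078 -14.5
```

```text
pos [ 0.6202 -0.0095  0.0748] rot [-89.76  -0.13 -14.61] F [-0.7  0.6  0.1] w 0.0477 t 11.88 j6 -81 need 0.11
1 rows; first,last:
{"dx": 0.032, "dy": -0.107, "dz": -0.077, "ax": -0.06, "ay": -0.027, "az": 0.033}
```

Call:
servo_tool:
  series:
    - {"jaw": 0.1, "dx": 0, "dy": -0.1, "dz": -0.08, "ax": 0, "ay": 0, "az": 0}
    - {"jaw": 0.1, "dx": 0, "dy": 0, "dz": 0, "ax": 0, "ay": 0, "az": 0}
    - {"jaw": 0.1, "dx": 0, "dy": 0, "dz": 0, "ax": 0, "ay": 0, "az": 0}
    - {"jaw": 0.1, "dx": 0, "dy": 0, "dz": 0, "ax": 0, "ay": 0, "az": 0}
    - {"jaw": 0.1, "dx": 0, "dy": 0, "dz": 0, "ax": 0, "ay": 0, "az": 0}
    - {"jaw": 0.1, "dx": 0, "dy": 0, "dz": 0, "ax": 0, "ay": 0, "az": 0}
    - {"jaw": 0.1, "dx": 0, "dy": 0, "dz": 0, "ax": 0, "ay": 0, "az": 0}
    - {"jaw": 0.1, "dx": 0, "dy": 0, "dz": 0, "ax": 0, "ay": 0, "az": 0}

```text
t: 12.55
eef_pos: [0.6213, -0.0121, 0.0815]
tcp_rot: [-89.7, -0.4, -14.6]
wrist_force: [-0.2, -0.4, -0.7]
width: 0.017
```

Call:
servo_tool:
  series:
    - {"jaw": 0.1, "dx": 0, "dy": -0.5, "dz": 0, "ax": 0, "ay": 0, "az": 0}
    - {"jaw": 0.1, "dx": 0, "dy": -1, "dz": 0, "ax": 0, "ay": 0, "az": 0}
    - {"jaw": 0.1, "dx": 0, "dy": -1, "dz": 0, "ax": 0, "ay": 0, "az": 0}
    - {"jaw": 0.1, "dx": -0.5, "dy": -0.3, "dz": 0.3, "ax": 0, "ay": 0, "az": 0}
    - {"jaw": 0.1, "dx": -0.8, "dy": 0, "dz": 0.8, "ax": 0, "ay": 0, "az": 0}
    - {"jaw": 0.1, "dx": -0.9, "dy": 0, "dz": 0.8, "ax": 0, "ay": 0, "az": 0}
    - {"jaw": 0.1, "dx": -0.9, "dy": 0, "dz": 0.8, "ax": 0, "ay": 0, "az": 0}
    - {"jaw": 0.1, "dx": -0.9, "dy": 0, "dz": 0.8, "ax": 0, "ay": 0, "az": 0}

```text
t: 13.22
eef_pos: [0.5322, 0.1189, 0.1699]
tcp_rot: [-89.6, -0.6, -15.2]
wrist_force: [0.5, 0.2, -0.6]
width: 0.0172
```

```bash
python3 plan.py .38 .295 .11 -14.5;  python3 - <<'E'
from h import *
d=snap('top','top6.png');W=world(d)
P=W[225:275,115:170].reshape(-1,3);q=P[(P[:,2]>.045)&(P[:,2]<.06)];print('rim',q.min(0),q.max(0))
E
```

```text
pos [0.5322 0.1189 0.1699] rot [-89.63  -0.62 -15.21] F [ 0.5  0.2 -0.6] w 0.0172 t 13.22 j6 -68 need 6.68
7 rows; first,last:
{"dx": -0.922, "dy": 0.279, "dz": 0.617, "ax": -0.013, "ay": -0.025, "az": 0.022}
{"dx": -0.913, "dy": 0.285, "dz": 0.629, "ax": -0.013, "ay": -0.025, "az": 0.022}
rim [0.33191892 0.30007639 0.04522931] [0.46244426 0.3749027  0.05936848]
```

View pics/top6.png

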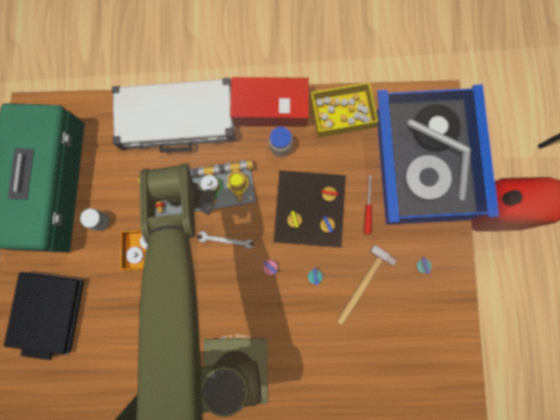

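The bin holds two caps at (134,255) and (146,243). I'll put the third at about (0.43, 0.34).

Call:
servo_tool:
  series:
    - {"jaw": 0.1, "dx": -0.7, "dy": 0.1, "dz": 0.85, "ax": 0, "ay": 0, "az": 0}
    - {"jaw": 0.1, "dx": -0.7, "dy": 0.1, "dz": 0.85, "ax": 0, "ay": 0, "az": 0}
    - {"jaw": 0.1, "dx": -0.7, "dy": 0.1, "dz": 0.85, "ax": 0, "ay": 0, "az": 0}
    - {"jaw": 0.1, "dx": -0.7, "dy": 0.1, "dz": 0.85, "ax": 0, "ay": 0, "az": 0}
    - {"jaw": 0.1, "dx": -0.7, "dy": 0.3, "dz": 0.85, "ax": 0, "ay": 0, "az": 0}
    - {"jaw": 0.1, "dx": -0.7, "dy": 0.5, "dz": 0.7, "ax": 0, "ay": 0, "az": 0}
    - {"jaw": 0.1, "dx": -0.6, "dy": 0.5, "dz": 0.7, "ax": 0, "ay": 0, "az": 0}
    - {"jaw": 0.1, "dx": 0, "dy": 0.3, "dz": 0.2, "ax": 0, "ay": 0, "az": 0}

```text
t: 13.93
eef_pos: [0.4334, 0.3418, 0.1139]
tcp_rot: [-88.9, -1.0, -15.0]
wrist_force: [0.4, -0.4, -0.9]
width: 0.0173
```

```bash
python3 plan.py .43 .342 .060 -14.5
```

```text
pos [0.4334 0.3418 0.1139] rot [-88.94  -0.99 -14.97] F [ 0.4 -0.4 -0.9] w 0.0173 t 13.93 j6 -42 need 1.8
2 rows; first,last:
{"dx": -0.071, "dy": 0.897, "dz": -0.028, "ax": -0.132, "ay": -0.058, "az": 0.125}
{"dx": -0.064, "dy": 0.898, "dz": -0.02, "ax": -0.132, "ay": -0.058, "az": 0.125}
```

Call:
servo_tool:
  series:
    - {"jaw": 0.1, "dx": -0.07, "dy": 0.8, "dz": 0, "ax": -0.15, "ay": 0, "az": 0.15}
    - {"jaw": 0.1, "dx": -0.07, "dy": 0.7, "dz": 0, "ax": -0.1, "ay": 0, "az": 0.1}
    - {"jaw": 0.1, "dx": 0, "dy": 0, "dz": 0, "ax": 0, "ay": 0, "az": 0}
    - {"jaw": 0.4, "dx": 0, "dy": 0, "dz": 0, "ax": 0, "ay": 0, "az": 0}
    - {"jaw": 0.4, "dx": 0, "dy": 0, "dz": 0, "ax": 0, "ay": 0, "az": 0}
    - {"jaw": 0.4, "dx": 0, "dy": -0.5, "dz": 0, "ax": 0, "ay": 0, "az": 0}
    - {"jaw": 0.5, "dx": 0, "dy": -1, "dz": 0, "ax": 0, "ay": 0, "az": 0}
    - {"jaw": 0.5, "dx": 0, "dy": -1, "dz": 0, "ax": 0, "ay": 0, "az": 0}

```text
t: 14.6
eef_pos: [0.4285, 0.341, 0.1393]
tcp_rot: [-90.5, 0.4, -14.8]
wrist_force: [0.6, 1.5, 1.3]
width: 0.0445
```

```bash
python3 plan.py .43 .342 .150 -14.5; python3 - <<'E'
from h import *
d=snap('side','side7.png');im=d['color'][:,:,::-1];s=im[95:235,120:330];cv2.imwrite('pics/side7c.png',cv2.resize(s,None,fx=3.8,fy=3.8,interpolation=cv2.INTER_CUBIC))
E
```

```text
pos [0.4285 0.341  0.1393] rot [-90.5    0.42 -14.81] F [0.6 1.5 1.3] w 0.0445 t 14.60 j6 -42 need 0.36
1 rows; first,last:
{"dx": 0.038, "dy": -0.356, "dz": 0.042, "ax": 0.124, "ay": -0.077, "az": -0.105}
```

View pics/side7c.png

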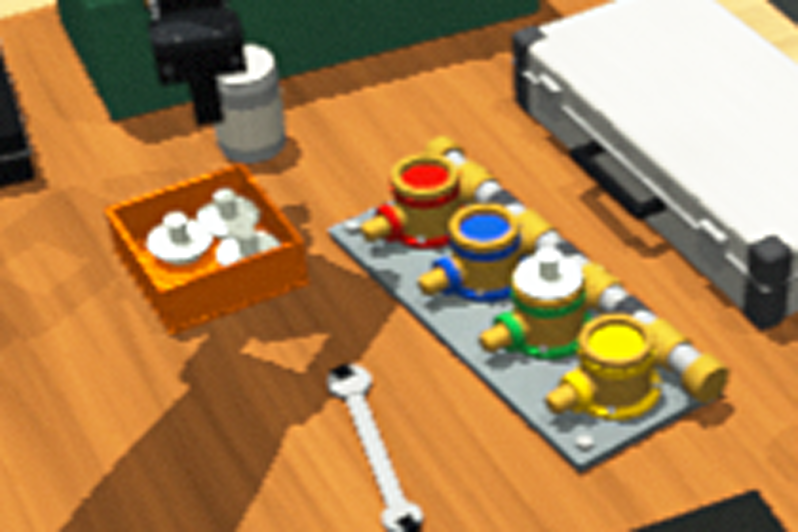

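All three caps lie in the bin, and the red, blue and yellow mouths are open. Green keeps its cap. Now I'll measure the mouths and plugs precisely.

```bash
cat > meas.py <<'E'
from m import *
from scipy.optimize import least_squares
def rim(d,W,g):
    M=(np.linalg.norm(W[:,:,:2]-g,axis=2)<.036)&(W[:,:,2]>.0645)&(W[:,:,2]<.0735)
    P=W[M]
    return P
def col(im,name):
    h=cv2.cvtColor(im,cv2.COLOR_RGB2HSV);H,S,V=h[...,0].astype(int),h[...,1],h[...,2]
    return {'red':((H<6)|(H>174))&(S>170)&(V>90),'blue':(H>100)&(H<125)&(S>150)&(V>70),'yellow':(H>25)&(H<33)&(S>170)&(V>120)}[name]
def plug(d,W,g,name,z0=.054):
    # handle top face: colored pixels, near guess, near top
    m=col(d['color'],name)&(np.linalg.norm(W[:,:,:2]-g,axis=2)<.05)&(W[:,:,2]>z0-.012)
    return m
E
python3 - <<'E'
from meas import *
M={'red':(.586,.256),'blue':(.598,.1675),'yellow':(.621,-.012)}
G={'red':(.57,-.321),'blue':(.466,-.31),'yellow':(.483,-.203)}
for c in('top','side'):
    d=snap(c,c+'8.png');W=world(d);np.savez(c+'8.npz',**{k:np.array(v) for k,v in d.items()})
    for n in M:
        P=rim(d,W,np.array(M[n]))
        if len(P)>30:
            # fit annulus: mean radius 26.5
            f=least_squares(lambda p:np.linalg.norm(P[:,:2]-p,axis=1)-.0265,M[n],loss='soft_l1',f_scale=.003)
            print(c,n,'mouth',len(P),f.x.round(4),'z',np.median(P[:,2]).round(4))
        m=plug(d,W,np.array(G[n]),n)
        Q=W[m]
        if len(Q)>10:
            r=cv2.minAreaRect((Q[:,:2]*1000).astype(np.float32))
            print(c,n,'plug',len(Q),Q.mean(0).round(4),'ang %.1f'%ang(Q)[0],'std',ang(Q)[1].round(4),r)
E
```

```text
top red mouth 106 [0.5857 0.2556] z 0.0676
top red plug 24 [ 0.5719 -0.3217  0.0534] ang 79.4 std [0.002  0.0177] ((572.8165893554688, -320.2028503417969), (50.58372497558594, 7.598518371582031), 80.94136047363281)
top blue mouth 112 [0.5966 0.1662] z 0.0677
top yellow mouth 113 [ 0.6203 -0.0113] z 0.0674
top yellow plug 45 [ 0.486  -0.2012  0.0539] ang -164.5 std [0.0028 0.0153] ((485.54119873046875, -202.46299743652344), (51.026275634765625, 11.124634742736816), 16.538909912109375)
side red mouth 101 [0.5825 0.2518] z 0.0681
side red plug 69 [ 0.5688 -0.3228  0.0544] ang 79.3 std [0.0029 0.0161] ((569.3687133789062, -322.20166015625), (53.42854309082031, 10.646315574645996), 77.39366912841797)
side blue mouth 111 [0.5945 0.1632] z 0.0678
side blue plug 79 [ 0.4663 -0.3135  0.0532] ang -155.8 std [0.0025 0.0159] ((465.2012939453125, -312.3056640625), (54.52640151977539, 10.022143363952637), 23.503908157348633)
side yellow mouth 137 [ 0.6176 -0.0154] z 0.0679
side yellow plug 55 [ 0.4847 -0.2032  0.0549] ang -164.9 std [0.0031 0.0151] ((485.3584899902344, -203.3632049560547), (52.63242721557617, 10.848006248474121), 16.81302833557129)
```

```bash
python3 plan.py .4853 -.2023 .14 15.5 20
```

```text
pos [0.4313 0.3429 0.1432] rot [-9.007e+01  4.000e-02 -1.481e+01] F [ 0.  -0.3 -1.5] w 0.0471 t 14.75 j6 -42 need 18.17
20 rows; first,last:
{"dx": 0.319, "dy": 0.006, "dz": -0.855, "ax": 0.001, "ay": -0.379, "az": -0.001}
{"dx": -0.132, "dy": 0.005, "dz": -0.904, "ax": 0.001, "ay": -0.379, "az": -0.001}
```

Call:
servo_tool:
  series:
    - {"jaw": 0.5, "dx": 0.3, "dy": 0, "dz": -0.9, "ax": 0, "ay": -0.4, "az": 0}
    - {"jaw": 0.5, "dx": 0.3, "dy": 0, "dz": -0.9, "ax": 0, "ay": -0.4, "az": 0}
    - {"jaw": 0.5, "dx": 0.3, "dy": 0, "dz": -0.9, "ax": 0, "ay": -0.4, "az": 0}
    - {"jaw": 0.5, "dx": 0.25, "dy": 0, "dz": -0.9, "ax": 0, "ay": -0.4, "az": 0}
    - {"jaw": 0.5, "dx": 0.2, "dy": 0, "dz": -0.9, "ax": 0, "ay": -0.4, "az": 0}
    - {"jaw": 0.5, "dx": 0.2, "dy": 0, "dz": -0.9, "ax": 0, "ay": -0.4, "az": 0}
    - {"jaw": 0.5, "dx": 0.15, "dy": 0, "dz": -0.9, "ax": 0, "ay": -0.4, "az": 0}
    - {"jaw": 0.5, "dx": 0.15, "dy": 0, "dz": -0.9, "ax": 0, "ay": -0.4, "az": 0}

```text
t: 15.42
eef_pos: [0.4532, 0.1134, 0.1448]
tcp_rot: [-89.9, -0.3, -1.1]
wrist_force: [0.3, -0.5, 0.1]
width: 0.0473
```

```bash
python3 plan.py .4853 -.2023 .13 15.5
```

```text
pos [0.4532 0.1134 0.1448] rot [-89.87  -0.26  -1.09] F [ 0.3 -0.5  0.1] w 0.0473 t 15.42 j6 -82 need 10.52
11 rows; first,last:
{"dx": 0.115, "dy": 0.043, "dz": -0.955, "ax": -0.002, "ay": -0.377, "az": 0.006}
{"dx": -0.137, "dy": 0.045, "dz": -0.952, "ax": -0.002, "ay": -0.377, "az": 0.006}
```

Call:
servo_tool:
  series:
    - {"jaw": 0.5, "dx": 0.1, "dy": 0, "dz": -0.95, "ax": 0, "ay": -0.38, "az": 0}
    - {"jaw": 0.5, "dx": 0.1, "dy": 0, "dz": -0.95, "ax": 0, "ay": -0.38, "az": 0}
    - {"jaw": 0.5, "dx": 0.05, "dy": 0, "dz": -0.95, "ax": 0, "ay": -0.38, "az": 0}
    - {"jaw": 0.5, "dx": 0, "dy": 0, "dz": -0.95, "ax": 0, "ay": -0.38, "az": 0}
    - {"jaw": 0.5, "dx": 0, "dy": 0.05, "dz": -0.95, "ax": 0, "ay": -0.38, "az": 0}
    - {"jaw": 0.5, "dx": 0, "dy": 0.05, "dz": -0.95, "ax": 0, "ay": -0.38, "az": 0}
    - {"jaw": 0.5, "dx": -0.05, "dy": 0.05, "dz": -0.95, "ax": 0, "ay": -0.38, "az": 0}
    - {"jaw": 0.5, "dx": -0.1, "dy": 0.05, "dz": -0.9, "ax": 0, "ay": -0.38, "az": 0}

```text
t: 16.08
eef_pos: [0.471, -0.1271, 0.1379]
tcp_rot: [-90.0, -0.5, 11.5]
wrist_force: [-0.1, 0.5, 1.4]
width: 0.0474
```

```bash
python3 plan.py .4853 -.2023 .11 15.5
```

```text
pos [ 0.471  -0.1271  0.1379] rot [-90.02  -0.45  11.46] F [-0.1  0.5  1.4] w 0.0474 t 16.08 j6 -123 need 2.51
3 rows; first,last:
{"dx": -0.012, "dy": 0.31, "dz": -0.85, "ax": 0.003, "ay": -0.336, "az": 0.037}
{"dx": -0.051, "dy": 0.31, "dz": -0.849, "ax": 0.003, "ay": -0.336, "az": 0.037}
```

Call:
servo_tool:
  series:
    - {"jaw": 0.5, "dx": 0, "dy": 0.2, "dz": -0.85, "ax": 0, "ay": -0.33, "az": 0.05}
    - {"jaw": 0.5, "dx": 0, "dy": 0.3, "dz": -0.8, "ax": 0, "ay": -0.33, "az": 0.05}
    - {"jaw": 0.5, "dx": 0, "dy": 0.3, "dz": -0.45, "ax": 0, "ay": -0.2, "az": 0.05}
    - {"jaw": 0.5, "dx": 0, "dy": 0, "dz": 0, "ax": 0, "ay": 0, "az": 0}

```text
t: 16.42
eef_pos: [0.4836, -0.1982, 0.1133]
tcp_rot: [-90.2, 0.1, 14.6]
wrist_force: [-0.2, -1.2, -0.8]
width: 0.0475
```

```bash
python3 plan.py .4853 -.2023 .07 15.5;python3 - <<'E'
from meas import *
G=(.483,-.203)
d=snap('side','side9.png');W=world(d);m=plug(d,W,np.array(G),'yellow');print(W[m].mean(0),m.sum())
E
```

```text
pos [ 0.4836 -0.1982  0.1133] rot [-90.18   0.12  14.63] F [-0.2 -1.2 -0.8] w 0.0475 t 16.42 j6 -133 need 1.44
2 rows; first,last:
{"dx": 0.012, "dy": 0.722, "dz": -0.071, "ax": 0.022, "ay": -0.108, "az": -0.015}
{"dx": 0.011, "dy": 0.722, "dz": -0.073, "ax": 0.022, "ay": -0.108, "az": -0.015}
[nan nan nan] 0<stdin>:3: RuntimeWarning: Mean of empty slice.
  ret = um.true_divide(
```

View pics/side9.png

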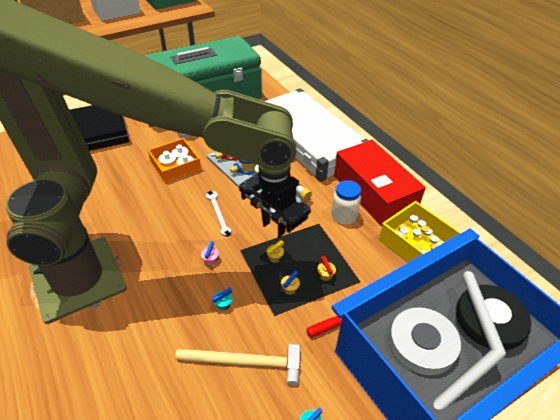

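The yellow plug is still in place at (275,252), now in shadow, with the gripper just above it. I'll descend in steps.

Call:
servo_tool:
  series:
    - {"jaw": 0.5, "dx": 0, "dy": 0.7, "dz": -0.08, "ax": 0, "ay": -0.12, "az": 0}
    - {"jaw": 0.5, "dx": 0, "dy": 0.6, "dz": -0.07, "ax": 0, "ay": -0.1, "az": 0}
    - {"jaw": 0.5, "dx": 0, "dy": 0.5, "dz": 0, "ax": 0, "ay": 0, "az": 0}
    - {"jaw": 0.5, "dx": 0, "dy": 0, "dz": 0, "ax": 0, "ay": 0, "az": 0}

```text
t: 16.8
eef_pos: [0.4855, -0.2008, 0.0612]
tcp_rot: [-90.3, -0.1, 15.4]
wrist_force: [-1.1, 0.1, -1.0]
width: 0.0475
```

```bash
python3 plan.py .4853 -.2023 .043 15.5;python3 - <<'E'
from h import *
for c in('side','top'):
    d=snap(c);im=d['color'][:,:,::-1];p=proj(d,[.4853,-.2023,.05])[0];print(p)
    u,v=p.astype(int);s=im[max(v-45,0):v+45,max(u-60,0):u+60];cv2.imwrite(f'pics/{c}10.png',cv2.resize(s,None,fx=5,fy=5,interpolation=cv2.INTER_CUBIC))
E
```

```text
pos [ 0.4855 -0.2008  0.0612] rot [-90.27  -0.13  15.44] F [-1.1  0.1 -1. ] w 0.0475 t 16.80 j6 -134 need 0.61
1 rows; first,last:
{"dx": -0.02, "dy": 0.608, "dz": -0.043, "ax": 0.069, "ay": -0.016, "az": 0.034}
[274.62294181 246.76524497]
[294.41785701 219.43573019]
```

View pics/side10.png

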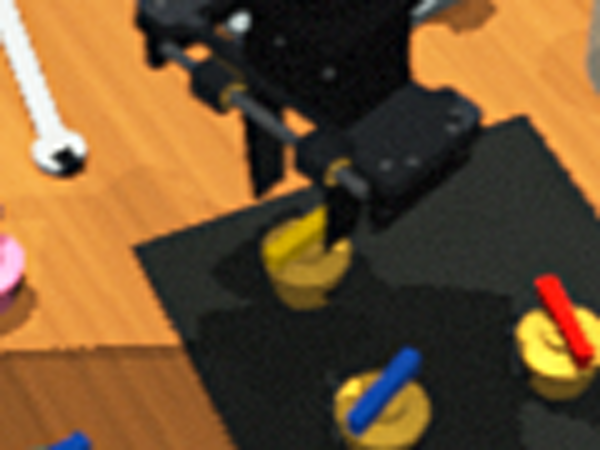

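View pics/top10.png

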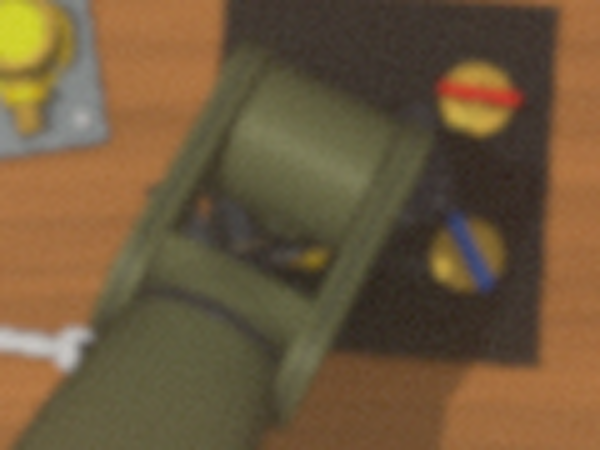

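```bash
python3 - <<'E'
from m import *
o=dict(np.load('side8.npz'));print('proj',proj(o,[[.4853,-.2023,.054],[.4853,-.2023,.029]]))
for tag in ('new',):
    d=snap('side');W=world(d)
    for n in('mid_yellow','mid_red','mid_blue'):
        for r in regions_of(n,'side')[:5]:
            m=r['pixels'];P=W[m&(d['depth']>0)];print(n,round(r['p'],2),r['uv'],m.sum(),np.median(P,0).round(4), np.argwhere(m).min(0),np.argwhere(m).max(0))
im=o['color'][:,:,::-1];cv2.imwrite('pics/cmp.png',cv2.resize(np.hstack([im[205:290,230:340],d['color'][205:290,230:340,::-1]]),None,fx=3.6,fy=3.6,interpolation=cv2.INTER_CUBIC))
E
```

```text
proj [[274.63366369 245.79595586]
 [274.56747381 251.77971308]]
mid_yellow 0.6 [270.3, 253.4] 188 [ 0.4766 -0.2122  0.0367] [245 267] [261 281]
mid_red 0.77 [326.8, 269.1] 260 [ 0.5635 -0.3263  0.0359] [257 317] [279 334]
mid_blue 0.86 [222.9, 297.5] 299 [ 0.2955 -0.2718  0.0336] [288 213] [309 231]
mid_blue 0.53 [292.9, 284.4] 283 [ 0.4625 -0.3203  0.0363] [272 282] [294 298]
mid_blue 0.49 [211.7, 253.6] 265 [ 0.3273 -0.1285  0.0319] [242 201] [264 217]
mid_blue 0.49 [310.5, 414.1] 195 [ 0.3301 -0.6162  0.0369] [408 300] [419 321]
```

View pics/cmp.png

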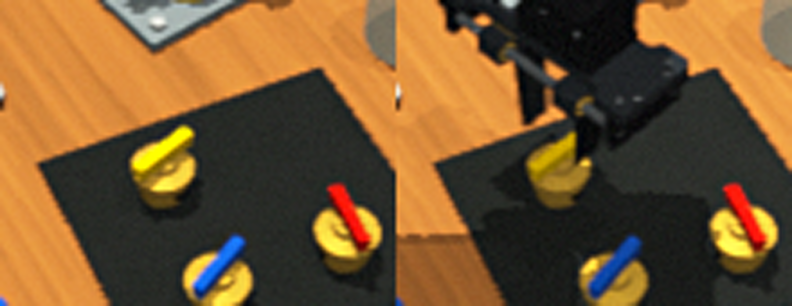

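```bash
python3 - <<'E'
from h import *
o=dict(np.load('side8.npz'));c,s=np.cos(np.radians(15.4)),np.sin(np.radians(15.4))
t=np.array([.4855,-.2008,.0612]);x=np.array([c,s,0]);z=np.array([-s,c,0])
for k in(-1,1):
  for w in(-.01,.01): print(k,w,(proj(o,t+k*.024*z+w*x)[0]-[230,205])*3.6+[396,0],(proj(o,t+k*.036*z+w*x)[0]-[230,205])*3.6+[396,0])
E
```

```text
-1 -0.01 [569.95070531 164.17224709] [581.86892069 173.15541444]
-1 0.01 [588.86366395 149.21154901] [600.77382553 158.04750892]
1 -0.01 [523.41141113 129.0939862 ] [512.05193149 120.53195711]
1 0.01 [542.34659229 114.70127158] [530.99030571 106.27622275]
```

The projected fingertips match the picture, so the calibration holds. I'll go down and close gently.

Call:
servo_tool:
  series:
    - {"jaw": 0.5, "dx": 0, "dy": 0.4, "dz": -0.05, "ax": 0.05, "ay": 0, "az": 0}
    - {"jaw": 0.5, "dx": 0, "dy": 0.15, "dz": 0, "ax": 0, "ay": 0, "az": 0}
    - {"jaw": 0.5, "dx": 0, "dy": 0, "dz": 0, "ax": 0, "ay": 0, "az": 0}
  grip_force: 18

```text
t: 17.35
eef_pos: [0.491, -0.2051, 0.0505]
tcp_rot: [-90.6, -0.7, 15.5]
wrist_force: [0.3, 0.1, 0.1]
width: 0.0474
```

```bash
python3 plan.py .4853 -.2023 .043 15.5
```

```text
pos [ 0.491  -0.2051  0.0505] rot [-90.6   -0.68  15.48] F [0.3 0.1 0.1] w 0.0474 t 17.35 j6 -134 need 0.27
1 rows; first,last:
{"dx": -0.161, "dy": 0.247, "dz": 0.143, "ax": 0.149, "ay": -0.005, "az": 0.17}
```

Call:
servo_tool:
  series:
    - {"jaw": 0.5, "dx": -0.18, "dy": 0.25, "dz": 0.14, "ax": 0.15, "ay": 0, "az": 0.17}
    - {"jaw": 0.5, "dx": 0, "dy": 0, "dz": 0, "ax": 0, "ay": 0, "az": 0}
    - {"jaw": 0.5, "dx": 0, "dy": 0, "dz": 0, "ax": 0, "ay": 0, "az": 0}

```text
t: 17.6
eef_pos: [0.4838, -0.2023, 0.0415]
tcp_rot: [-89.9, 0.1, 15.5]
wrist_force: [0.0, -1.3, 0.2]
width: 0.0473
```

```bash
python3 plan.py .4853 -.2023 .043 15.5
```

```text
pos [ 0.4838 -0.2023  0.0415] rot [-89.88   0.12  15.46] F [ 0.  -1.3  0.2] w 0.0473 t 17.60 j6 -134 need 0.06
1 rows; first,last:
{"dx": 0.048, "dy": -0.052, "dz": -0.014, "ax": -0.029, "ay": -0.01, "az": -0.031}
```

Call:
servo_tool:
  series:
    - {"jaw": 0.3, "dx": 0.04, "dy": -0.04, "dz": 0, "ax": 0, "ay": 0, "az": 0}
    - {"jaw": 0.2, "dx": 0, "dy": 0, "dz": 0, "ax": 0, "ay": 0, "az": 0}
    - {"jaw": 0.15, "dx": 0, "dy": 0, "dz": 0, "ax": 0, "ay": 0, "az": 0}
    - {"jaw": 0.12, "dx": 0, "dy": 0, "dz": 0, "ax": 0, "ay": 0, "az": 0}
    - {"jaw": 0.08, "dx": 0, "dy": 0, "dz": 0, "ax": 0, "ay": 0, "az": 0}
    - {"jaw": 0.05, "dx": 0, "dy": 0, "dz": 0, "ax": 0, "ay": 0, "az": 0}
    - {"jaw": 0.02, "dx": 0, "dy": 0, "dz": 0, "ax": 0, "ay": 0, "az": 0}
    - {"jaw": 0.02, "dx": 0, "dy": 0, "dz": 0, "ax": 0, "ay": 0, "az": 0}
  grip_force: 18

```text
t: 18.27
eef_pos: [0.4853, -0.2021, 0.0429]
tcp_rot: [-89.9, 0.1, 15.5]
wrist_force: [-0.7, 0.5, -1.4]
width: 0.0098
```

Call:
servo_tool:
  series:
    - {"jaw": 0.02, "dx": 0, "dy": 0, "dz": 0, "ax": 0, "ay": 0, "az": 0}
    - {"jaw": 0.02, "dx": 0, "dy": -0.1, "dz": 0, "ax": 0, "ay": 0, "az": 0}
    - {"jaw": 0.02, "dx": 0, "dy": -0.4, "dz": 0, "ax": 0, "ay": 0, "az": 0}
    - {"jaw": 0.02, "dx": 0, "dy": -0.6, "dz": 0, "ax": 0, "ay": 0, "az": 0}
    - {"jaw": 0.02, "dx": 0, "dy": -0.3, "dz": 0, "ax": 0, "ay": 0, "az": 0}
    - {"jaw": 0.02, "dx": 0, "dy": 0, "dz": 0, "ax": 0, "ay": 0, "az": 0}

```text
t: 18.77
eef_pos: [0.4822, -0.2003, 0.0845]
tcp_rot: [-89.6, 0.4, 15.5]
wrist_force: [1.3, -0.2, -3.6]
width: 0.0101
```

```bash
python3 plan.py .6195 -.0125 .19 7.45;python3 - <<'E'
from h import *
snap('side','side11.png')
E
```

```text
pos [ 0.4822 -0.2003  0.0845] rot [-89.55   0.45  15.46] F [ 1.3 -0.2 -3.6] w 0.0101 t 18.77 j6 -134 need 7.1
8 rows; first,last:
{"dx": 0.756, "dy": -0.441, "dz": 0.605, "ax": -0.013, "ay": 0.25, "az": -0.015}
{"dx": 0.68, "dy": -0.44, "dz": 0.69, "ax": -0.013, "ay": 0.25, "az": -0.015}
```

View pics/side11.png

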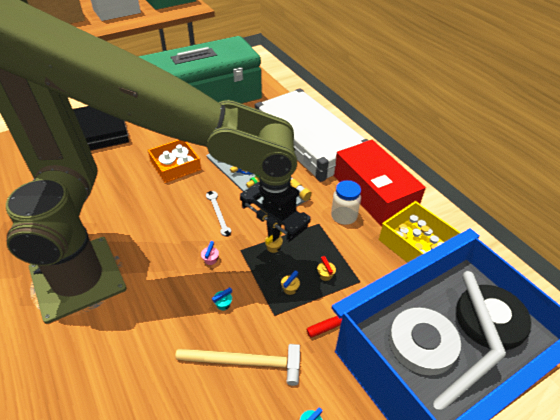

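The wrist now carries about 3.6 N and the plug hangs in the fingers. Moving it to above the yellow cock.

Call:
servo_tool:
  series:
    - {"jaw": 0.02, "dx": 0.4, "dy": -0.8, "dz": 0.3, "ax": 0, "ay": 0.2, "az": 0}
    - {"jaw": 0.02, "dx": 0.7, "dy": -0.8, "dz": 0.6, "ax": 0, "ay": 0.25, "az": 0}
    - {"jaw": 0.02, "dx": 0.7, "dy": -0.5, "dz": 0.6, "ax": 0, "ay": 0.25, "az": 0}
    - {"jaw": 0.02, "dx": 0.7, "dy": -0.2, "dz": 0.65, "ax": 0, "ay": 0.25, "az": 0}
    - {"jaw": 0.02, "dx": 0.7, "dy": 0, "dz": 0.65, "ax": 0, "ay": 0.25, "az": 0}
    - {"jaw": 0.02, "dx": 0.7, "dy": 0, "dz": 0.65, "ax": 0, "ay": 0.25, "az": 0}
    - {"jaw": 0.02, "dx": 0.7, "dy": 0, "dz": 0.7, "ax": 0, "ay": 0.25, "az": 0}
    - {"jaw": 0.02, "dx": 0.4, "dy": 0, "dz": 0.4, "ax": 0, "ay": 0.25, "az": 0}

```text
t: 19.48
eef_pos: [0.6017, -0.0309, 0.1499]
tcp_rot: [-89.4, 0.9, 6.8]
wrist_force: [-0.9, -1.5, -4.0]
width: 0.0099
```

```bash
python3 plan.py .6195 -.0125 .145 7.45
```

```text
pos [ 0.6017 -0.0309  0.1499] rot [-89.39   0.92   6.82] F [-0.9 -1.5 -4. ] w 0.0099 t 19.48 j6 -105 need 0.72
1 rows; first,last:
{"dx": 0.665, "dy": 0.159, "dz": 0.535, "ax": -0.153, "ay": -0.158, "az": -0.228}
```

Call:
servo_tool:
  series:
    - {"jaw": 0.02, "dx": 0.4, "dy": 0, "dz": 0.4, "ax": -0.15, "ay": -0.15, "az": -0.2}
    - {"jaw": 0.02, "dx": 0.15, "dy": 0.1, "dz": 0.1, "ax": 0, "ay": 0, "az": 0}
    - {"jaw": 0.02, "dx": 0, "dy": 0, "dz": 0, "ax": 0, "ay": 0, "az": 0}

```text
t: 19.73
eef_pos: [0.6172, -0.0094, 0.1437]
tcp_rot: [-89.9, 0.3, 7.7]
wrist_force: [-1.1, -0.5, -4.0]
width: 0.0096
```

```bash
python3 plan.py .6195 -.0125 .125 7.45; cat > crop.py <<'E'
import sys
from h import *
x,y,z=map(float,sys.argv[1:4]);tag=sys.argv[4]
out=[]
for c in('side','top'):
    d=snap(c);im=d['color'][:,:,::-1].copy();p=proj(d,[x,y,z])[0];u,v=p.astype(int);u=min(max(u,45),514);v=min(max(v,45),374)
    s=cv2.resize(im[v-45:v+45,u-45:u+45],None,fx=4.4,fy=4.4,interpolation=cv2.INTER_CUBIC);out.append(s)
cv2.imwrite(f'pics/{tag}.png',np.hstack(out))
E
python3 crop.py .6195 -.0125 .08 c12
```

```text
pos [ 0.6172 -0.0094  0.1437] rot [-89.91   0.28   7.68] F [-1.1 -0.5 -4. ] w 0.0096 t 19.73 j6 -104 need 0.62
1 rows; first,last:
{"dx": 0.065, "dy": 0.623, "dz": -0.113, "ax": -0.021, "ay": 0.058, "az": -0.071}
```

View pics/c12.png

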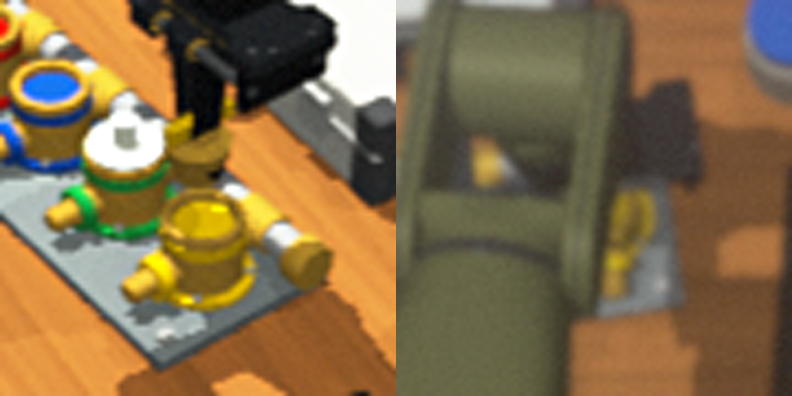

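```bash
cat > ov.py <<'E'
# ov.py mx my tag [px py z psi offx]  : overlay mouth circle & held plug (from TCP)
import sys
from h import *
mx,my=float(sys.argv[1]),float(sys.argv[2]);tag=sys.argv[3]
s=observe();p=s['eef_pos'];psi=np.radians(s['tcp_rot'][2])
print(p.round(4),s['tcp_rot'].round(2),s['wrist_force'].round(1))
d=snap('side');im=d['color'][:,:,::-1].copy()
u,v=proj(d,[mx,my,.085])[0].astype(int);F=8
im=cv2.resize(im[v-35:v+35,u-45:u+45],None,fx=F,fy=F,interpolation=cv2.INTER_CUBIC)
def circ(c,r,col):
    a=np.linspace(0,2*np.pi,60);P=np.stack([c[0]+r*np.cos(a),c[1]+r*np.sin(a),np.full(60,c[2])],1)
    q=((proj(d,P)-[u-45,v-35]+.5)*F).astype(np.int32);cv2.polylines(im,[q],True,col,1,cv2.LINE_AA)
circ((mx,my,.068),.030,(255,0,255));circ((mx,my,.068),.023,(255,0,255))
circ((p[0],p[1],p[2]-.039),.017,(255,255,0));circ((p[0],p[1],p[2]-.011),.0235,(255,255,0))
x=np.array([np.cos(psi),np.sin(psi),0]);y=np.array([-x[1],x[0],0])
P=[p+[0,0,.011]+a*.027*x+b*.005*y for a,b in((1,1),(1,-1),(-1,-1),(-1,1))]
q=((proj(d,P)-[u-45,v-35]+.5)*F).astype(np.int32);cv2.polylines(im,[q],True,(0,255,0),1,cv2.LINE_AA)
cv2.imwrite(f'pics/{tag}.png',im)
E
python3 ov.py .6195 -.0125 o12
```

```text
[ 0.6167 -0.0105  0.1442] [-89.93   0.28   7.6 ] [-0.2 -0.3 -3.2]
```

View pics/o12.png

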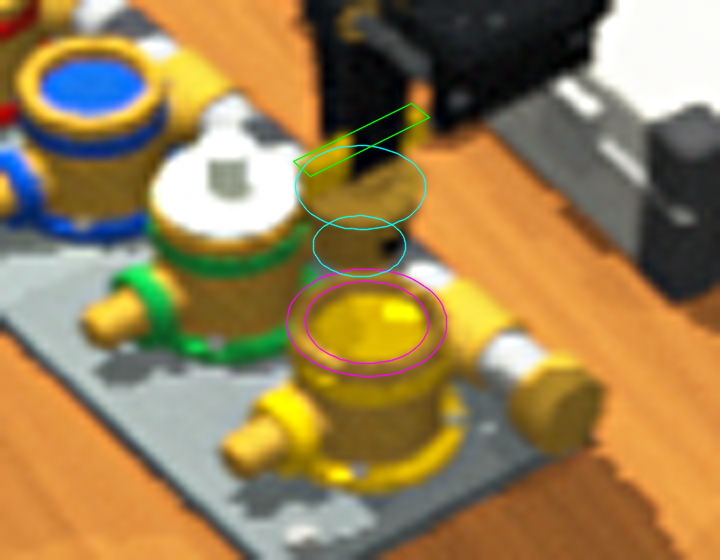

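The overlay shows the held plug where the TCP says it is. The mouth sits about 1 px (3 mm) nearer the camera than my mean, so I'll aim between the estimates and feel my way in.

```bash
python3 plan.py .618 -.0145 .110 7.45
```

```text
pos [ 0.6168 -0.011   0.1446] rot [-89.94   0.25   7.55] F [-1.2  0.2 -4. ] w 0.0098 t 19.88 j6 -104 need 1.15
2 rows; first,last:
{"dx": 0.015, "dy": 0.576, "dz": -0.061, "ax": -0.007, "ay": 0.013, "az": -0.031}
{"dx": 0.014, "dy": 0.576, "dz": -0.061, "ax": -0.007, "ay": 0.013, "az": -0.031}
```

Call:
servo_tool:
  series:
    - {"jaw": 0.02, "dx": 0, "dy": 0.3, "dz": -0.1, "ax": 0, "ay": 0.05, "az": -0.05}
    - {"jaw": 0.02, "dx": 0, "dy": 0.3, "dz": -0.05, "ax": 0, "ay": 0, "az": 0}
    - {"jaw": 0.02, "dx": 0, "dy": 0.2, "dz": 0, "ax": 0, "ay": 0, "az": 0}
    - {"jaw": 0.02, "dx": 0, "dy": 0, "dz": 0, "ax": 0, "ay": 0, "az": 0}

```text
t: 20.22
eef_pos: [0.6159, -0.0193, 0.1183]
tcp_rot: [-90.0, 0.1, 7.1]
wrist_force: [-0.1, 0.0, -3.6]
width: 0.0094
```

```bash
python3 plan.py .618 -.0145 .098 7.45
```

```text
pos [ 0.6159 -0.0193  0.1183] rot [-8.998e+01  6.000e-02  7.080e+00] F [-0.1  0.  -3.6] w 0.0094 t 20.22 j6 -104 need 0.68
1 rows; first,last:
{"dx": 0.089, "dy": 0.676, "dz": 0.15, "ax": -0.005, "ay": -0.092, "az": -0.015}
```

Call:
servo_tool:
  series:
    - {"jaw": 0.02, "dx": 0.08, "dy": 0.2, "dz": 0.14, "ax": 0, "ay": -0.08, "az": 0}
    - {"jaw": 0.02, "dx": 0, "dy": 0, "dz": 0, "ax": 0, "ay": 0, "az": 0}
    - {"jaw": 0.02, "dx": 0, "dy": 0, "dz": 0, "ax": 0, "ay": 0, "az": 0}

```text
t: 20.47
eef_pos: [0.6169, -0.0155, 0.1103]
tcp_rot: [-90.0, 0.2, 7.3]
wrist_force: [0.1, 0.1, -2.5]
width: 0.0101
```

```bash
python3 plan.py .618 -.0145 .098 7.45;python3 ov.py .618 -.0145 o13
```

```text
pos [ 0.6169 -0.0155  0.1103] rot [-89.95   0.18   7.33] F [ 0.1  0.1 -2.5] w 0.0101 t 20.47 j6 -104 need 0.41
1 rows; first,last:
{"dx": 0.041, "dy": 0.41, "dz": 0.029, "ax": -0.012, "ay": -0.031, "az": -0.046}
[ 0.6169 -0.0155  0.1103] [-89.95   0.18   7.33] [ 0.1  0.1 -2.5]
```

View pics/o13.png

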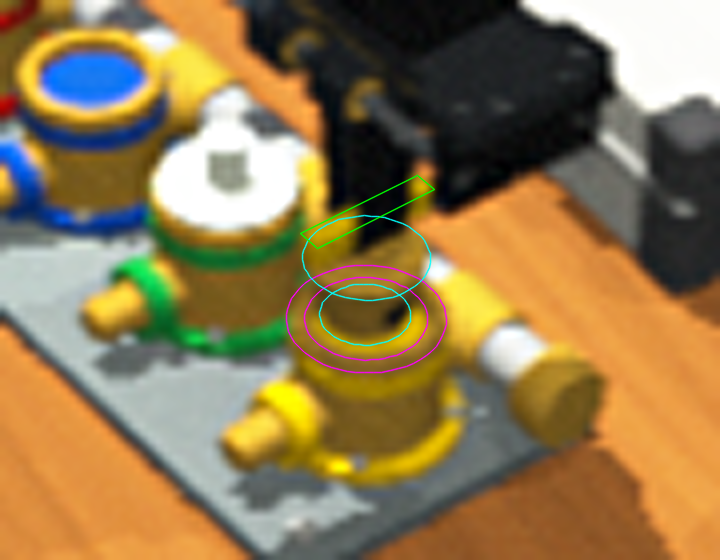

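The plug's bottom end sits inside the mouth ring in the picture, so I'm descending slowly while watching the force.

Call:
servo_tool:
  series:
    - {"jaw": 0.02, "dx": 0, "dy": 0.2, "dz": 0, "ax": 0, "ay": -0.03, "az": -0.04}
    - {"jaw": 0.02, "dx": 0, "dy": 0, "dz": 0, "ax": 0, "ay": 0, "az": 0}

```text
t: 20.68
eef_pos: [0.6171, -0.0152, 0.1042]
tcp_rot: [-89.9, -0.0, 7.5]
wrist_force: [-0.8, 0.6, -4.8]
width: 0.0092
```

Call:
servo_tool:
  series:
    - {"jaw": 0.02, "dx": 0, "dy": 0.15, "dz": 0, "ax": 0, "ay": 0, "az": 0}
    - {"jaw": 0.02, "dx": 0, "dy": 0, "dz": 0, "ax": 0, "ay": 0, "az": 0}

```text
t: 20.85
eef_pos: [0.6173, -0.015, 0.0995]
tcp_rot: [-90.0, -0.1, 7.5]
wrist_force: [-0.4, 0.6, -3.1]
width: 0.0097
```

Call:
servo_tool:
  series:
    - {"jaw": 0.02, "dx": 0, "dy": 0.12, "dz": 0, "ax": 0, "ay": 0, "az": 0}
    - {"jaw": 0.02, "dx": 0, "dy": 0, "dz": 0, "ax": 0, "ay": 0, "az": 0}

```text
t: 21.02
eef_pos: [0.6174, -0.015, 0.0957]
tcp_rot: [-90.0, -0.1, 7.5]
wrist_force: [-0.6, 0.3, -3.8]
width: 0.0097
```

Call:
servo_tool:
  series:
    - {"jaw": 0.02, "dx": 0, "dy": 0.1, "dz": 0, "ax": 0, "ay": 0, "az": 0}
    - {"jaw": 0.02, "dx": 0, "dy": 0, "dz": 0, "ax": 0, "ay": 0, "az": 0}

```text
t: 21.18
eef_pos: [0.6178, -0.0149, 0.0925]
tcp_rot: [-90.0, -0.1, 7.5]
wrist_force: [-0.1, -0.7, -3.2]
width: 0.0099
```

```bash
python3 - <<'E'
from h import *
F=[];
for i in range(3): s=observe();F.append(s['wrist_force']);camera('side')
print(np.mean(F,0),np.std(F,0),s['eef_pos'])
E
```

```text
[-0.16759531 -0.21540373 -3.61912529] [0.10448727 0.50914228 0.33696737] [ 0.61810633 -0.01502581  0.09329249]
```

Call:
servo_tool:
  series:
    - {"jaw": 0.02, "dx": 0, "dy": 0.1, "dz": 0, "ax": 0, "ay": 0, "az": 0}
    - {"jaw": 0.02, "dx": 0, "dy": 0, "dz": 0, "ax": 0, "ay": 0, "az": 0}

```text
t: 21.5
eef_pos: [0.6184, -0.015, 0.0906]
tcp_rot: [-90.0, -0.2, 7.5]
wrist_force: [0.1, 0.8, -3.1]
width: 0.0097
```

Call:
servo_tool:
  series:
    - {"jaw": 0.02, "dx": 0, "dy": 0.08, "dz": 0, "ax": 0, "ay": 0, "az": 0}
    - {"jaw": 0.02, "dx": 0, "dy": 0, "dz": 0, "ax": 0, "ay": 0, "az": 0}

```text
t: 21.67
eef_pos: [0.6188, -0.0149, 0.0883]
tcp_rot: [-90.0, -0.3, 7.5]
wrist_force: [0.5, 0.7, -3.4]
width: 0.0095
```

Call:
servo_tool:
  series:
    - {"jaw": 0.02, "dx": 0, "dy": 0.07, "dz": 0, "ax": 0, "ay": 0, "az": 0}
    - {"jaw": 0.02, "dx": 0, "dy": 0, "dz": 0, "ax": 0, "ay": 0, "az": 0}

```text
t: 21.83
eef_pos: [0.6193, -0.0148, 0.0863]
tcp_rot: [-90.0, -0.3, 7.5]
wrist_force: [0.0, -0.1, -4.3]
width: 0.0096
```

Call:
servo_tool:
  series:
    - {"jaw": 0.02, "dx": -0.03, "dy": 0.06, "dz": 0, "ax": 0, "ay": 0, "az": 0.06}
    - {"jaw": 0.02, "dx": 0, "dy": 0, "dz": 0, "ax": 0, "ay": 0, "az": 0}

```text
t: 22.0
eef_pos: [0.6194, -0.0145, 0.0852]
tcp_rot: [-90.0, -0.2, 7.5]
wrist_force: [-0.6, 0.3, -3.6]
width: 0.0096
```

Call:
servo_tool:
  series:
    - {"jaw": 0.02, "dx": -0.02, "dy": 0.06, "dz": 0, "ax": 0, "ay": 0, "az": 0.03}
    - {"jaw": 0.02, "dx": 0, "dy": 0, "dz": 0, "ax": 0, "ay": 0, "az": 0}

```text
t: 22.17
eef_pos: [0.6196, -0.0143, 0.0839]
tcp_rot: [-89.9, -0.2, 7.5]
wrist_force: [0.8, 0.2, -3.9]
width: 0.0098
```

```bash
python3 plan.py .618 -.0145 .08 7.45;python3 ov.py .618 -.0145 o14
```

```text
pos [ 0.6196 -0.0143  0.0839] rot [-89.95  -0.21   7.5 ] F [ 0.8  0.2 -3.9] w 0.0098 t 22.17 j6 -104 need 0.13
1 rows; first,last:
{"dx": -0.053, "dy": 0.129, "dz": 0.001, "ax": -0.013, "ay": 0.011, "az": 0.052}
[ 0.6196 -0.0143  0.0839] [-89.95  -0.21   7.5 ] [ 0.8  0.2 -3.9]
```

View pics/o14.png

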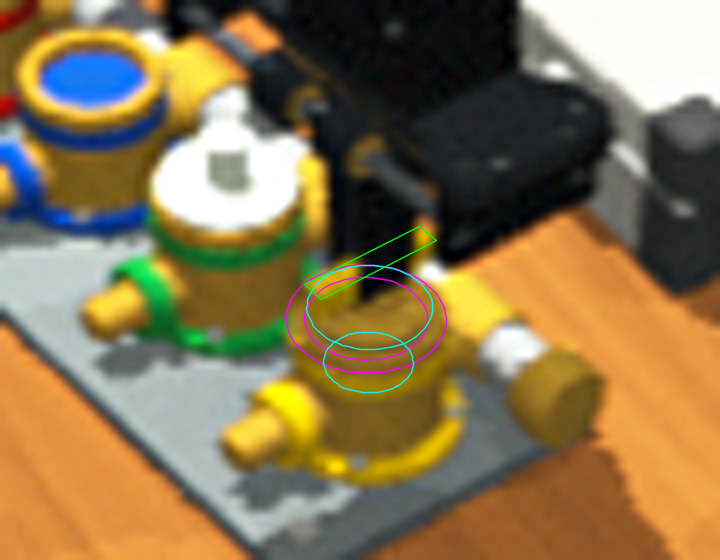

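Call:
servo_tool:
  series:
    - {"jaw": 0.02, "dx": -0.04, "dy": 0.07, "dz": 0, "ax": 0, "ay": 0, "az": 0.04}
    - {"jaw": 0.02, "dx": 0, "dy": 0, "dz": 0, "ax": 0, "ay": 0, "az": 0}

```text
t: 22.38
eef_pos: [0.6198, -0.0142, 0.0829]
tcp_rot: [-89.9, -0.2, 7.5]
wrist_force: [1.3, 1.3, -4.8]
width: 0.0098
```

Call:
servo_tool:
  series:
    - {"jaw": 0.02, "dx": -0.03, "dy": 0.07, "dz": 0, "ax": 0, "ay": 0, "az": 0.03}
    - {"jaw": 0.02, "dx": 0, "dy": 0, "dz": 0, "ax": 0, "ay": 0, "az": 0}

```text
t: 22.55
eef_pos: [0.6199, -0.0141, 0.0816]
tcp_rot: [-89.9, -0.3, 7.5]
wrist_force: [2.3, 1.3, -4.3]
width: 0.01
```

Call:
servo_tool:
  series:
    - {"jaw": 0.02, "dx": 0, "dy": 0.06, "dz": 0, "ax": 0, "ay": 0, "az": 0.03}
    - {"jaw": 0.02, "dx": 0, "dy": 0, "dz": 0, "ax": 0, "ay": 0, "az": 0}

```text
t: 22.72
eef_pos: [0.6202, -0.0139, 0.0802]
tcp_rot: [-89.9, -0.2, 7.5]
wrist_force: [2.5, 0.4, -2.9]
width: 0.0099
```

Call:
servo_tool:
  series:
    - {"jaw": 0.02, "dx": 0.03, "dy": 0.06, "dz": 0, "ax": 0, "ay": 0, "az": 0}
    - {"jaw": 0.02, "dx": 0, "dy": 0, "dz": 0, "ax": 0, "ay": 0, "az": 0}

```text
t: 22.88
eef_pos: [0.6204, -0.0139, 0.0799]
tcp_rot: [-89.9, -0.0, 7.5]
wrist_force: [2.9, 2.2, -5.1]
width: 0.0096
```

Call:
servo_tool:
  series:
    - {"jaw": 0.02, "dx": 0.02, "dy": 0.05, "dz": 0, "ax": 0, "ay": 0, "az": 0}
    - {"jaw": 0.02, "dx": 0, "dy": 0, "dz": 0, "ax": 0, "ay": 0, "az": 0}

```text
t: 23.05
eef_pos: [0.6205, -0.0139, 0.08]
tcp_rot: [-89.9, 0.1, 7.5]
wrist_force: [1.6, 2.3, -4.0]
width: 0.01
```

```bash
python3 - <<'E'
from h import *
F=[];
for i in range(3): s=observe();F.append(s['wrist_force']);camera('side')
print(np.mean(F,0),np.std(F,0),s['eef_pos'])
E
```

```text
[0.294392   1.90610773 0.17390841] [0.94459437 0.27851172 2.96398191] [ 0.62051488 -0.01389534  0.07984644]
```

Call:
servo_tool:
  series:
    - {"jaw": 0.02, "dx": 0, "dy": 0.06, "dz": 0, "ax": 0, "ay": 0, "az": 0}
    - {"jaw": 0.02, "dx": 0, "dy": 0, "dz": 0, "ax": 0, "ay": 0, "az": 0}

```text
t: 23.37
eef_pos: [0.6205, -0.0139, 0.0799]
tcp_rot: [-89.9, 0.1, 7.5]
wrist_force: [1.3, 0.5, -4.4]
width: 0.0098
```

```bash
python3 - <<'E'
from h import *
F=[];
for i in range(3): s=observe();F.append(s['wrist_force']);camera('side')
print(np.mean(F,0),np.std(F,0),s['eef_pos'])
E
```

```text
[-0.04938358  1.2817025   0.24875445] [1.0012819  0.59895271 3.30030107] [ 0.62056382 -0.01388461  0.07982307]
```

Call:
servo_tool:
  series:
    - {"jaw": 0.12, "dx": 0, "dy": 0, "dz": 0, "ax": 0, "ay": 0, "az": 0}
    - {"jaw": 0.2, "dx": 0, "dy": 0, "dz": 0, "ax": 0, "ay": 0, "az": 0}
    - {"jaw": 0.3, "dx": 0, "dy": 0, "dz": 0, "ax": 0, "ay": 0, "az": 0}
    - {"jaw": 0.35, "dx": 0, "dy": 0, "dz": 0, "ax": 0, "ay": 0, "az": 0}
    - {"jaw": 0.35, "dx": 0, "dy": -0.5, "dz": 0, "ax": 0, "ay": 0, "az": 0}
    - {"jaw": 0.35, "dx": 0, "dy": -1, "dz": 0, "ax": 0, "ay": 0, "az": 0}
    - {"jaw": 0.4, "dx": 0, "dy": -1, "dz": 0, "ax": 0, "ay": 0, "az": 0}

```text
t: 24.1
eef_pos: [0.6138, -0.0154, 0.1442]
tcp_rot: [-89.9, 1.3, 7.5]
wrist_force: [0.9, -0.4, 0.2]
width: 0.0357
```

```bash
python3 ov.py .620 -.0140 o15; python3 plan.py .466 -.3125 .15 24; python3 - <<'E'
from m import *
d=camera('side');W=world(d)
for n in('mid_yellow','mid_red','mid_blue'):
    for r in regions_of(n,'side')[:5]:
        m=r['pixels']&(d['depth']>0);P=W[m];t=P[P[:,2]>np.percentile(P[:,2],97)-.006];print(n,round(r['p'],2),r['uv'],m.sum(),t.mean(0).round(4),'ang %.1f'%ang(t)[0],np.percentile(P[:,2],97))
E
```

```text
[ 0.6138 -0.0154  0.1442] [-89.87   1.33   7.51] [ 0.9 -0.4  0.2]
pos [ 0.6177 -0.0158  0.1519] rot [-90.02   0.72   7.51] F [ 2.2 -0.4  3.4] w 0.0365 t 24.15 j6 -104 need 9.89
10 rows; first,last:
{"dx": -0.63, "dy": 0.015, "dz": -0.915, "ax": -0.002, "ay": -0.412, "az": -0.018}
{"dx": -0.844, "dy": 0.007, "dz": -0.723, "ax": -0.002, "ay": -0.412, "az": -0.018}
mid_yellow 0.67 [282.1, 181.7] 157 [ 0.6186 -0.0152  0.0916] ang -171.3 0.09417657132906603
mid_red 0.53 [322.4, 272.0] 278 [ 0.5687 -0.3237  0.0552] ang 79.9 0.057502238338454435
mid_blue 0.71 [211.8, 256.0] 225 [ 0.3264 -0.1236  0.0505] ang -135.7 0.05257097143025517
mid_blue 0.62 [288.8, 280.1] 290 [ 0.463  -0.3139  0.0546] ang -157.0 0.057073098718942304
mid_blue 0.62 [310.7, 416.4] 204 [ 0.3333 -0.6202  0.0503] ang -171.8 0.05296405399565291
mid_blue 0.57 [222.1, 299.3] 298 [ 0.2944 -0.2669  0.0506] ang -172.1 0.052779929259109265
mid_blue 0.25 [176.9, 151.1] 133 [0.4287 0.3407 0.0428] ang 83.5 0.044835187647388745
```

View pics/o15.png

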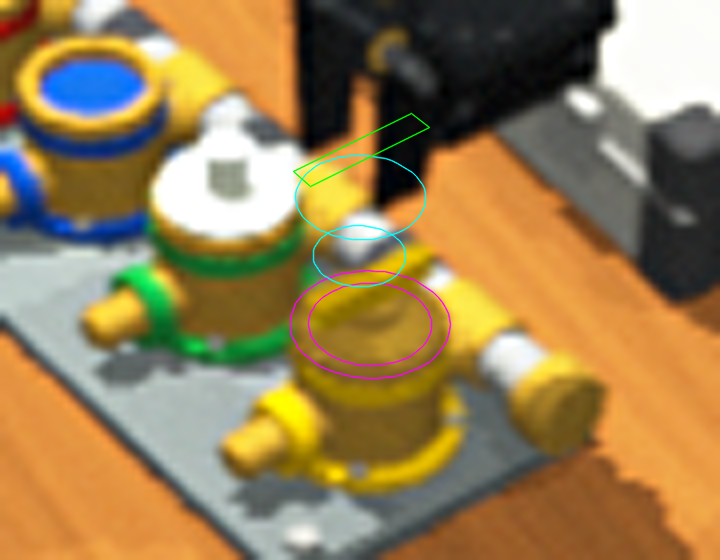

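The yellow plug is home: handle top at z 0.092, handle at 8.7° against about 7.5° for the outlet line. Next is the blue plug.

Call:
servo_tool:
  series:
    - {"jaw": 0.5, "dx": -0.63, "dy": 0, "dz": -0.9, "ax": 0, "ay": -0.42, "az": 0}
    - {"jaw": 0.5, "dx": -0.65, "dy": 0, "dz": -0.9, "ax": 0, "ay": -0.42, "az": 0}
    - {"jaw": 0.5, "dx": -0.67, "dy": 0, "dz": -0.87, "ax": 0, "ay": -0.42, "az": 0}
    - {"jaw": 0.5, "dx": -0.7, "dy": 0, "dz": -0.85, "ax": 0, "ay": -0.42, "az": 0}
    - {"jaw": 0.5, "dx": -0.72, "dy": 0, "dz": -0.83, "ax": 0, "ay": -0.42, "az": 0}
    - {"jaw": 0.5, "dx": -0.75, "dy": 0, "dz": -0.8, "ax": 0, "ay": -0.42, "az": 0}
    - {"jaw": 0.5, "dx": -0.78, "dy": 0, "dz": -0.78, "ax": 0, "ay": -0.42, "az": 0}
    - {"jaw": 0.5, "dx": -0.8, "dy": 0, "dz": -0.75, "ax": 0, "ay": -0.42, "az": 0}

```text
t: 25.02
eef_pos: [0.485, -0.2517, 0.1302]
tcp_rot: [-88.6, 2.1, 22.3]
wrist_force: [0.2, -0.0, -0.2]
width: 0.0473
```

```bash
python3 plan.py .4665 -.312 .11 23.5
```

```text
pos [ 0.485  -0.2517  0.1302] rot [-88.59   2.1   22.3 ] F [ 0.2 -0.  -0.2] w 0.0473 t 25.02 j6 -145 need 2.01
3 rows; first,last:
{"dx": -0.435, "dy": 0.227, "dz": -0.547, "ax": -0.119, "ay": -0.102, "az": -0.173}
{"dx": -0.449, "dy": 0.225, "dz": -0.537, "ax": -0.119, "ay": -0.102, "az": -0.173}
```

Call:
servo_tool:
  series:
    - {"jaw": 0.5, "dx": -0.45, "dy": 0.2, "dz": -0.6, "ax": -0.15, "ay": -0.1, "az": -0.2}
    - {"jaw": 0.5, "dx": -0.35, "dy": 0.2, "dz": -0.45, "ax": -0.15, "ay": -0.1, "az": -0.2}
    - {"jaw": 0.5, "dx": 0, "dy": 0, "dz": 0, "ax": 0, "ay": 0, "az": 0}
    - {"jaw": 0.5, "dx": 0, "dy": 0, "dz": 0, "ax": 0, "ay": 0, "az": 0}

```text
t: 25.35
eef_pos: [0.4664, -0.2945, 0.11]
tcp_rot: [-89.3, 0.9, 22.7]
wrist_force: [0.1, -0.1, 0.2]
width: 0.0476
```

```bash
python3 plan.py .4665 -.312 .065 23.5; python3 crop.py .4665 -.312 .05 c16
```

```text
pos [ 0.4664 -0.2945  0.11  ] rot [-89.27   0.87  22.69] F [ 0.1 -0.1  0.2] w 0.0476 t 25.35 j6 -150 need 1.5
2 rows; first,last:
{"dx": -0.099, "dy": 0.749, "dz": -0.28, "ax": -0.092, "ay": -0.102, "az": -0.108}
{"dx": -0.107, "dy": 0.75, "dz": -0.275, "ax": -0.092, "ay": -0.102, "az": -0.108}
```

View pics/c16.png

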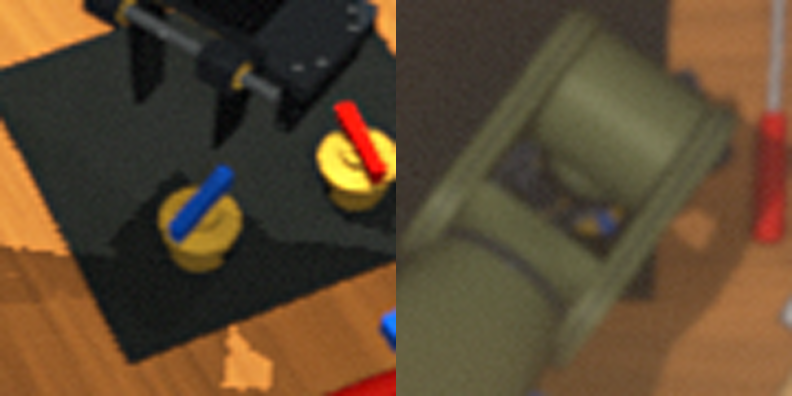

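Call:
servo_tool:
  series:
    - {"jaw": 0.5, "dx": -0.1, "dy": 0.5, "dz": -0.35, "ax": -0.12, "ay": -0.15, "az": -0.12}
    - {"jaw": 0.5, "dx": -0.08, "dy": 0.4, "dz": -0.15, "ax": -0.05, "ay": -0.05, "az": -0.05}
    - {"jaw": 0.5, "dx": 0, "dy": 0, "dz": 0, "ax": 0, "ay": 0, "az": 0}
    - {"jaw": 0.5, "dx": 0, "dy": 0, "dz": 0, "ax": 0, "ay": 0, "az": 0}

```text
t: 25.78
eef_pos: [0.4705, -0.3061, 0.0832]
tcp_rot: [-90.0, 0.1, 24.0]
wrist_force: [0.9, -0.2, -0.0]
width: 0.0472
```

```bash
python3 plan.py .4665 -.312 .065 23.5; python3 crop.py .4665 -.312 .05 c17
```

```text
pos [ 0.4705 -0.3061  0.0832] rot [-89.98   0.1   23.96] F [ 0.9 -0.2 -0. ] w 0.0472 t 25.78 j6 -152 need 0.61
1 rows; first,last:
{"dx": -0.2, "dy": 0.606, "dz": -0.128, "ax": -0.006, "ay": 0.115, "az": -0.025}
```

View pics/c17.png

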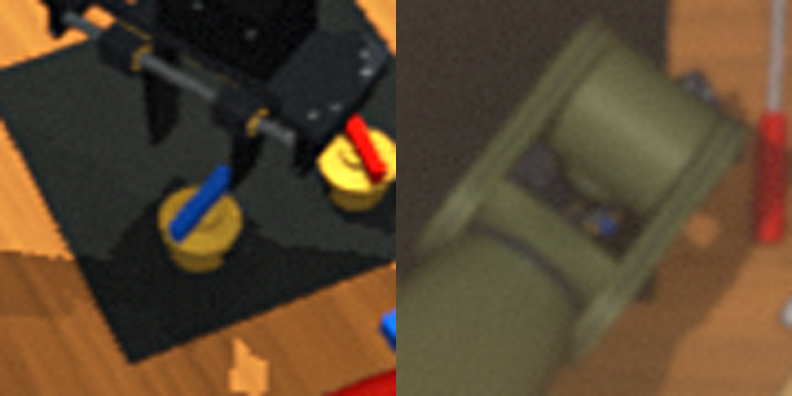

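Call:
servo_tool:
  series:
    - {"jaw": 0.5, "dx": -0.2, "dy": 0.35, "dz": -0.13, "ax": 0, "ay": 0.1, "az": 0}
    - {"jaw": 0.5, "dx": 0, "dy": 0, "dz": 0, "ax": 0, "ay": 0, "az": 0}
    - {"jaw": 0.5, "dx": 0, "dy": 0, "dz": 0, "ax": 0, "ay": 0, "az": 0}

```text
t: 26.13
eef_pos: [0.4681, -0.3122, 0.0744]
tcp_rot: [-90.2, -0.0, 23.7]
wrist_force: [0.8, -0.5, -0.0]
width: 0.0474
```

```bash
python3 plan.py .4665 -.312 .043 23.5; cat > ovp.py <<'E'
# overlay for plug on mat : x y psi tag
import sys
from h import *
x0,y0,ps=map(float,sys.argv[1:4]);tag=sys.argv[4]
s=observe();p=s['eef_pos'];t=np.radians(s['tcp_rot'][2]);w=s['width']/2
d=snap('side');im=d['color'][:,:,::-1].copy();u,v=proj(d,[x0,y0,.045])[0].astype(int);F=8
im=cv2.resize(im[v-35:v+35,u-45:u+45],None,fx=F,fy=F,interpolation=cv2.INTER_CUBIC)
def poly(P,col):
    q=((proj(d,P)-[u-45,v-35]+.5)*F).astype(np.int32);cv2.polylines(im,[q],True,col,1,cv2.LINE_AA)
def box(c,ps,a,b,col):
    X=np.array([np.cos(ps),np.sin(ps),0]);Y=np.array([-X[1],X[0],0]);poly([np.array(c)+i*a*X+j*b*Y for i,j in((1,1),(1,-1),(-1,-1),(-1,1))],col)
box((x0,y0,.054),np.radians(ps),.027,.005,(0,255,0))
Z=np.array([-np.sin(t),np.cos(t),0])
for k in(-1,1): box(p+k*(w+.006)*Z,t,.01,.006,(255,0,255))
cv2.imwrite(f'pics/{tag}.png',im)
E
python3 ovp.py .4665 -.312 23.5 o18
```

```text
pos [ 0.4681 -0.3122  0.0744] rot [-9.019e+01 -1.000e-02  2.366e+01] F [ 0.8 -0.5 -0. ] w 0.0474 t 26.13 j6 -153 need 1.05
2 rows; first,last:
{"dx": -0.023, "dy": 0.523, "dz": 0.016, "ax": 0.024, "ay": 0.02, "az": 0.001}
{"dx": -0.023, "dy": 0.523, "dz": 0.015, "ax": 0.024, "ay": 0.02, "az": 0.001}
```

View pics/o18.png

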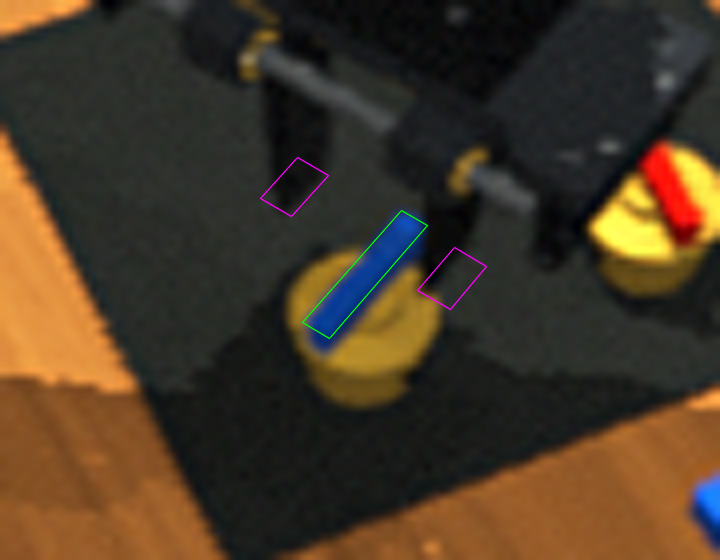

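The overlay lies on the blue handle within about 1 px, with the fingers astride it. Descending.

Call:
servo_tool:
  series:
    - {"jaw": 0.5, "dx": -0.05, "dy": 0.45, "dz": 0, "ax": 0, "ay": 0, "az": 0}
    - {"jaw": 0.5, "dx": -0.03, "dy": 0.3, "dz": 0, "ax": 0, "ay": 0, "az": 0}
    - {"jaw": 0.5, "dx": 0, "dy": 0, "dz": 0, "ax": 0, "ay": 0, "az": 0}
    - {"jaw": 0.5, "dx": 0, "dy": 0, "dz": 0, "ax": 0, "ay": 0, "az": 0}

```text
t: 26.52
eef_pos: [0.4653, -0.3133, 0.0495]
tcp_rot: [-90.2, 0.0, 23.6]
wrist_force: [-0.7, 0.4, 0.0]
width: 0.0474
```

```bash
python3 plan.py .4665 -.312 .043 23.5
```

```text
pos [ 0.4653 -0.3133  0.0495] rot [-9.017e+01  1.000e-02  2.363e+01] F [-0.7  0.4  0. ] w 0.0474 t 26.52 j6 -153 need 0.22
1 rows; first,last:
{"dx": 0.054, "dy": 0.215, "dz": 0.023, "ax": 0.042, "ay": 0.033, "az": -0.002}
```

Call:
servo_tool:
  series:
    - {"jaw": 0.5, "dx": 0.05, "dy": 0.2, "dz": 0, "ax": 0.03, "ay": 0, "az": 0}
    - {"jaw": 0.4, "dx": 0, "dy": 0, "dz": 0, "ax": 0, "ay": 0, "az": 0}
    - {"jaw": 0.3, "dx": 0, "dy": 0, "dz": 0, "ax": 0, "ay": 0, "az": 0}

```text
t: 26.77
eef_pos: [0.4665, -0.3124, 0.0422]
tcp_rot: [-90.0, 0.0, 23.6]
wrist_force: [0.7, -0.0, 1.0]
width: 0.0393
```

```bash
python3 plan.py .4665 -.312 .043 23.5
```

```text
pos [ 0.4665 -0.3124  0.0422] rot [-8.998e+01  3.000e-02  2.362e+01] F [ 0.7 -0.   1. ] w 0.0393 t 26.77 j6 -153 need 0.03
1 rows; first,last:
{"dx": 0.007, "dy": -0.028, "dz": 0.013, "ax": -0.006, "ay": 0.029, "az": -0.008}
```

Call:
servo_tool:
  series:
    - {"jaw": 0.2, "dx": 0, "dy": 0, "dz": 0, "ax": 0, "ay": 0, "az": 0}
    - {"jaw": 0.15, "dx": 0, "dy": 0, "dz": 0, "ax": 0, "ay": 0, "az": 0}
    - {"jaw": 0.12, "dx": 0, "dy": 0, "dz": 0, "ax": 0, "ay": 0, "az": 0}
    - {"jaw": 0.08, "dx": 0, "dy": 0, "dz": 0, "ax": 0, "ay": 0, "az": 0}
    - {"jaw": 0.05, "dx": 0, "dy": 0, "dz": 0, "ax": 0, "ay": 0, "az": 0}
    - {"jaw": 0.02, "dx": 0, "dy": 0, "dz": 0, "ax": 0, "ay": 0, "az": 0}
    - {"jaw": 0.02, "dx": 0, "dy": 0, "dz": 0, "ax": 0, "ay": 0, "az": 0}
    - {"jaw": 0.02, "dx": 0, "dy": 0, "dz": 0, "ax": 0, "ay": 0, "az": 0}
  grip_force: 18

```text
t: 27.43
eef_pos: [0.4669, -0.3126, 0.0428]
tcp_rot: [-90.0, -0.0, 23.6]
wrist_force: [0.0, 0.1, -0.9]
width: 0.0099
```

Call:
servo_tool:
  series:
    - {"jaw": 0.02, "dx": 0, "dy": -0.1, "dz": 0, "ax": 0, "ay": 0, "az": 0}
    - {"jaw": 0.02, "dx": 0, "dy": -0.5, "dz": 0, "ax": 0, "ay": 0, "az": 0}
    - {"jaw": 0.02, "dx": 0, "dy": -1, "dz": 0, "ax": 0, "ay": 0, "az": 0}
    - {"jaw": 0.02, "dx": 0, "dy": -1, "dz": 0, "ax": 0, "ay": 0, "az": 0}
    - {"jaw": 0.02, "dx": 0.2, "dy": -1, "dz": 0.3, "ax": 0, "ay": 0, "az": 0}

```text
t: 27.85
eef_pos: [0.4612, -0.2971, 0.1413]
tcp_rot: [-88.7, 0.7, 23.6]
wrist_force: [0.8, 0.2, -3.1]
width: 0.0098
```

```bash
python3 plan.py .597 .1643 .165 7.45
```

```text
pos [ 0.4612 -0.2971  0.1413] rot [-88.7    0.74  23.55] F [ 0.8  0.2 -3.1] w 0.0098 t 27.85 j6 -152 need 15.38
16 rows; first,last:
{"dx": 0.643, "dy": -0.04, "dz": 0.769, "ax": -0.019, "ay": 0.251, "az": -0.014}
{"dx": 0.421, "dy": -0.049, "dz": 0.909, "ax": -0.019, "ay": 0.251, "az": -0.014}
```

Call:
servo_tool:
  series:
    - {"jaw": 0.02, "dx": 0.6, "dy": -0.2, "dz": 0.75, "ax": 0, "ay": 0.25, "az": 0}
    - {"jaw": 0.02, "dx": 0.6, "dy": -0.1, "dz": 0.75, "ax": 0, "ay": 0.25, "az": 0}
    - {"jaw": 0.02, "dx": 0.6, "dy": 0, "dz": 0.75, "ax": 0, "ay": 0.25, "az": 0}
    - {"jaw": 0.02, "dx": 0.6, "dy": 0, "dz": 0.8, "ax": 0, "ay": 0.25, "az": 0}
    - {"jaw": 0.02, "dx": 0.55, "dy": 0, "dz": 0.8, "ax": 0, "ay": 0.25, "az": 0}
    - {"jaw": 0.02, "dx": 0.55, "dy": 0, "dz": 0.8, "ax": 0, "ay": 0.25, "az": 0}
    - {"jaw": 0.02, "dx": 0.5, "dy": 0, "dz": 0.85, "ax": 0, "ay": 0.25, "az": 0}
    - {"jaw": 0.02, "dx": 0.5, "dy": 0, "dz": 0.85, "ax": 0, "ay": 0.25, "az": 0}

```text
t: 28.52
eef_pos: [0.5266, -0.0687, 0.1595]
tcp_rot: [-89.4, 0.6, 14.6]
wrist_force: [0.1, 0.2, -3.3]
width: 0.01
```

```bash
python3 plan.py .597 .1643 .165 7.45
```

```text
pos [ 0.5266 -0.0687  0.1595] rot [-89.41   0.59  14.61] F [ 0.1  0.2 -3.3] w 0.0100 t 28.52 j6 -118 need 7.77
8 rows; first,last:
{"dx": 0.528, "dy": -0.019, "dz": 0.866, "ax": -0.017, "ay": 0.224, "az": -0.019}
{"dx": 0.431, "dy": -0.022, "dz": 0.918, "ax": -0.017, "ay": 0.224, "az": -0.019}
```

Call:
servo_tool:
  series:
    - {"jaw": 0.02, "dx": 0.52, "dy": 0, "dz": 0.87, "ax": 0, "ay": 0.23, "az": 0}
    - {"jaw": 0.02, "dx": 0.5, "dy": 0, "dz": 0.87, "ax": 0, "ay": 0.23, "az": 0}
    - {"jaw": 0.02, "dx": 0.5, "dy": 0, "dz": 0.87, "ax": 0, "ay": 0.23, "az": 0}
    - {"jaw": 0.02, "dx": 0.48, "dy": 0, "dz": 0.87, "ax": 0, "ay": 0.23, "az": 0}
    - {"jaw": 0.02, "dx": 0.46, "dy": 0, "dz": 0.9, "ax": 0, "ay": 0.23, "az": 0}
    - {"jaw": 0.02, "dx": 0.45, "dy": 0, "dz": 0.9, "ax": 0, "ay": 0.23, "az": 0}
    - {"jaw": 0.02, "dx": 0.35, "dy": 0, "dz": 0.7, "ax": 0, "ay": 0.2, "az": 0}
    - {"jaw": 0.02, "dx": 0, "dy": 0, "dz": 0, "ax": 0, "ay": 0, "az": 0}

```text
t: 29.18
eef_pos: [0.5825, 0.1423, 0.1547]
tcp_rot: [-89.3, 1.2, 8.2]
wrist_force: [-1.6, -0.8, -2.5]
width: 0.0102
```

```bash
python3 plan.py .597 .1643 .15 7.45
```

```text
pos [0.5825 0.1423 0.1547] rot [-89.32   1.19   8.21] F [-1.6 -0.8 -2.5] w 0.0102 t 29.18 j6 -90 need 0.74
1 rows; first,last:
{"dx": 0.586, "dy": 0.151, "dz": 0.656, "ax": -0.168, "ay": 0.188, "az": -0.299}
```

Call:
servo_tool:
  series:
    - {"jaw": 0.02, "dx": 0.5, "dy": 0, "dz": 0.6, "ax": -0.15, "ay": 0.18, "az": -0.28}
    - {"jaw": 0.02, "dx": 0, "dy": 0, "dz": 0, "ax": 0, "ay": 0, "az": 0}
    - {"jaw": 0.02, "dx": 0, "dy": 0, "dz": 0, "ax": 0, "ay": 0, "az": 0}

```text
t: 29.43
eef_pos: [0.5932, 0.1635, 0.1518]
tcp_rot: [-90.0, 0.4, 7.6]
wrist_force: [-0.1, -0.7, -3.4]
width: 0.0101
```

```bash
python3 plan.py .597 .1643 .11 7.45
```

```text
pos [0.5932 0.1635 0.1518] rot [-90.04   0.36   7.65] F [-0.1 -0.7 -3.4] w 0.0101 t 29.43 j6 -87 need 1.39
2 rows; first,last:
{"dx": 0.069, "dy": 0.697, "dz": 0.006, "ax": 0.005, "ay": 0.025, "az": -0.045}
{"dx": 0.066, "dy": 0.697, "dz": 0.006, "ax": 0.005, "ay": 0.025, "az": -0.045}
```

Call:
servo_tool:
  series:
    - {"jaw": 0.02, "dx": 0.06, "dy": 0.5, "dz": 0, "ax": 0, "ay": 0, "az": -0.05}
    - {"jaw": 0.02, "dx": 0, "dy": 0.35, "dz": 0, "ax": 0, "ay": 0, "az": 0}
    - {"jaw": 0.02, "dx": 0, "dy": 0, "dz": 0, "ax": 0, "ay": 0, "az": 0}
    - {"jaw": 0.02, "dx": 0, "dy": 0, "dz": 0, "ax": 0, "ay": 0, "az": 0}

```text
t: 29.77
eef_pos: [0.5932, 0.161, 0.1242]
tcp_rot: [-90.1, 0.4, 7.6]
wrist_force: [0.4, -0.6, -2.8]
width: 0.0097
```

```bash
python3 plan.py .597 .1643 .1 7.45; python3 ov.py .597 .1643 o19
```

```text
pos [0.5932 0.161  0.1242] rot [-90.09   0.37   7.59] F [ 0.4 -0.6 -2.8] w 0.0097 t 29.77 j6 -87 need 0.81
1 rows; first,last:
{"dx": 0.144, "dy": 0.807, "dz": 0.092, "ax": 0.022, "ay": 0.036, "az": -0.092}
[0.5932 0.161  0.1242] [-90.09   0.37   7.59] [ 0.4 -0.6 -2.8]
```

View pics/o19.png

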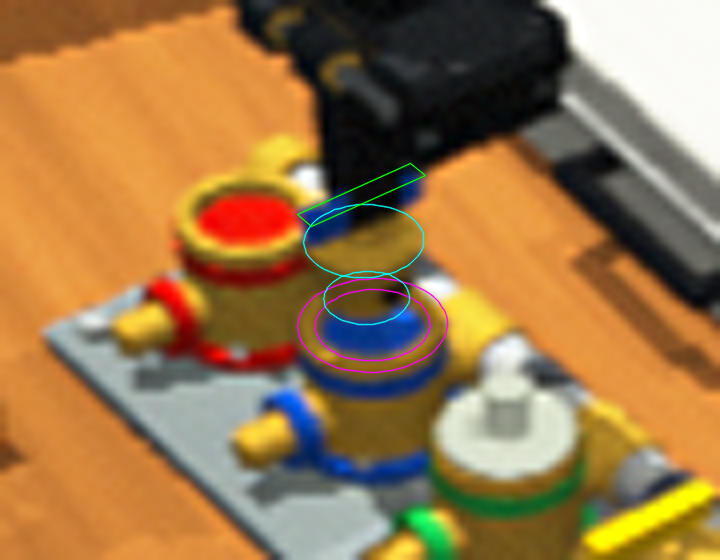

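Call:
servo_tool:
  series:
    - {"jaw": 0.02, "dx": 0.13, "dy": 0.3, "dz": 0.09, "ax": 0, "ay": 0, "az": -0.07}
    - {"jaw": 0.02, "dx": 0, "dy": 0, "dz": 0, "ax": 0, "ay": 0, "az": 0}
    - {"jaw": 0.02, "dx": 0, "dy": 0, "dz": 0, "ax": 0, "ay": 0, "az": 0}

```text
t: 30.07
eef_pos: [0.5974, 0.1635, 0.1155]
tcp_rot: [-90.1, -0.0, 7.5]
wrist_force: [0.8, -0.7, -3.0]
width: 0.0099
```

```bash
python3 plan.py .597 .1643 .1 7.45
```

```text
pos [0.5974 0.1635 0.1155] rot [-9.009e+01 -1.000e-02  7.510e+00] F [ 0.8 -0.7 -3. ] w 0.0099 t 30.07 j6 -87 need 0.52
1 rows; first,last:
{"dx": -0.01, "dy": 0.517, "dz": 0.03, "ax": 0.021, "ay": 0.015, "az": 0.003}
```

Call:
servo_tool:
  series:
    - {"jaw": 0.02, "dx": -0.02, "dy": 0.3, "dz": 0.02, "ax": 0, "ay": 0, "az": 0}
    - {"jaw": 0.02, "dx": 0, "dy": 0, "dz": 0, "ax": 0, "ay": 0, "az": 0}
    - {"jaw": 0.02, "dx": -0.01, "dy": 0.2, "dz": 0, "ax": 0, "ay": 0, "az": 0}
    - {"jaw": 0.02, "dx": 0, "dy": 0, "dz": 0, "ax": 0, "ay": 0, "az": 0}

```text
t: 30.4
eef_pos: [0.5967, 0.1641, 0.0997]
tcp_rot: [-90.1, -0.1, 7.5]
wrist_force: [-0.3, 0.3, -4.6]
width: 0.01
```

Call:
servo_tool:
  series:
    - {"jaw": 0.02, "dx": -0.01, "dy": 0.15, "dz": 0, "ax": 0, "ay": 0, "az": 0}
    - {"jaw": 0.02, "dx": 0, "dy": 0, "dz": 0, "ax": 0, "ay": 0, "az": 0}

```text
t: 30.57
eef_pos: [0.5963, 0.164, 0.0946]
tcp_rot: [-90.1, -0.0, 7.5]
wrist_force: [-0.0, 0.3, -5.0]
width: 0.0098
```

Call:
servo_tool:
  series:
    - {"jaw": 0.02, "dx": 0.01, "dy": 0.12, "dz": 0, "ax": 0, "ay": 0, "az": 0}
    - {"jaw": 0.02, "dx": 0, "dy": 0, "dz": 0, "ax": 0, "ay": 0, "az": 0}

```text
t: 30.73
eef_pos: [0.5966, 0.1641, 0.0906]
tcp_rot: [-90.1, -0.0, 7.5]
wrist_force: [-0.4, -0.2, -3.4]
width: 0.0099
```

Call:
servo_tool:
  series:
    - {"jaw": 0.02, "dx": 0, "dy": 0.1, "dz": 0, "ax": 0, "ay": 0, "az": 0}
    - {"jaw": 0.02, "dx": 0, "dy": 0, "dz": 0, "ax": 0, "ay": 0, "az": 0}

```text
t: 30.9
eef_pos: [0.5967, 0.1642, 0.0874]
tcp_rot: [-90.1, -0.1, 7.5]
wrist_force: [-0.4, -0.5, -4.0]
width: 0.0101
```

Call:
servo_tool:
  series:
    - {"jaw": 0.02, "dx": 0, "dy": 0.1, "dz": 0, "ax": 0, "ay": 0, "az": 0}
    - {"jaw": 0.02, "dx": 0, "dy": 0, "dz": 0, "ax": 0, "ay": 0, "az": 0}

```text
t: 31.07
eef_pos: [0.5969, 0.1642, 0.0842]
tcp_rot: [-90.1, -0.1, 7.5]
wrist_force: [-0.3, -0.2, -4.1]
width: 0.0099
```

Call:
servo_tool:
  series:
    - {"jaw": 0.02, "dx": 0, "dy": 0.07, "dz": 0, "ax": 0, "ay": 0, "az": 0}
    - {"jaw": 0.02, "dx": 0, "dy": 0, "dz": 0, "ax": 0, "ay": 0, "az": 0}

```text
t: 31.23
eef_pos: [0.597, 0.1642, 0.082]
tcp_rot: [-90.1, -0.1, 7.5]
wrist_force: [-0.3, -0.8, -2.8]
width: 0.0099
```

Call:
servo_tool:
  series:
    - {"jaw": 0.02, "dx": 0, "dy": 0.06, "dz": 0, "ax": 0, "ay": 0, "az": 0}
    - {"jaw": 0.02, "dx": 0, "dy": 0, "dz": 0, "ax": 0, "ay": 0, "az": 0}

```text
t: 31.4
eef_pos: [0.5969, 0.1644, 0.0805]
tcp_rot: [-90.1, -0.1, 7.5]
wrist_force: [0.9, -0.3, -4.5]
width: 0.0101
```

Call:
servo_tool:
  series:
    - {"jaw": 0.02, "dx": 0, "dy": 0.05, "dz": 0, "ax": 0, "ay": 0, "az": 0}
    - {"jaw": 0.02, "dx": 0, "dy": 0, "dz": 0, "ax": 0, "ay": 0, "az": 0}

```text
t: 31.57
eef_pos: [0.597, 0.1644, 0.0801]
tcp_rot: [-90.1, -0.1, 7.5]
wrist_force: [-0.1, 0.1, -4.7]
width: 0.0101
```

Call:
servo_tool:
  series:
    - {"jaw": 0.02, "dx": 0, "dy": 0.06, "dz": 0, "ax": 0, "ay": 0, "az": 0}
    - {"jaw": 0.02, "dx": 0, "dy": 0, "dz": 0, "ax": 0, "ay": 0, "az": 0}

```text
t: 31.73
eef_pos: [0.5971, 0.1645, 0.08]
tcp_rot: [-90.1, -0.0, 7.5]
wrist_force: [-0.1, -0.6, -7.1]
width: 0.0096
```

Contact at z 0.080, the same height as the yellow one. Releasing.

Call:
servo_tool:
  series:
    - {"jaw": 0.12, "dx": 0, "dy": 0, "dz": 0, "ax": 0, "ay": 0, "az": 0}
    - {"jaw": 0.2, "dx": 0, "dy": 0, "dz": 0, "ax": 0, "ay": 0, "az": 0}
    - {"jaw": 0.3, "dx": 0, "dy": 0, "dz": 0, "ax": 0, "ay": 0, "az": 0}
    - {"jaw": 0.35, "dx": 0, "dy": 0, "dz": 0, "ax": 0, "ay": 0, "az": 0}
    - {"jaw": 0.35, "dx": 0, "dy": -0.5, "dz": 0, "ax": 0, "ay": 0, "az": 0}
    - {"jaw": 0.35, "dx": 0, "dy": -1, "dz": 0, "ax": 0, "ay": 0, "az": 0}
    - {"jaw": 0.4, "dx": 0, "dy": -1, "dz": 0, "ax": 0, "ay": 0, "az": 0}

```text
t: 32.32
eef_pos: [0.5947, 0.1638, 0.1522]
tcp_rot: [-90.1, 0.4, 7.5]
wrist_force: [0.5, -0.5, 0.6]
width: 0.0355
```

```bash
python3 plan.py .57 -.321 .15 -100.7; python3 - <<'E'
from m import *
d=snap('side','side20.png');W=world(d)
for n in('mid_yellow','mid_red','mid_blue'):
    for r in regions_of(n,'side')[:6]:
        m=r['pixels']&(d['depth']>0);P=W[m];t=P[P[:,2]>np.percentile(P[:,2],97)-.006];print(n,round(r['p'],2),r['uv'],m.sum(),t.mean(0).round(4),'ang %.1f'%ang(t)[0],np.percentile(P[:,2],97))
E
```

```text
pos [0.5947 0.1638 0.1522] rot [-90.11   0.38   7.52] F [ 0.5 -0.5  0.6] w 0.0355 t 32.32 j6 -87 need 27.06
28 rows; first,last:
{"dx": -0.105, "dy": 0.004, "dz": -0.568, "ax": 0.004, "ay": 0.966, "az": -0.001}
{"dx": 0.577, "dy": 0.003, "dz": 0.039, "ax": 0.004, "ay": 0.966, "az": -0.001}
mid_yellow 0.53 [280.1, 183.0] 157 [ 0.6165 -0.0148  0.0914] ang -173.6 0.0940215852346921
mid_yellow 0.53 [342.9, 201.4] 1067 [ 0.7454 -0.1648  0.1111] ang -145.2 0.1132494750558802
mid_red 0.72 [323.6, 270.0] 285 [ 0.5682 -0.3242  0.0547] ang 80.2 0.056505178410700324
mid_blue 0.74 [211.1, 252.2] 246 [ 0.3278 -0.1214  0.0507] ang 47.0 0.05348171519643425
mid_blue 0.62 [297.6, 271.6] 6133 [ 0.5181 -0.2617  0.0056] ang -176.2 0.008699388341824075
mid_blue 0.6 [311.6, 415.7] 212 [ 0.333  -0.6205  0.0506] ang -171.2 0.052526651847472135
mid_blue 0.58 [247.0, 155.0] 148 [0.5928 0.1625 0.0916] ang -170.3 0.09390728445539745
mid_blue 0.54 [221.7, 298.4] 369 [ 0.296  -0.2667  0.0501] ang -173.4 0.05245871576475615
```

View pics/side20.png

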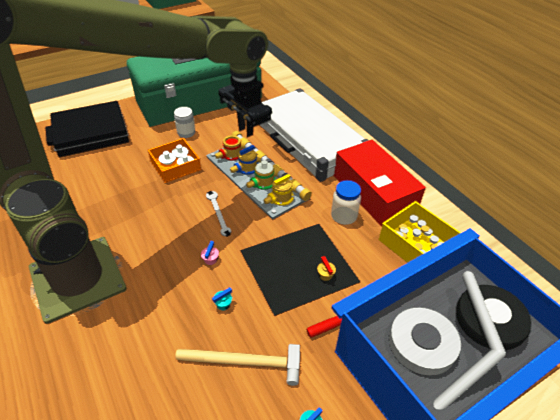

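The blue plug is home too (top z 0.092, in line). Now the red plug, which is still at (326,268).

Call:
servo_tool:
  series:
    - {"jaw": 0.4, "dx": -0.1, "dy": 0, "dz": -0.57, "ax": 0, "ay": 1, "az": 0}
    - {"jaw": 0.5, "dx": -0.06, "dy": 0, "dz": -0.57, "ax": 0, "ay": 1, "az": 0}
    - {"jaw": 0.5, "dx": -0.02, "dy": 0, "dz": -0.57, "ax": 0, "ay": 1, "az": 0}
    - {"jaw": 0.5, "dx": 0.02, "dy": 0, "dz": -0.57, "ax": 0, "ay": 1, "az": 0}
    - {"jaw": 0.5, "dx": 0.06, "dy": 0, "dz": -0.57, "ax": 0, "ay": 1, "az": 0}
    - {"jaw": 0.5, "dx": 0.1, "dy": 0, "dz": -0.56, "ax": 0, "ay": 1, "az": 0}
    - {"jaw": 0.5, "dx": 0.14, "dy": 0, "dz": -0.55, "ax": 0, "ay": 1, "az": 0}
    - {"jaw": 0.5, "dx": 0.18, "dy": 0, "dz": -0.53, "ax": 0, "ay": 1, "az": 0}

```text
t: 33.18
eef_pos: [0.5834, 0.0251, 0.1455]
tcp_rot: [-90.4, 0.8, -25.6]
wrist_force: [0.1, 0.1, 0.8]
width: 0.0477
```

```bash
sed -i 's/for i in sorted({0,n-1}):/for i in sorted({0,n\/\/2,n-1} if n<10 else {0,3,7,11,15,19,23,n-1} \& set(range(n))):/' plan.py; python3 plan.py .571 -.3212 .14 -100.7
```

```text
pos [0.5834 0.0251 0.1455] rot [-90.45   0.77 -25.62] F [0.1 0.1 0.8] w 0.0477 t 33.18 j6 -67 need 18.77
19 rows; first,last:
{"dx": 0.243, "dy": 0.011, "dz": -0.557, "ax": 0.012, "ay": 0.988, "az": -0.005}
{"dx": 0.352, "dy": 0.01, "dz": -0.495, "ax": 0.012, "ay": 0.988, "az": -0.005}
{"dx": 0.474, "dy": 0.009, "dz": -0.381, "ax": 0.012, "ay": 0.988, "az": -0.005}
{"dx": 0.56, "dy": 0.009, "dz": -0.237, "ax": 0.012, "ay": 0.988, "az": -0.005}
{"dx": 0.603, "dy": 0.009, "dz": -0.076, "ax": 0.012, "ay": 0.988, "az": -0.005}
{"dx": 0.606, "dy": 0.009, "dz": 0.05, "ax": 0.012, "ay": 0.988, "az": -0.005}
```

Call:
servo_tool:
  series:
    - {"jaw": 0.5, "dx": 0.24, "dy": 0, "dz": -0.56, "ax": 0, "ay": 1, "az": 0}
    - {"jaw": 0.5, "dx": 0.28, "dy": 0, "dz": -0.54, "ax": 0, "ay": 1, "az": 0}
    - {"jaw": 0.5, "dx": 0.32, "dy": 0, "dz": -0.52, "ax": 0, "ay": 1, "az": 0}
    - {"jaw": 0.5, "dx": 0.35, "dy": 0, "dz": -0.5, "ax": 0, "ay": 1, "az": 0}
    - {"jaw": 0.5, "dx": 0.38, "dy": 0, "dz": -0.47, "ax": 0, "ay": 1, "az": 0}
    - {"jaw": 0.5, "dx": 0.41, "dy": 0, "dz": -0.44, "ax": 0, "ay": 1, "az": 0}
    - {"jaw": 0.5, "dx": 0.44, "dy": 0, "dz": -0.41, "ax": 0, "ay": 1, "az": 0}
    - {"jaw": 0.5, "dx": 0.47, "dy": 0, "dz": -0.38, "ax": 0, "ay": 1, "az": 0}

```text
t: 33.85
eef_pos: [0.5669, -0.1258, 0.1345]
tcp_rot: [-91.7, 1.2, -59.3]
wrist_force: [-1.4, -0.6, 0.6]
width: 0.0479
```

```bash
python3 plan.py .571 -.3212 .13 -100.7
```

```text
pos [ 0.5669 -0.1258  0.1345] rot [-91.65   1.16 -59.28] F [-1.4 -0.6  0.6] w 0.0479 t 33.85 j6 -48 need 10.36
11 rows; first,last:
{"dx": 0.515, "dy": 0.012, "dz": -0.291, "ax": 0.045, "ay": 0.942, "az": -0.012}
{"dx": 0.563, "dy": 0.011, "dz": -0.185, "ax": 0.045, "ay": 0.942, "az": -0.012}
{"dx": 0.591, "dy": 0.011, "dz": -0.032, "ax": 0.045, "ay": 0.942, "az": -0.012}
{"dx": 0.586, "dy": 0.013, "dz": 0.084, "ax": 0.045, "ay": 0.942, "az": -0.012}
```

Call:
servo_tool:
  series:
    - {"jaw": 0.5, "dx": 0.52, "dy": -0.02, "dz": -0.29, "ax": 0.1, "ay": 0.95, "az": 0}
    - {"jaw": 0.5, "dx": 0.53, "dy": -0.02, "dz": -0.25, "ax": 0.1, "ay": 0.95, "az": 0}
    - {"jaw": 0.5, "dx": 0.55, "dy": -0.02, "dz": -0.22, "ax": 0.1, "ay": 0.95, "az": 0}
    - {"jaw": 0.5, "dx": 0.56, "dy": 0, "dz": -0.18, "ax": 0.1, "ay": 0.95, "az": 0}
    - {"jaw": 0.5, "dx": 0.57, "dy": 0, "dz": -0.15, "ax": 0.1, "ay": 0.95, "az": 0}
    - {"jaw": 0.5, "dx": 0.58, "dy": 0, "dz": -0.11, "ax": 0.05, "ay": 0.95, "az": 0}
    - {"jaw": 0.5, "dx": 0.59, "dy": 0, "dz": -0.07, "ax": 0, "ay": 0.95, "az": 0}
    - {"jaw": 0.5, "dx": 0.59, "dy": 0, "dz": -0.03, "ax": 0, "ay": 0.95, "az": 0}

```text
t: 34.52
eef_pos: [0.5604, -0.2719, 0.1228]
tcp_rot: [-90.9, 1.4, -91.3]
wrist_force: [0.4, 0.9, -0.1]
width: 0.0476
```

```bash
python3 plan.py .571 -.3212 .12 -100.7
```

```text
pos [ 0.5604 -0.2719  0.1228] rot [-90.93   1.4  -91.33] F [ 0.4  0.9 -0.1] w 0.0476 t 34.52 j6 -30 need 2.34
3 rows; first,last:
{"dx": 0.545, "dy": 0.015, "dz": 0.131, "ax": 0.087, "ay": 0.782, "az": -0.11}
{"dx": 0.537, "dy": 0.02, "dz": 0.16, "ax": 0.087, "ay": 0.782, "az": -0.11}
{"dx": 0.528, "dy": 0.026, "dz": 0.189, "ax": 0.087, "ay": 0.782, "az": -0.11}
```

Call:
servo_tool:
  series:
    - {"jaw": 0.5, "dx": 0.54, "dy": 0, "dz": 0.13, "ax": 0.1, "ay": 0.78, "az": -0.15}
    - {"jaw": 0.5, "dx": 0.54, "dy": 0.1, "dz": 0.16, "ax": 0.1, "ay": 0.78, "az": -0.15}
    - {"jaw": 0.5, "dx": 0.3, "dy": 0.3, "dz": 0.15, "ax": 0.05, "ay": 0.4, "az": -0.1}
    - {"jaw": 0.5, "dx": 0, "dy": 0, "dz": 0, "ax": 0, "ay": 0, "az": 0}
    - {"jaw": 0.5, "dx": 0, "dy": 0, "dz": 0, "ax": 0, "ay": 0, "az": 0}

```text
t: 34.93
eef_pos: [0.5667, -0.3175, 0.1026]
tcp_rot: [-90.5, -0.1, -99.9]
wrist_force: [0.0, 0.4, -0.1]
width: 0.0474
```

```bash
python3 plan.py .571 -.3212 .075 -100.7;python3 ovp.py .571 -.3212 79.3 o21
```

```text
pos [ 0.5667 -0.3175  0.1026] rot [-90.54  -0.12 -99.85] F [ 0.   0.4 -0.1] w 0.0474 t 34.93 j6 -24 need 0.92
1 rows; first,last:
{"dx": 0.094, "dy": 0.918, "dz": 0.171, "ax": 0.136, "ay": 0.212, "az": 0.031}
```

View pics/o21.png

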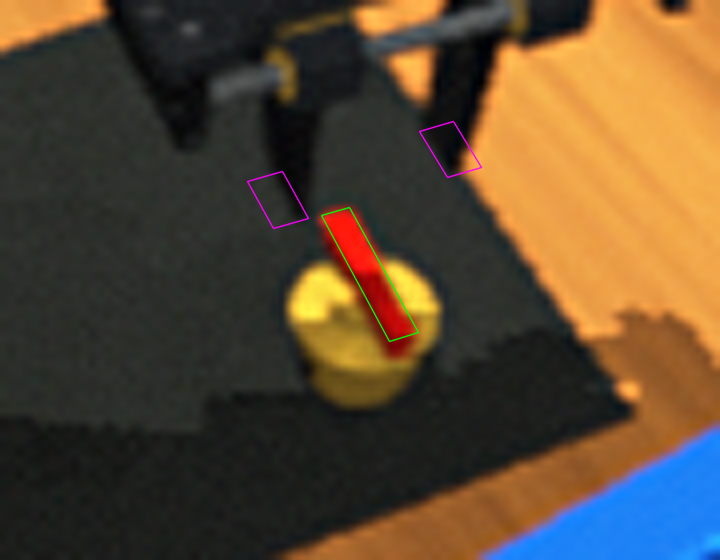

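The overlay lies on the red handle. Descending with small corrections.

Call:
servo_tool:
  series:
    - {"jaw": 0.5, "dx": 0.09, "dy": 0.55, "dz": 0.17, "ax": 0.13, "ay": 0.2, "az": 0.03}
    - {"jaw": 0.5, "dx": 0, "dy": 0, "dz": 0, "ax": 0, "ay": 0, "az": 0}
    - {"jaw": 0.5, "dx": 0, "dy": 0.4, "dz": 0, "ax": 0, "ay": 0, "az": 0}
    - {"jaw": 0.5, "dx": 0, "dy": 0, "dz": 0, "ax": 0, "ay": 0, "az": 0}
    - {"jaw": 0.5, "dx": 0, "dy": 0, "dz": 0, "ax": 0, "ay": 0, "az": 0}

```text
t: 35.4
eef_pos: [0.5709, -0.3169, 0.073]
tcp_rot: [-90.1, 0.1, -100.3]
wrist_force: [-0.7, 0.4, 0.9]
width: 0.0476
```

```bash
python3 plan.py .571 -.3212 .043 -100.7
```

```text
pos [ 0.5709 -0.3169  0.073 ] rot [ -90.14    0.11 -100.28] F [-0.7  0.4  0.9] w 0.0476 t 35.40 j6 -23 need 1.0
1 rows; first,last:
{"dx": 0.143, "dy": 0.999, "dz": 0.031, "ax": 0.035, "ay": 0.105, "az": -0.026}
```

Call:
servo_tool:
  series:
    - {"jaw": 0.5, "dx": 0.14, "dy": 0.5, "dz": 0.03, "ax": 0.03, "ay": 0.1, "az": -0.03}
    - {"jaw": 0.5, "dx": 0, "dy": 0, "dz": 0, "ax": 0, "ay": 0, "az": 0}
    - {"jaw": 0.5, "dx": 0, "dy": 0.3, "dz": 0, "ax": 0, "ay": 0, "az": 0}
    - {"jaw": 0.5, "dx": 0, "dy": 0, "dz": 0, "ax": 0, "ay": 0, "az": 0}
    - {"jaw": 0.5, "dx": 0, "dy": 0, "dz": 0, "ax": 0, "ay": 0, "az": 0}

```text
t: 35.82
eef_pos: [0.5724, -0.3203, 0.0513]
tcp_rot: [-89.9, -0.1, -100.5]
wrist_force: [0.7, -0.2, 0.9]
width: 0.0476
```

```bash
python3 plan.py .571 -.3212 .043 -100.7;python3 ovp.py .571 -.3212 79.3 o22
```

```text
pos [ 0.5724 -0.3203  0.0513] rot [-8.9860e+01 -7.0000e-02 -1.0053e+02] F [ 0.7 -0.2  0.9] w 0.0476 t 35.82 j6 -23 need 0.28
1 rows; first,last:
{"dx": 0.038, "dy": 0.275, "dz": -0.041, "ax": -0.035, "ay": 0.043, "az": 0.017}
```

View pics/o22.png

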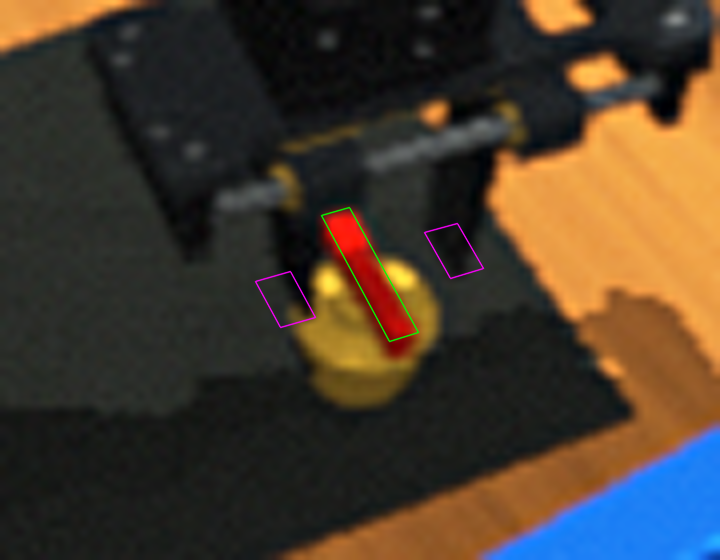

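Call:
servo_tool:
  series:
    - {"jaw": 0.5, "dx": 0.04, "dy": 0.26, "dz": -0.04, "ax": -0.03, "ay": 0.04, "az": 0}
    - {"jaw": 0.4, "dx": 0, "dy": 0, "dz": 0, "ax": 0, "ay": 0, "az": 0}
    - {"jaw": 0.3, "dx": 0, "dy": 0, "dz": 0, "ax": 0, "ay": 0, "az": 0}

```text
t: 36.12
eef_pos: [0.5713, -0.3214, 0.0438]
tcp_rot: [-89.9, -0.1, -100.7]
wrist_force: [0.5, -0.3, 0.4]
width: 0.0391
```

```bash
python3 plan.py .571 -.3212 .043 -100.7
```

```text
pos [ 0.5713 -0.3214  0.0438] rot [-8.9930e+01 -9.0000e-02 -1.0069e+02] F [ 0.5 -0.3  0.4] w 0.0391 t 36.12 j6 -23 need 0.03
1 rows; first,last:
{"dx": -0.006, "dy": 0.027, "dz": -0.01, "ax": -0.017, "ay": 0.003, "az": 0.023}
```

Call:
servo_tool:
  series:
    - {"jaw": 0.2, "dx": 0, "dy": 0, "dz": 0, "ax": 0, "ay": 0, "az": 0}
    - {"jaw": 0.15, "dx": 0, "dy": 0, "dz": 0, "ax": 0, "ay": 0, "az": 0}
    - {"jaw": 0.12, "dx": 0, "dy": 0, "dz": 0, "ax": 0, "ay": 0, "az": 0}
    - {"jaw": 0.08, "dx": 0, "dy": 0, "dz": 0, "ax": 0, "ay": 0, "az": 0}
    - {"jaw": 0.05, "dx": 0, "dy": 0, "dz": 0, "ax": 0, "ay": 0, "az": 0}
    - {"jaw": 0.02, "dx": 0, "dy": 0, "dz": 0, "ax": 0, "ay": 0, "az": 0}
    - {"jaw": 0.02, "dx": 0, "dy": 0, "dz": 0, "ax": 0, "ay": 0, "az": 0}
    - {"jaw": 0.02, "dx": 0, "dy": 0, "dz": 0, "ax": 0, "ay": 0, "az": 0}
  grip_force: 18

```text
t: 36.78
eef_pos: [0.5714, -0.3217, 0.0441]
tcp_rot: [-89.9, -0.1, -100.7]
wrist_force: [0.8, -0.7, -0.7]
width: 0.0096
```

Call:
servo_tool:
  series:
    - {"jaw": 0.02, "dx": 0, "dy": -0.1, "dz": 0, "ax": 0, "ay": 0, "az": 0}
    - {"jaw": 0.02, "dx": 0, "dy": -0.5, "dz": 0, "ax": 0, "ay": 0, "az": 0}
    - {"jaw": 0.02, "dx": 0, "dy": -1, "dz": 0, "ax": 0, "ay": 0, "az": 0}
    - {"jaw": 0.02, "dx": 0, "dy": -1, "dz": 0, "ax": 0, "ay": 0, "az": 0}
    - {"jaw": 0.02, "dx": 0, "dy": -1, "dz": 0, "ax": 0, "ay": 0, "az": 0}

```text
t: 37.2
eef_pos: [0.5638, -0.3165, 0.1438]
tcp_rot: [-91.3, 0.5, -100.7]
wrist_force: [0.4, -0.1, -3.5]
width: 0.0098
```

```bash
python3 plan.py .55 .0 .165 -136; python3 plan.py .5854 .2537 .165 -172.55
```

```text
pos [ 0.5638 -0.3165  0.1438] rot [ -91.31    0.5  -100.7 ] F [ 0.4 -0.1 -3.5] w 0.0098 t 37.20 j6 -23 need 10.55
11 rows; first,last:
{"dx": -0.935, "dy": -0.051, "dz": -0.22, "ax": 0.032, "ay": 0.802, "az": -0.002}
{"dx": -0.885, "dy": -0.053, "dz": -0.373, "ax": 0.032, "ay": 0.802, "az": -0.002}
{"dx": -0.78, "dy": -0.058, "dz": -0.56, "ax": 0.032, "ay": 0.802, "az": -0.002}
{"dx": -0.675, "dy": -0.063, "dz": -0.682, "ax": 0.032, "ay": 0.802, "az": -0.002}
pos [ 0.5638 -0.3165  0.1438] rot [ -91.31    0.5  -100.7 ] F [ 0.4 -0.1 -3.5] w 0.0098 t 37.20 j6 -23 need 19.01
20 rows; first,last:
{"dx": -0.941, "dy": -0.024, "dz": -0.142, "ax": 0.018, "ay": 0.898, "az": 0.005}
{"dx": -0.898, "dy": -0.024, "dz": -0.315, "ax": 0.018, "ay": 0.898, "az": 0.005}
{"dx": -0.791, "dy": -0.025, "dz": -0.528, "ax": 0.018, "ay": 0.898, "az": 0.005}
{"dx": -0.636, "dy": -0.027, "dz": -0.708, "ax": 0.018, "ay": 0.898, "az": 0.005}
{"dx": -0.44, "dy": -0.03, "dz": -0.843, "ax": 0.018, "ay": 0.898, "az": 0.005}
{"dx": -0.217, "dy": -0.034, "dz": -0.926, "ax": 0.018, "ay": 0.898, "az": 0.005}
```

Call:
servo_tool:
  series:
    - {"jaw": 0.02, "dx": -0.9, "dy": -0.3, "dz": -0.15, "ax": 0.05, "ay": 0.9, "az": 0}
    - {"jaw": 0.02, "dx": -0.93, "dy": -0.3, "dz": -0.2, "ax": 0.05, "ay": 0.9, "az": 0}
    - {"jaw": 0.02, "dx": -0.92, "dy": -0.2, "dz": -0.26, "ax": 0.05, "ay": 0.9, "az": 0}
    - {"jaw": 0.02, "dx": -0.9, "dy": -0.1, "dz": -0.31, "ax": 0.05, "ay": 0.9, "az": 0}
    - {"jaw": 0.02, "dx": -0.88, "dy": 0, "dz": -0.37, "ax": 0.05, "ay": 0.9, "az": 0}
    - {"jaw": 0.02, "dx": -0.85, "dy": 0, "dz": -0.43, "ax": 0.05, "ay": 0.9, "az": 0}
    - {"jaw": 0.02, "dx": -0.82, "dy": 0, "dz": -0.48, "ax": 0, "ay": 0.9, "az": 0}
    - {"jaw": 0.02, "dx": -0.79, "dy": 0, "dz": -0.53, "ax": 0, "ay": 0.9, "az": 0}

```text
t: 37.87
eef_pos: [0.5778, -0.0888, 0.1912]
tcp_rot: [-89.0, 0.4, -131.4]
wrist_force: [0.2, 0.5, -3.4]
width: 0.0099
```

```bash
python3 plan.py .5854 .2537 .165 -172.55
```

```text
pos [ 0.5778 -0.0888  0.1912] rot [ -88.97    0.38 -131.42] F [ 0.2  0.5 -3.4] w 0.0099 t 37.87 j6 28 need 11.42
12 rows; first,last:
{"dx": -0.727, "dy": 0.067, "dz": -0.615, "ax": -0.018, "ay": 0.857, "az": -0.015}
{"dx": -0.606, "dy": 0.067, "dz": -0.735, "ax": -0.018, "ay": 0.857, "az": -0.015}
{"dx": -0.415, "dy": 0.069, "dz": -0.857, "ax": -0.018, "ay": 0.857, "az": -0.015}
{"dx": -0.2, "dy": 0.072, "dz": -0.93, "ax": -0.018, "ay": 0.857, "az": -0.015}
```

Call:
servo_tool:
  series:
    - {"jaw": 0.02, "dx": -0.72, "dy": 0, "dz": -0.61, "ax": 0, "ay": 0.87, "az": 0}
    - {"jaw": 0.02, "dx": -0.68, "dy": 0, "dz": -0.66, "ax": 0, "ay": 0.87, "az": 0}
    - {"jaw": 0.02, "dx": -0.64, "dy": 0, "dz": -0.7, "ax": 0, "ay": 0.87, "az": 0}
    - {"jaw": 0.02, "dx": -0.6, "dy": 0, "dz": -0.73, "ax": 0, "ay": 0.87, "az": 0}
    - {"jaw": 0.02, "dx": -0.56, "dy": 0, "dz": -0.77, "ax": 0, "ay": 0.87, "az": 0}
    - {"jaw": 0.02, "dx": -0.51, "dy": 0, "dz": -0.8, "ax": 0, "ay": 0.87, "az": 0}
    - {"jaw": 0.02, "dx": -0.46, "dy": 0, "dz": -0.83, "ax": 0, "ay": 0.87, "az": 0}
    - {"jaw": 0.02, "dx": -0.41, "dy": 0, "dz": -0.86, "ax": 0, "ay": 0.87, "az": 0}

```text
t: 38.53
eef_pos: [0.5805, 0.1506, 0.196]
tcp_rot: [-89.3, 0.9, -160.7]
wrist_force: [0.1, -0.8, -3.3]
width: 0.01
```

```bash
python3 plan.py .5854 .2537 .165 -172.55
```

```text
pos [0.5805 0.1506 0.196 ] rot [ -89.28    0.87 -160.73] F [ 0.1 -0.8 -3.3] w 0.0100 t 38.53 j6 81 need 3.44
4 rows; first,last:
{"dx": -0.318, "dy": 0.253, "dz": -0.801, "ax": -0.039, "ay": 0.739, "az": -0.059}
{"dx": -0.236, "dy": 0.255, "dz": -0.828, "ax": -0.039, "ay": 0.739, "az": -0.059}
{"dx": -0.194, "dy": 0.256, "dz": -0.839, "ax": -0.039, "ay": 0.739, "az": -0.059}
```

Call:
servo_tool:
  series:
    - {"jaw": 0.02, "dx": -0.31, "dy": 0.1, "dz": -0.8, "ax": -0.05, "ay": 0.74, "az": -0.06}
    - {"jaw": 0.02, "dx": -0.28, "dy": 0.2, "dz": -0.8, "ax": -0.05, "ay": 0.74, "az": -0.06}
    - {"jaw": 0.02, "dx": -0.23, "dy": 0.2, "dz": -0.82, "ax": -0.05, "ay": 0.74, "az": -0.06}
    - {"jaw": 0.02, "dx": -0.1, "dy": 0.2, "dz": -0.45, "ax": 0, "ay": 0.4, "az": -0.06}
    - {"jaw": 0.02, "dx": 0, "dy": 0, "dz": 0, "ax": 0, "ay": 0, "az": 0}
    - {"jaw": 0.02, "dx": 0, "dy": 0, "dz": 0, "ax": 0, "ay": 0, "az": 0}

```text
t: 39.03
eef_pos: [0.5817, 0.2516, 0.1784]
tcp_rot: [-90.1, -0.0, -171.4]
wrist_force: [-0.3, -0.9, -2.9]
width: 0.0097
```

```bash
python3 plan.py .5854 .2537 .13 -172.55
```

```text
pos [0.5817 0.2516 0.1784] rot [-9.0100e+01 -3.0000e-02 -1.7139e+02] F [-0.3 -0.9 -2.9] w 0.0097 t 39.03 j6 100 need 1.61
2 rows; first,last:
{"dx": -0.066, "dy": 0.807, "dz": -0.023, "ax": 0.012, "ay": 0.145, "az": 0.004}
{"dx": -0.066, "dy": 0.807, "dz": -0.025, "ax": 0.012, "ay": 0.145, "az": 0.004}
```

Call:
servo_tool:
  series:
    - {"jaw": 0.02, "dx": -0.13, "dy": 0.6, "dz": -0.05, "ax": 0, "ay": 0.25, "az": 0}
    - {"jaw": 0.02, "dx": 0, "dy": 0, "dz": 0, "ax": 0, "ay": 0, "az": 0}
    - {"jaw": 0.02, "dx": 0, "dy": 0.6, "dz": 0, "ax": 0, "ay": 0, "az": 0}
    - {"jaw": 0.02, "dx": 0, "dy": 0, "dz": 0, "ax": 0, "ay": 0, "az": 0}
    - {"jaw": 0.02, "dx": 0, "dy": 0, "dz": 0, "ax": 0, "ay": 0, "az": 0}

```text
t: 39.45
eef_pos: [0.5862, 0.2503, 0.147]
tcp_rot: [-90.0, 0.1, -172.4]
wrist_force: [1.3, 0.2, -2.4]
width: 0.0096
```

```bash
python3 plan.py .5854 .2537 .11 -172.55
```

```text
pos [0.5862 0.2503 0.147 ] rot [-9.0030e+01  1.5000e-01 -1.7238e+02] F [ 1.3  0.2 -2.4] w 0.0096 t 39.45 j6 101 need 1.23
2 rows; first,last:
{"dx": 0.008, "dy": 0.617, "dz": -0.058, "ax": 0.004, "ay": 0.021, "az": -0.019}
{"dx": 0.007, "dy": 0.617, "dz": -0.058, "ax": 0.004, "ay": 0.021, "az": -0.019}
```

Call:
servo_tool:
  series:
    - {"jaw": 0.02, "dx": 0.03, "dy": 0.5, "dz": -0.11, "ax": 0, "ay": 0.03, "az": -0.03}
    - {"jaw": 0.02, "dx": 0, "dy": 0, "dz": 0, "ax": 0, "ay": 0, "az": 0}
    - {"jaw": 0.02, "dx": 0, "dy": 0.4, "dz": 0, "ax": 0, "ay": 0, "az": 0}
    - {"jaw": 0.02, "dx": 0, "dy": 0, "dz": 0, "ax": 0, "ay": 0, "az": 0}
    - {"jaw": 0.02, "dx": 0, "dy": 0, "dz": 0, "ax": 0, "ay": 0, "az": 0}

```text
t: 39.87
eef_pos: [0.5865, 0.2525, 0.1219]
tcp_rot: [-90.1, 0.3, -172.6]
wrist_force: [-0.3, -0.0, -2.4]
width: 0.01
```

```bash
python3 plan.py .5854 .2537 .1 -172.55;python3 ov.py .5854 .2537 o23
```

```text
pos [0.5865 0.2525 0.1219] rot [ -90.06    0.28 -172.59] F [-0.3 -0.  -2.4] w 0.0100 t 39.87 j6 101 need 0.73
1 rows; first,last:
{"dx": 0.034, "dy": 0.731, "dz": -0.044, "ax": 0.016, "ay": -0.009, "az": -0.07}
[0.5865 0.2525 0.1219] [ -90.06    0.28 -172.59] [-0.3 -0.  -2.4]
```

View pics/o23.png

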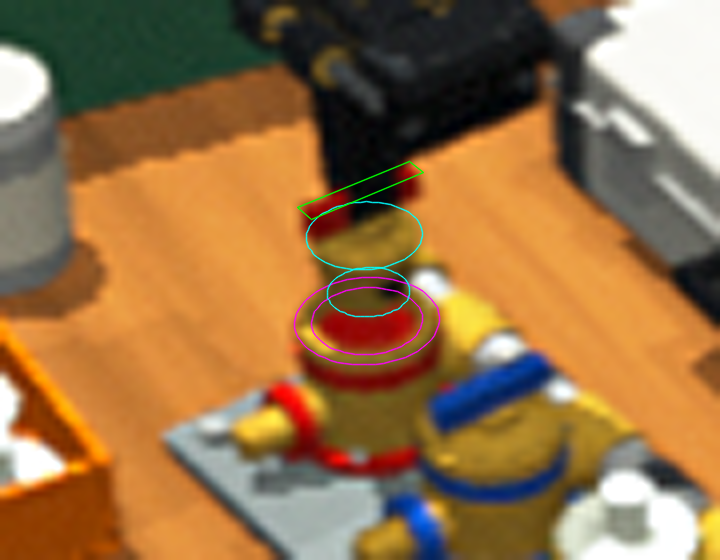

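Aligned. Descending.

Call:
servo_tool:
  series:
    - {"jaw": 0.02, "dx": 0.03, "dy": 0.35, "dz": -0.04, "ax": 0, "ay": 0, "az": -0.06}
    - {"jaw": 0.02, "dx": 0, "dy": 0, "dz": 0, "ax": 0, "ay": 0, "az": 0}
    - {"jaw": 0.02, "dx": 0, "dy": 0.25, "dz": 0, "ax": 0, "ay": 0, "az": 0}
    - {"jaw": 0.02, "dx": 0, "dy": 0, "dz": 0, "ax": 0, "ay": 0, "az": 0}
    - {"jaw": 0.02, "dx": 0, "dy": 0, "dz": 0, "ax": 0, "ay": 0, "az": 0}

```text
t: 40.33
eef_pos: [0.585, 0.2538, 0.1018]
tcp_rot: [-90.1, -0.0, -172.6]
wrist_force: [-0.4, 0.8, -2.9]
width: 0.01
```

```bash
python3 plan.py .5854 .2537 .085 -172.55
```

```text
pos [0.585  0.2538 0.1018] rot [-9.0050e+01 -4.0000e-02 -1.7256e+02] F [-0.4  0.8 -2.9] w 0.0100 t 40.33 j6 101 need 0.56
1 rows; first,last:
{"dx": -0.012, "dy": 0.56, "dz": 0.006, "ax": 0.013, "ay": -0.003, "az": 0.01}
```

Call:
servo_tool:
  series:
    - {"jaw": 0.02, "dx": 0, "dy": 0.15, "dz": 0, "ax": 0, "ay": 0, "az": 0}
    - {"jaw": 0.02, "dx": 0, "dy": 0, "dz": 0, "ax": 0, "ay": 0, "az": 0}

```text
t: 40.5
eef_pos: [0.5849, 0.2538, 0.0967]
tcp_rot: [-90.0, -0.1, -172.6]
wrist_force: [-0.6, 0.0, -4.2]
width: 0.0104
```

Call:
servo_tool:
  series:
    - {"jaw": 0.02, "dx": 0, "dy": 0.12, "dz": 0, "ax": 0, "ay": 0, "az": 0}
    - {"jaw": 0.02, "dx": 0, "dy": 0, "dz": 0, "ax": 0, "ay": 0, "az": 0}

```text
t: 40.67
eef_pos: [0.585, 0.2538, 0.0929]
tcp_rot: [-90.1, -0.0, -172.6]
wrist_force: [0.5, -0.0, -3.4]
width: 0.0099
```

Call:
servo_tool:
  series:
    - {"jaw": 0.02, "dx": 0, "dy": 0.12, "dz": 0, "ax": 0, "ay": 0, "az": 0}
    - {"jaw": 0.02, "dx": 0, "dy": 0, "dz": 0, "ax": 0, "ay": 0, "az": 0}

```text
t: 40.83
eef_pos: [0.5852, 0.2539, 0.0891]
tcp_rot: [-90.1, -0.0, -172.6]
wrist_force: [-0.7, -0.6, -4.0]
width: 0.01
```

Call:
servo_tool:
  series:
    - {"jaw": 0.02, "dx": 0, "dy": 0.1, "dz": 0, "ax": 0, "ay": 0, "az": 0}
    - {"jaw": 0.02, "dx": 0, "dy": 0, "dz": 0, "ax": 0, "ay": 0, "az": 0}

```text
t: 41.0
eef_pos: [0.5853, 0.2539, 0.0859]
tcp_rot: [-90.1, -0.0, -172.6]
wrist_force: [-0.3, -0.6, -3.9]
width: 0.0096
```

Call:
servo_tool:
  series:
    - {"jaw": 0.02, "dx": 0, "dy": 0.07, "dz": 0, "ax": 0, "ay": 0, "az": 0}
    - {"jaw": 0.02, "dx": 0, "dy": 0, "dz": 0, "ax": 0, "ay": 0, "az": 0}

```text
t: 41.17
eef_pos: [0.5856, 0.254, 0.0838]
tcp_rot: [-90.1, 0.0, -172.6]
wrist_force: [0.3, -0.1, -4.9]
width: 0.0099
```

Call:
servo_tool:
  series:
    - {"jaw": 0.02, "dx": 0, "dy": 0.06, "dz": 0, "ax": 0, "ay": 0, "az": 0}
    - {"jaw": 0.02, "dx": 0, "dy": 0, "dz": 0, "ax": 0, "ay": 0, "az": 0}

```text
t: 41.33
eef_pos: [0.5859, 0.254, 0.0821]
tcp_rot: [-90.1, 0.1, -172.6]
wrist_force: [-0.8, 0.1, -3.2]
width: 0.0098
```

Call:
servo_tool:
  series:
    - {"jaw": 0.02, "dx": 0, "dy": 0.05, "dz": 0, "ax": 0, "ay": 0, "az": 0}
    - {"jaw": 0.02, "dx": 0, "dy": 0, "dz": 0, "ax": 0, "ay": 0, "az": 0}

```text
t: 41.5
eef_pos: [0.586, 0.2539, 0.0814]
tcp_rot: [-90.1, 0.1, -172.6]
wrist_force: [-0.0, -0.5, -4.7]
width: 0.0098
```

Call:
servo_tool:
  series:
    - {"jaw": 0.02, "dx": 0, "dy": 0.05, "dz": 0, "ax": 0, "ay": 0, "az": 0}
    - {"jaw": 0.02, "dx": 0, "dy": 0, "dz": 0, "ax": 0, "ay": 0, "az": 0}

```text
t: 41.67
eef_pos: [0.586, 0.2539, 0.0814]
tcp_rot: [-90.0, 0.0, -172.6]
wrist_force: [-0.5, -0.5, -5.5]
width: 0.0098
```

The red plug is seated at TCP z 0.0814, which puts its centre about 1.7 mm below the rim. I'll let go briefly so it settles and check all three before rocking.

Call:
servo_tool:
  series:
    - {"jaw": 0.12, "dx": 0, "dy": 0, "dz": 0, "ax": 0, "ay": 0, "az": 0}
    - {"jaw": 0.2, "dx": 0, "dy": 0, "dz": 0, "ax": 0, "ay": 0, "az": 0}
    - {"jaw": 0.3, "dx": 0, "dy": 0, "dz": 0, "ax": 0, "ay": 0, "az": 0}
    - {"jaw": 0.35, "dx": 0, "dy": 0, "dz": 0, "ax": 0, "ay": 0, "az": 0}
    - {"jaw": 0.35, "dx": 0, "dy": -0.5, "dz": 0, "ax": 0, "ay": 0, "az": 0}
    - {"jaw": 0.35, "dx": 0, "dy": -0.7, "dz": 0, "ax": 0, "ay": 0, "az": 0}
    - {"jaw": 0.35, "dx": 0, "dy": 0, "dz": 0, "ax": 0, "ay": 0, "az": 0}

```text
t: 42.25
eef_pos: [0.5878, 0.2547, 0.1213]
tcp_rot: [-90.1, 0.3, -172.6]
wrist_force: [0.9, -0.1, 1.4]
width: 0.0333
```

```bash
python3 plan.py .586 .2539 .082 -172.55; cat > chk.py <<'E'
import sys
from meas import *
M={'red':(.5858,.2539),'blue':(.597,.1645),'yellow':(.6205,-.0139)}
for c in sys.argv[2:] or ('side','top'):
    d=snap(c,f'{sys.argv[1]}_{c}.png');W=world(d)
    for n in M:
        m=(np.linalg.norm(W[:,:,:2]-M[n],axis=2)<.034)&(W[:,:,2]>.082)&(W[:,:,2]<.105)
        Q=W[m]
        if len(Q)>12:
            t=Q; print(c,n,len(Q),'c',t.mean(0).round(4),'ang %.1f'%(ang(t)[0]%180),'std',ang(t)[1].round(4),'ztop %.4f'%np.percentile(t[:,2],90))
E
python3 chk.py k1 side
python3 - <<'E'
import cv2
im=cv2.imread('pics/k1_side.png');cv2.imwrite('pics/k1c.png',cv2.resize(im[105:225,205:335],None,fx=5,fy=5,interpolation=cv2.INTER_CUBIC))
E
```

```text
pos [0.5878 0.2547 0.1213] rot [ -90.12    0.33 -172.56] F [ 0.9 -0.1  1.4] w 0.0333 t 42.25 j6 101 need 1.31
2 rows; first,last:
{"dx": 0.035, "dy": 0.655, "dz": 0.011, "ax": 0.016, "ay": -0.001, "az": -0.041}
{"dx": 0.033, "dy": 0.655, "dz": 0.01, "ax": 0.016, "ay": -0.001, "az": -0.041}
side red 61 c [0.582  0.2511 0.0896] ang 9.6 std [0.0032 0.0159] ztop 0.0940
side blue 68 c [0.5935 0.1626 0.0893] ang 8.4 std [0.0038 0.0163] ztop 0.0930
side yellow 78 c [ 0.6168 -0.0156  0.0895] ang 8.4 std [0.0034 0.0162] ztop 0.0937
```

View pics/k1c.png

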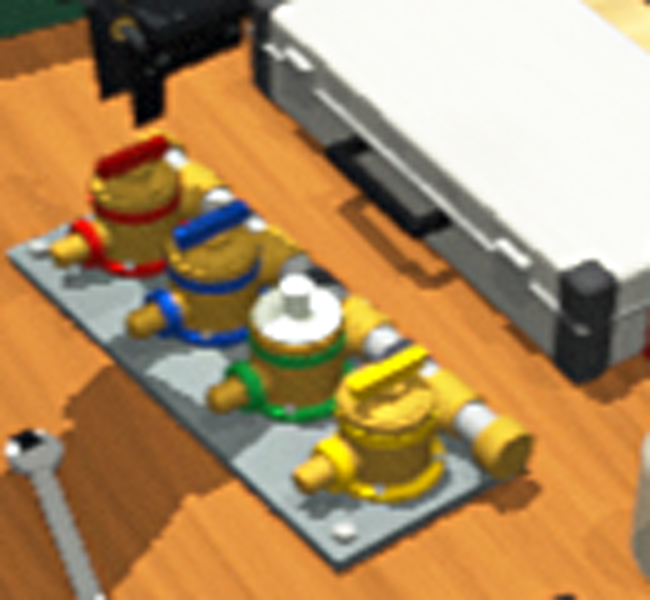

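All three are home at equal height, with handles in line (8–10° against 7.5°), and the green cock keeps its cap. Now the rock check: regrip red.

Call:
servo_tool:
  series:
    - {"jaw": 0.35, "dx": 0.06, "dy": 0.6, "dz": 0, "ax": 0, "ay": 0, "az": -0.06}
    - {"jaw": 0.35, "dx": 0, "dy": 0, "dz": 0, "ax": 0, "ay": 0, "az": 0}
    - {"jaw": 0.35, "dx": 0, "dy": 0.5, "dz": 0, "ax": 0, "ay": 0, "az": 0}
    - {"jaw": 0.35, "dx": 0, "dy": 0, "dz": 0, "ax": 0, "ay": 0, "az": 0}
    - {"jaw": 0.35, "dx": 0, "dy": 0, "dz": 0, "ax": 0, "ay": 0, "az": 0}

```text
t: 42.72
eef_pos: [0.586, 0.2545, 0.0873]
tcp_rot: [-90.1, 0.1, -172.6]
wrist_force: [0.3, -0.6, 0.3]
width: 0.0333
```

```bash
python3 plan.py .586 .2539 .082 -172.55
```

```text
pos [0.586  0.2545 0.0873] rot [-9.0130e+01  1.3000e-01 -1.7256e+02] F [ 0.3 -0.6  0.3] w 0.0333 t 42.72 j6 101 need 0.18
1 rows; first,last:
{"dx": 0.002, "dy": 0.178, "dz": 0.022, "ax": 0.033, "ay": -0.002, "az": -0.031}
```

Call:
servo_tool:
  series:
    - {"jaw": 0.3, "dx": 0, "dy": 0.15, "dz": 0.02, "ax": 0, "ay": 0, "az": 0}
    - {"jaw": 0.2, "dx": 0, "dy": 0, "dz": 0, "ax": 0, "ay": 0, "az": 0}
    - {"jaw": 0.15, "dx": 0, "dy": 0, "dz": 0, "ax": 0, "ay": 0, "az": 0}
    - {"jaw": 0.12, "dx": 0, "dy": 0, "dz": 0, "ax": 0, "ay": 0, "az": 0}
    - {"jaw": 0.08, "dx": 0, "dy": 0, "dz": 0, "ax": 0, "ay": 0, "az": 0}
    - {"jaw": 0.04, "dx": 0, "dy": 0, "dz": 0, "ax": 0, "ay": 0, "az": 0}
    - {"jaw": 0.02, "dx": 0, "dy": 0, "dz": 0, "ax": 0, "ay": 0, "az": 0}
    - {"jaw": 0.02, "dx": 0, "dy": 0, "dz": 0, "ax": 0, "ay": 0, "az": 0}
  grip_force: 12

```text
t: 43.38
eef_pos: [0.5866, 0.254, 0.0842]
tcp_rot: [-90.1, 0.2, -172.6]
wrist_force: [0.4, 0.6, 0.0]
width: 0.0097
```

Call:
servo_tool:
  series:
    - {"jaw": 0.02, "dx": 0, "dy": 0, "dz": 0, "ax": 0, "ay": -0.3, "az": 0}
    - {"jaw": 0.02, "dx": 0, "dy": 0, "dz": 0, "ax": 0, "ay": -0.6, "az": 0}
    - {"jaw": 0.02, "dx": 0, "dy": 0, "dz": 0, "ax": 0, "ay": -0.8, "az": 0}

```text
t: 43.63
eef_pos: [0.5865, 0.2541, 0.0842]
tcp_rot: [-90.1, 0.2, -165.5]
wrist_force: [-0.4, 0.3, -0.7]
width: 0.0096
```

```bash
python3 plan.py .586 .2539 .082 -82.55
```

```text
pos [0.5865 0.2541 0.0842] rot [ -90.14    0.21 -165.46] F [-0.4  0.3 -0.7] w 0.0096 t 43.63 j6 94 need 20.73
21 rows; first,last:
{"dx": 0.001, "dy": 0.003, "dz": 0.0, "ax": -0.0, "ay": -0.987, "az": -0.003}
{"dx": 0.001, "dy": 0.003, "dz": -0.0, "ax": -0.0, "ay": -0.987, "az": -0.003}
{"dx": 0.001, "dy": 0.003, "dz": -0.0, "ax": -0.0, "ay": -0.987, "az": -0.003}
{"dx": 0.001, "dy": 0.003, "dz": -0.001, "ax": -0.0, "ay": -0.987, "az": -0.003}
{"dx": 0.001, "dy": 0.003, "dz": -0.001, "ax": -0.0, "ay": -0.987, "az": -0.003}
{"dx": 0.0, "dy": 0.003, "dz": -0.001, "ax": -0.0, "ay": -0.987, "az": -0.003}
{"dx": 0.0, "dy": 0.003, "dz": -0.001, "ax": -0.0, "ay": -0.987, "az": -0.003}
```

It turns easily. Continuing the swing.

Call:
servo_tool:
  series:
    - {"jaw": 0.02, "dx": 0, "dy": 0, "dz": 0, "ax": 0, "ay": -1, "az": 0}
    - {"jaw": 0.02, "dx": 0, "dy": 0, "dz": 0, "ax": 0, "ay": -1, "az": 0}
    - {"jaw": 0.02, "dx": 0, "dy": 0, "dz": 0, "ax": 0, "ay": -1, "az": 0}
    - {"jaw": 0.02, "dx": 0, "dy": 0, "dz": 0, "ax": 0, "ay": -1, "az": 0}
    - {"jaw": 0.02, "dx": 0, "dy": 0, "dz": 0, "ax": 0, "ay": -1, "az": 0}
    - {"jaw": 0.02, "dx": 0, "dy": 0, "dz": 0, "ax": 0, "ay": -1, "az": 0}
    - {"jaw": 0.02, "dx": 0, "dy": 0, "dz": 0, "ax": 0, "ay": -1, "az": 0}
    - {"jaw": 0.02, "dx": 0, "dy": 0, "dz": 0, "ax": 0, "ay": -1, "az": 0}

```text
t: 44.3
eef_pos: [0.586, 0.2548, 0.0841]
tcp_rot: [-90.2, 0.3, -131.6]
wrist_force: [-0.4, -0.3, -1.1]
width: 0.0098
```

```bash
python3 plan.py .5862 .2539 .083 -82.55 | head -3
```

```text
pos [0.586  0.2548 0.0841] rot [ -90.15    0.3  -131.62] F [-0.4 -0.3 -1.1] w 0.0098 t 44.30 j6 60 need 12.27
13 rows; first,last:
{"dx": 0.001, "dy": 0.003, "dz": 0.002, "ax": 0.0, "ay": -0.944, "az": -0.007}
```

Call:
servo_tool:
  series:
    - {"jaw": 0.02, "dx": 0.01, "dy": 0, "dz": 0.02, "ax": 0, "ay": -1, "az": 0}
    - {"jaw": 0.02, "dx": 0, "dy": 0, "dz": 0, "ax": 0, "ay": -1, "az": 0}
    - {"jaw": 0.02, "dx": 0, "dy": 0, "dz": 0, "ax": 0, "ay": -1, "az": 0}
    - {"jaw": 0.02, "dx": 0, "dy": 0, "dz": 0, "ax": 0, "ay": -1, "az": 0}
    - {"jaw": 0.02, "dx": 0, "dy": 0, "dz": 0, "ax": 0, "ay": -1, "az": 0}
    - {"jaw": 0.02, "dx": 0, "dy": 0, "dz": 0, "ax": 0, "ay": -1, "az": 0}
    - {"jaw": 0.02, "dx": 0, "dy": 0, "dz": 0, "ax": 0, "ay": -1, "az": 0}
    - {"jaw": 0.02, "dx": 0, "dy": 0, "dz": 0, "ax": 0, "ay": -1, "az": 0}

```text
t: 44.97
eef_pos: [0.5852, 0.2551, 0.0841]
tcp_rot: [-90.1, 0.5, -97.7]
wrist_force: [-0.4, 0.1, -0.8]
width: 0.0096
```

Call:
servo_tool:
  series:
    - {"jaw": 0.02, "dx": 0, "dy": 0, "dz": 0, "ax": 0, "ay": -1, "az": 0}
    - {"jaw": 0.02, "dx": 0, "dy": 0, "dz": 0, "ax": 0, "ay": -0.9, "az": 0}
    - {"jaw": 0.02, "dx": 0, "dy": 0, "dz": 0, "ax": 0, "ay": -0.7, "az": 0}
    - {"jaw": 0.02, "dx": 0, "dy": 0, "dz": 0, "ax": 0, "ay": -0.4, "az": 0}
    - {"jaw": 0.02, "dx": 0, "dy": 0, "dz": 0, "ax": 0, "ay": 0, "az": 0}
    - {"jaw": 0.02, "dx": 0, "dy": 0, "dz": 0, "ax": 0, "ay": 0, "az": 0}

```text
t: 45.47
eef_pos: [0.5849, 0.2551, 0.0841]
tcp_rot: [-90.1, 0.5, -84.9]
wrist_force: [-0.6, -0.0, -0.3]
width: 0.0098
```

```bash
python3 plan.py .5862 .2539 .083 -82.55 | head -3
```

```text
pos [0.5849 0.2551 0.0841] rot [-90.09   0.51 -84.86] F [-0.6 -0.  -0.3] w 0.0098 t 45.47 j6 13 need 0.58
1 rows; first,last:
{"dx": 0.045, "dy": 0.037, "dz": 0.041, "ax": 0.021, "ay": -0.578, "az": -0.127}
```

Call:
servo_tool:
  series:
    - {"jaw": 0.02, "dx": 0, "dy": 0, "dz": 0, "ax": 0, "ay": -0.5, "az": 0}
    - {"jaw": 0.02, "dx": 0, "dy": 0, "dz": 0, "ax": 0, "ay": 0, "az": 0}
    - {"jaw": 0.12, "dx": 0, "dy": 0, "dz": 0, "ax": 0, "ay": 0, "az": 0}
    - {"jaw": 0.2, "dx": 0, "dy": 0, "dz": 0, "ax": 0, "ay": 0, "az": 0}
    - {"jaw": 0.3, "dx": 0, "dy": 0, "dz": 0, "ax": 0, "ay": 0, "az": 0}
    - {"jaw": 0.35, "dx": 0, "dy": 0, "dz": 0, "ax": 0, "ay": 0, "az": 0}
    - {"jaw": 0.35, "dx": 0, "dy": -0.5, "dz": 0, "ax": 0, "ay": 0, "az": 0}
    - {"jaw": 0.35, "dx": 0, "dy": -1, "dz": 0, "ax": 0, "ay": 0, "az": 0}

```text
t: 46.13
eef_pos: [0.5809, 0.2534, 0.1242]
tcp_rot: [-90.8, 0.4, -83.0]
wrist_force: [-0.0, -0.5, -0.6]
width: 0.0325
```

```bash
python3 plan.py .597 .1645 .13 -172.5 ; python3 chk.py k2 side
```

```text
pos [0.5809 0.2534 0.1242] rot [-90.78   0.36 -82.98] F [-0.  -0.5 -0.6] w 0.0325 t 46.13 j6 11 need 22.38
23 rows; first,last:
{"dx": 0.131, "dy": -0.009, "dz": 0.007, "ax": 0.01, "ay": 0.973, "az": 0.004}
{"dx": 0.126, "dy": -0.009, "dz": 0.034, "ax": 0.01, "ay": 0.973, "az": 0.004}
{"dx": 0.113, "dy": -0.009, "dz": 0.066, "ax": 0.01, "ay": 0.973, "az": 0.004}
{"dx": 0.091, "dy": -0.009, "dz": 0.094, "ax": 0.01, "ay": 0.973, "az": 0.004}
{"dx": 0.062, "dy": -0.009, "dz": 0.115, "ax": 0.01, "ay": 0.973, "az": 0.004}
{"dx": 0.029, "dy": -0.009, "dz": 0.128, "ax": 0.01, "ay": 0.973, "az": 0.004}
{"dx": 0.003, "dy": -0.009, "dz": 0.131, "ax": 0.01, "ay": 0.973, "az": 0.004}
side red 53 c [0.5823 0.2504 0.0901] ang 97.0 std [0.0037 0.0169] ztop 0.0938
side blue 66 c [0.5927 0.1619 0.0901] ang 7.9 std [0.0033 0.0158] ztop 0.0938
side yellow 78 c [ 0.6179 -0.0156  0.0896] ang 7.0 std [0.0035 0.0166] ztop 0.0934
```

Red is across (97.0° against 97.5°) and still seated. On to blue.

Call:
servo_tool:
  series:
    - {"jaw": 0.35, "dx": 0.13, "dy": -0.3, "dz": 0, "ax": 0, "ay": 1, "az": 0}
    - {"jaw": 0.35, "dx": 0.13, "dy": 0, "dz": 0.01, "ax": 0, "ay": 1, "az": 0}
    - {"jaw": 0.35, "dx": 0.13, "dy": 0, "dz": 0.02, "ax": 0, "ay": 1, "az": 0}
    - {"jaw": 0.35, "dx": 0.13, "dy": 0, "dz": 0.03, "ax": 0, "ay": 1, "az": 0}
    - {"jaw": 0.35, "dx": 0.12, "dy": 0, "dz": 0.04, "ax": 0, "ay": 1, "az": 0}
    - {"jaw": 0.35, "dx": 0.12, "dy": 0, "dz": 0.05, "ax": 0, "ay": 1, "az": 0}
    - {"jaw": 0.35, "dx": 0.11, "dy": 0, "dz": 0.06, "ax": 0, "ay": 1, "az": 0}
    - {"jaw": 0.35, "dx": 0.11, "dy": 0, "dz": 0.07, "ax": 0, "ay": 1, "az": 0}

```text
t: 46.85
eef_pos: [0.5974, 0.2261, 0.1615]
tcp_rot: [-89.3, 1.4, -116.4]
wrist_force: [0.1, -0.4, -0.7]
width: 0.0331
```

Call:
servo_tool:
  series:
    - {"jaw": 0.35, "dx": 0.1, "dy": 0, "dz": 0.08, "ax": 0, "ay": 1, "az": 0}
    - {"jaw": 0.35, "dx": 0.1, "dy": 0, "dz": 0.09, "ax": 0, "ay": 1, "az": 0}
    - {"jaw": 0.35, "dx": 0.09, "dy": 0, "dz": 0.1, "ax": 0, "ay": 1, "az": 0}
    - {"jaw": 0.35, "dx": 0.08, "dy": 0, "dz": 0.1, "ax": 0, "ay": 1, "az": 0}
    - {"jaw": 0.35, "dx": 0.08, "dy": 0, "dz": 0.1, "ax": 0, "ay": 1, "az": 0}
    - {"jaw": 0.35, "dx": 0.07, "dy": 0, "dz": 0.11, "ax": 0, "ay": 1, "az": 0}
    - {"jaw": 0.35, "dx": 0.06, "dy": 0, "dz": 0.11, "ax": 0, "ay": 1, "az": 0}
    - {"jaw": 0.35, "dx": 0.05, "dy": 0, "dz": 0.12, "ax": 0, "ay": 1, "az": 0}

```text
t: 47.52
eef_pos: [0.6081, 0.1951, 0.1745]
tcp_rot: [-89.9, 2.5, -150.1]
wrist_force: [-0.1, 1.0, -0.5]
width: 0.0331
```

```bash
python3 plan.py .597 .1645 .125 -172.5
```

```text
pos [0.6081 0.1951 0.1745] rot [ -89.91    2.55 -150.14] F [-0.1  1.  -0.5] w 0.0331 t 47.52 j6 73 need 5.59
6 rows; first,last:
{"dx": 0.15, "dy": 0.269, "dz": 0.116, "ax": 0.017, "ay": 0.931, "az": -0.106}
{"dx": 0.119, "dy": 0.272, "dz": 0.142, "ax": 0.017, "ay": 0.931, "az": -0.106}
{"dx": 0.096, "dy": 0.274, "dz": 0.155, "ax": 0.017, "ay": 0.931, "az": -0.106}
```

Call:
servo_tool:
  series:
    - {"jaw": 0.35, "dx": 0.15, "dy": 0.15, "dz": 0.11, "ax": 0, "ay": 0.93, "az": -0.12}
    - {"jaw": 0.35, "dx": 0.14, "dy": 0.2, "dz": 0.12, "ax": 0, "ay": 0.93, "az": -0.12}
    - {"jaw": 0.35, "dx": 0.13, "dy": 0.2, "dz": 0.13, "ax": 0, "ay": 0.93, "az": -0.12}
    - {"jaw": 0.35, "dx": 0.12, "dy": 0.25, "dz": 0.14, "ax": 0, "ay": 0.93, "az": -0.12}
    - {"jaw": 0.35, "dx": 0.1, "dy": 0.25, "dz": 0.15, "ax": 0, "ay": 0.9, "az": -0.12}
    - {"jaw": 0.35, "dx": 0.05, "dy": 0.2, "dz": 0.1, "ax": 0, "ay": 0.5, "az": -0.06}
    - {"jaw": 0.35, "dx": 0, "dy": 0, "dz": 0, "ax": 0, "ay": 0, "az": 0}
    - {"jaw": 0.35, "dx": 0, "dy": 0, "dz": 0, "ax": 0, "ay": 0, "az": 0}

```text
t: 48.18
eef_pos: [0.6027, 0.1661, 0.1487]
tcp_rot: [-90.4, 0.8, -171.8]
wrist_force: [1.2, -0.3, -0.3]
width: 0.0335
```

```bash
python3 plan.py .597 .1645 .1 -172.5
```

```text
pos [0.6027 0.1661 0.1487] rot [ -90.39    0.79 -171.85] F [ 1.2 -0.3 -0.3] w 0.0335 t 48.18 j6 92 need 1.62
2 rows; first,last:
{"dx": 0.109, "dy": 0.811, "dz": 0.019, "ax": 0.05, "ay": 0.082, "az": -0.099}
{"dx": 0.103, "dy": 0.812, "dz": 0.017, "ax": 0.05, "ay": 0.082, "az": -0.099}
```

Call:
servo_tool:
  series:
    - {"jaw": 0.35, "dx": 0.2, "dy": 0.6, "dz": 0.03, "ax": 0.08, "ay": 0.15, "az": -0.15}
    - {"jaw": 0.35, "dx": 0, "dy": 0, "dz": 0, "ax": 0, "ay": 0, "az": 0}
    - {"jaw": 0.35, "dx": 0, "dy": 0.5, "dz": 0, "ax": 0, "ay": 0, "az": 0}
    - {"jaw": 0.35, "dx": 0, "dy": 0, "dz": 0, "ax": 0, "ay": 0, "az": 0}
    - {"jaw": 0.35, "dx": 0, "dy": 0, "dz": 0, "ax": 0, "ay": 0, "az": 0}

```text
t: 48.6
eef_pos: [0.598, 0.1656, 0.1168]
tcp_rot: [-90.1, 0.4, -172.3]
wrist_force: [1.1, -0.6, 0.1]
width: 0.0335
```

```bash
python3 plan.py .597 .1645 .083 -172.5
```

```text
pos [0.598  0.1656 0.1168] rot [ -90.07    0.41 -172.32] F [ 1.1 -0.6  0.1] w 0.0335 t 48.60 j6 93 need 1.13
2 rows; first,last:
{"dx": 0.022, "dy": 0.564, "dz": 0.016, "ax": 0.008, "ay": 0.023, "az": -0.051}
{"dx": 0.02, "dy": 0.564, "dz": 0.016, "ax": 0.008, "ay": 0.023, "az": -0.051}
```

Call:
servo_tool:
  series:
    - {"jaw": 0.35, "dx": 0.04, "dy": 0.5, "dz": 0.03, "ax": 0, "ay": 0.04, "az": -0.08}
    - {"jaw": 0.35, "dx": 0, "dy": 0, "dz": 0, "ax": 0, "ay": 0, "az": 0}
    - {"jaw": 0.35, "dx": 0, "dy": 0.4, "dz": 0, "ax": 0, "ay": 0, "az": 0}
    - {"jaw": 0.35, "dx": 0, "dy": 0, "dz": 0, "ax": 0, "ay": 0, "az": 0}
    - {"jaw": 0.35, "dx": 0, "dy": 0, "dz": 0, "ax": 0, "ay": 0, "az": 0}

```text
t: 49.02
eef_pos: [0.5975, 0.165, 0.0885]
tcp_rot: [-90.1, 0.1, -172.4]
wrist_force: [-0.4, 0.4, 0.4]
width: 0.0327
```

```bash
python3 plan.py .597 .1645 .083 -172.5
```

```text
pos [0.5975 0.165  0.0885] rot [-9.0070e+01  1.4000e-01 -1.7244e+02] F [-0.4  0.4  0.4] w 0.0327 t 49.02 j6 93 need 0.18
1 rows; first,last:
{"dx": 0.018, "dy": 0.183, "dz": 0.013, "ax": 0.018, "ay": 0.016, "az": -0.036}
```

Call:
servo_tool:
  series:
    - {"jaw": 0.3, "dx": 0, "dy": 0.17, "dz": 0.01, "ax": 0, "ay": 0, "az": 0}
    - {"jaw": 0.2, "dx": 0, "dy": 0, "dz": 0, "ax": 0, "ay": 0, "az": 0}
    - {"jaw": 0.15, "dx": 0, "dy": 0, "dz": 0, "ax": 0, "ay": 0, "az": 0}
    - {"jaw": 0.12, "dx": 0, "dy": 0, "dz": 0, "ax": 0, "ay": 0, "az": 0}
    - {"jaw": 0.08, "dx": 0, "dy": 0, "dz": 0, "ax": 0, "ay": 0, "az": 0}
    - {"jaw": 0.04, "dx": 0, "dy": 0, "dz": 0, "ax": 0, "ay": 0, "az": 0}
    - {"jaw": 0.02, "dx": 0, "dy": 0, "dz": 0, "ax": 0, "ay": 0, "az": 0}
    - {"jaw": 0.02, "dx": 0, "dy": 0, "dz": 0, "ax": 0, "ay": 0, "az": 0}
  grip_force: 12

```text
t: 49.68
eef_pos: [0.5978, 0.1646, 0.0832]
tcp_rot: [-90.1, 0.2, -172.4]
wrist_force: [0.3, 1.1, -0.9]
width: 0.0097
```

Call:
servo_tool:
  series:
    - {"jaw": 0.02, "dx": 0, "dy": 0, "dz": 0, "ax": 0, "ay": -0.4, "az": 0}
    - {"jaw": 0.02, "dx": 0, "dy": 0, "dz": 0, "ax": 0, "ay": -0.8, "az": 0}
    - {"jaw": 0.02, "dx": 0, "dy": 0, "dz": 0, "ax": 0, "ay": -1, "az": 0}
    - {"jaw": 0.02, "dx": 0, "dy": 0, "dz": 0, "ax": 0, "ay": -1, "az": 0}
    - {"jaw": 0.02, "dx": 0, "dy": 0, "dz": 0, "ax": 0, "ay": -1, "az": 0}
    - {"jaw": 0.02, "dx": 0, "dy": 0, "dz": 0, "ax": 0, "ay": -1, "az": 0}
    - {"jaw": 0.02, "dx": 0, "dy": 0, "dz": 0, "ax": 0, "ay": -1, "az": 0}
    - {"jaw": 0.02, "dx": 0, "dy": 0, "dz": 0, "ax": 0, "ay": -1, "az": 0}

```text
t: 50.35
eef_pos: [0.5976, 0.165, 0.0832]
tcp_rot: [-90.1, 0.2, -142.6]
wrist_force: [-0.8, 0.7, -0.5]
width: 0.0098
```

Call:
servo_tool:
  series:
    - {"jaw": 0.02, "dx": 0, "dy": 0, "dz": 0, "ax": 0, "ay": -1, "az": 0}
    - {"jaw": 0.02, "dx": 0, "dy": 0, "dz": 0, "ax": 0, "ay": -1, "az": 0}
    - {"jaw": 0.02, "dx": 0, "dy": 0, "dz": 0, "ax": 0, "ay": -1, "az": 0}
    - {"jaw": 0.02, "dx": 0, "dy": 0, "dz": 0, "ax": 0, "ay": -1, "az": 0}
    - {"jaw": 0.02, "dx": 0, "dy": 0, "dz": 0, "ax": 0, "ay": -1, "az": 0}
    - {"jaw": 0.02, "dx": 0, "dy": 0, "dz": 0, "ax": 0, "ay": -1, "az": 0}
    - {"jaw": 0.02, "dx": 0, "dy": 0, "dz": 0, "ax": 0, "ay": -1, "az": 0}
    - {"jaw": 0.02, "dx": 0, "dy": 0, "dz": 0, "ax": 0, "ay": -1, "az": 0}

```text
t: 51.02
eef_pos: [0.5971, 0.1654, 0.0832]
tcp_rot: [-90.0, 0.3, -109.1]
wrist_force: [-1.1, -0.4, -0.6]
width: 0.0097
```

```bash
python3 plan.py .597 .1645 .083 -82.5|head -3
```

```text
pos [0.5971 0.1654 0.0832] rot [ -90.      0.31 -109.13] F [-1.1 -0.4 -0.6] w 0.0097 t 51.02 j6 29 need 6.66
7 rows; first,last:
{"dx": 0.004, "dy": 0.001, "dz": 0.001, "ax": -0.002, "ay": -0.951, "az": -0.011}
```

Call:
servo_tool:
  series:
    - {"jaw": 0.02, "dx": 0, "dy": 0, "dz": 0, "ax": 0, "ay": -1, "az": 0}
    - {"jaw": 0.02, "dx": 0, "dy": 0, "dz": 0, "ax": 0, "ay": -1, "az": 0}
    - {"jaw": 0.02, "dx": 0, "dy": 0, "dz": 0, "ax": 0, "ay": -1, "az": 0}
    - {"jaw": 0.02, "dx": 0, "dy": 0, "dz": 0, "ax": 0, "ay": -1, "az": 0}
    - {"jaw": 0.02, "dx": 0, "dy": 0, "dz": 0, "ax": 0, "ay": -1, "az": 0}
    - {"jaw": 0.02, "dx": 0, "dy": 0, "dz": 0, "ax": 0, "ay": -0.8, "az": 0}
    - {"jaw": 0.02, "dx": 0, "dy": 0, "dz": 0, "ax": 0, "ay": -0.4, "az": 0}
    - {"jaw": 0.02, "dx": 0, "dy": 0, "dz": 0, "ax": 0, "ay": 0, "az": 0}

```text
t: 51.68
eef_pos: [0.5966, 0.1654, 0.0832]
tcp_rot: [-89.9, 0.3, -83.1]
wrist_force: [-0.3, 0.1, -1.7]
width: 0.0098
```

```bash
python3 plan.py .597 .1645 .083 -82.5|head -3
```

```text
pos [0.5966 0.1654 0.0832] rot [-89.92   0.35 -83.15] F [-0.3  0.1 -1.7] w 0.0098 t 51.68 j6 3 need 0.16
1 rows; first,last:
{"dx": 0.032, "dy": 0.006, "dz": 0.009, "ax": -0.021, "ay": -0.162, "az": -0.087}
```

Call:
servo_tool:
  series:
    - {"jaw": 0.02, "dx": 0, "dy": 0, "dz": 0, "ax": 0, "ay": -0.1, "az": 0}
    - {"jaw": 0.12, "dx": 0, "dy": 0, "dz": 0, "ax": 0, "ay": 0, "az": 0}
    - {"jaw": 0.2, "dx": 0, "dy": 0, "dz": 0, "ax": 0, "ay": 0, "az": 0}
    - {"jaw": 0.3, "dx": 0, "dy": 0, "dz": 0, "ax": 0, "ay": 0, "az": 0}
    - {"jaw": 0.35, "dx": 0, "dy": 0, "dz": 0, "ax": 0, "ay": 0, "az": 0}
    - {"jaw": 0.35, "dx": 0, "dy": -0.5, "dz": 0, "ax": 0, "ay": 0, "az": 0}
    - {"jaw": 0.35, "dx": 0, "dy": -1, "dz": 0, "ax": 0, "ay": 0, "az": 0}
    - {"jaw": 0.35, "dx": 0, "dy": -0.5, "dz": 0, "ax": 0, "ay": 0, "az": 0}

```text
t: 52.35
eef_pos: [0.5937, 0.1645, 0.1402]
tcp_rot: [-90.4, 0.3, -82.9]
wrist_force: [0.3, -0.4, 1.3]
width: 0.0333
```

```bash
python3 plan.py .6205 -.0139 .14 -172.5 ; python3 chk.py k3 side
```

```text
pos [0.5937 0.1645 0.1402] rot [-90.44   0.31 -82.85] F [ 0.3 -0.4  1.3] w 0.0333 t 52.35 j6 3 need 22.41
23 rows; first,last:
{"dx": 0.261, "dy": -0.001, "dz": 0.006, "ax": 0.006, "ay": 0.974, "az": 0.001}
{"dx": 0.255, "dy": -0.001, "dz": 0.059, "ax": 0.006, "ay": 0.974, "az": 0.001}
{"dx": 0.229, "dy": -0.001, "dz": 0.126, "ax": 0.006, "ay": 0.974, "az": 0.001}
{"dx": 0.187, "dy": -0.001, "dz": 0.183, "ax": 0.006, "ay": 0.974, "az": 0.001}
{"dx": 0.131, "dy": -0.0, "dz": 0.226, "ax": 0.006, "ay": 0.974, "az": 0.001}
{"dx": 0.066, "dy": -0.0, "dz": 0.253, "ax": 0.006, "ay": 0.974, "az": 0.001}
{"dx": 0.013, "dy": 0.0, "dz": 0.261, "ax": 0.006, "ay": 0.974, "az": 0.001}
side red 55 c [0.5819 0.2518 0.0895] ang 97.2 std [0.0035 0.0166] ztop 0.0937
side blue 61 c [0.594  0.1617 0.0895] ang 98.5 std [0.0035 0.0164] ztop 0.0943
side yellow 82 c [ 0.6176 -0.0157  0.0895] ang 6.9 std [0.0036 0.0166] ztop 0.0937
```

Red and blue are across (97.2° and 98.5°). Now yellow.

Call:
servo_tool:
  series:
    - {"jaw": 0.35, "dx": 0.26, "dy": 0, "dz": 0.01, "ax": 0, "ay": 1, "az": 0}
    - {"jaw": 0.35, "dx": 0.26, "dy": 0, "dz": 0.02, "ax": 0, "ay": 1, "az": 0}
    - {"jaw": 0.35, "dx": 0.26, "dy": 0, "dz": 0.04, "ax": 0, "ay": 1, "az": 0}
    - {"jaw": 0.35, "dx": 0.26, "dy": 0, "dz": 0.06, "ax": 0, "ay": 1, "az": 0}
    - {"jaw": 0.35, "dx": 0.25, "dy": 0, "dz": 0.08, "ax": 0, "ay": 1, "az": 0}
    - {"jaw": 0.35, "dx": 0.24, "dy": 0, "dz": 0.09, "ax": 0, "ay": 1, "az": 0}
    - {"jaw": 0.35, "dx": 0.23, "dy": 0, "dz": 0.11, "ax": 0, "ay": 1, "az": 0}
    - {"jaw": 0.35, "dx": 0.23, "dy": 0, "dz": 0.13, "ax": 0, "ay": 1, "az": 0}

```text
t: 53.07
eef_pos: [0.6041, 0.102, 0.1415]
tcp_rot: [-90.2, 0.3, -116.2]
wrist_force: [1.1, 0.2, 0.3]
width: 0.0338
```

Call:
servo_tool:
  series:
    - {"jaw": 0.35, "dx": 0.22, "dy": 0, "dz": 0.14, "ax": 0, "ay": 1, "az": 0}
    - {"jaw": 0.35, "dx": 0.21, "dy": 0, "dz": 0.16, "ax": 0, "ay": 1, "az": 0}
    - {"jaw": 0.35, "dx": 0.2, "dy": 0, "dz": 0.17, "ax": 0, "ay": 1, "az": 0}
    - {"jaw": 0.35, "dx": 0.19, "dy": 0, "dz": 0.18, "ax": 0, "ay": 1, "az": 0}
    - {"jaw": 0.35, "dx": 0.17, "dy": 0, "dz": 0.19, "ax": 0, "ay": 1, "az": 0}
    - {"jaw": 0.35, "dx": 0.16, "dy": 0, "dz": 0.2, "ax": 0, "ay": 1, "az": 0}
    - {"jaw": 0.35, "dx": 0.15, "dy": 0, "dz": 0.21, "ax": 0, "ay": 1, "az": 0}
    - {"jaw": 0.35, "dx": 0.13, "dy": 0, "dz": 0.22, "ax": 0, "ay": 1, "az": 0}

```text
t: 53.73
eef_pos: [0.6076, 0.0368, 0.1347]
tcp_rot: [-90.5, -0.1, -149.9]
wrist_force: [-0.1, 0.5, 0.1]
width: 0.0332
```

```bash
python3 plan.py .6205 -.0139 .125 -172.5
```

```text
pos [0.6076 0.0368 0.1347] rot [ -90.46   -0.15 -149.9 ] F [-0.1  0.5  0.1] w 0.0332 t 53.73 j6 58 need 5.65
6 rows; first,last:
{"dx": 0.079, "dy": 0.052, "dz": 0.28, "ax": 0.018, "ay": 0.942, "az": 0.01}
{"dx": 0.023, "dy": 0.053, "dz": 0.29, "ax": 0.018, "ay": 0.942, "az": 0.01}
{"dx": -0.015, "dy": 0.054, "dz": 0.29, "ax": 0.018, "ay": 0.942, "az": 0.01}
```

Call:
servo_tool:
  series:
    - {"jaw": 0.35, "dx": 0.08, "dy": 0, "dz": 0.28, "ax": 0, "ay": 0.95, "az": 0}
    - {"jaw": 0.35, "dx": 0.06, "dy": 0, "dz": 0.28, "ax": 0, "ay": 0.95, "az": 0}
    - {"jaw": 0.35, "dx": 0.04, "dy": 0, "dz": 0.28, "ax": 0, "ay": 0.95, "az": 0}
    - {"jaw": 0.35, "dx": 0.02, "dy": 0, "dz": 0.28, "ax": 0, "ay": 0.95, "az": 0}
    - {"jaw": 0.35, "dx": 0, "dy": 0.1, "dz": 0.28, "ax": 0, "ay": 0.9, "az": 0}
    - {"jaw": 0.35, "dx": 0, "dy": 0, "dz": 0.15, "ax": 0, "ay": 0.5, "az": 0}
    - {"jaw": 0.35, "dx": 0, "dy": 0, "dz": 0, "ax": 0, "ay": 0, "az": 0}
    - {"jaw": 0.35, "dx": 0, "dy": 0, "dz": 0, "ax": 0, "ay": 0, "az": 0}

```text
t: 54.4
eef_pos: [0.6171, -0.0125, 0.1252]
tcp_rot: [-90.4, -0.6, -172.0]
wrist_force: [-0.0, -0.3, -0.9]
width: 0.0334
```

```bash
python3 plan.py .6205 -.0139 .11 -172.5
```

```text
pos [ 0.6171 -0.0125  0.1252] rot [ -90.42   -0.59 -171.99] F [-0.  -0.3 -0.9] w 0.0334 t 54.40 j6 76 need 0.51
1 rows; first,last:
{"dx": -0.11, "dy": 0.506, "dz": 0.065, "ax": 0.104, "ay": 0.128, "az": 0.149}
```

Call:
servo_tool:
  series:
    - {"jaw": 0.35, "dx": -0.1, "dy": 0.5, "dz": 0.06, "ax": 0.1, "ay": 0.12, "az": 0.14}
    - {"jaw": 0.35, "dx": 0, "dy": 0, "dz": 0, "ax": 0, "ay": 0, "az": 0}
    - {"jaw": 0.35, "dx": 0, "dy": 0.4, "dz": 0, "ax": 0, "ay": 0, "az": 0}
    - {"jaw": 0.35, "dx": 0, "dy": 0, "dz": 0, "ax": 0, "ay": 0, "az": 0}
    - {"jaw": 0.35, "dx": 0, "dy": 0, "dz": 0, "ax": 0, "ay": 0, "az": 0}

```text
t: 54.82
eef_pos: [0.6201, -0.0125, 0.097]
tcp_rot: [-90.0, -0.0, -172.2]
wrist_force: [-0.2, 0.4, 0.9]
width: 0.0332
```

```bash
python3 plan.py .6205 -.0139 .083 -172.5
```

```text
pos [ 0.6201 -0.0125  0.097 ] rot [-9.0040e+01 -2.0000e-02 -1.7222e+02] F [-0.2  0.4  0.9] w 0.0332 t 54.82 j6 76 need 0.47
1 rows; first,last:
{"dx": -0.006, "dy": 0.467, "dz": 0.05, "ax": 0.009, "ay": 0.071, "az": 0.004}
```

Call:
servo_tool:
  series:
    - {"jaw": 0.35, "dx": 0, "dy": 0.35, "dz": 0.05, "ax": 0, "ay": 0.06, "az": 0}
    - {"jaw": 0.35, "dx": 0, "dy": 0, "dz": 0, "ax": 0, "ay": 0, "az": 0}
    - {"jaw": 0.35, "dx": 0, "dy": 0, "dz": 0, "ax": 0, "ay": 0, "az": 0}

```text
t: 55.07
eef_pos: [0.6205, -0.0136, 0.086]
tcp_rot: [-90.0, 0.0, -172.4]
wrist_force: [0.2, -0.7, 0.5]
width: 0.0331
```

```bash
python3 plan.py .6205 -.0139 .083 -172.5
```

```text
pos [ 0.6205 -0.0136  0.086 ] rot [-9.0040e+01  1.0000e-02 -1.7241e+02] F [ 0.2 -0.7  0.5] w 0.0331 t 55.07 j6 76 need 0.1
1 rows; first,last:
{"dx": 0.002, "dy": 0.1, "dz": 0.009, "ax": 0.009, "ay": 0.021, "az": -0.003}
```

Call:
servo_tool:
  series:
    - {"jaw": 0.3, "dx": 0, "dy": 0.1, "dz": 0.01, "ax": 0, "ay": 0, "az": 0}
    - {"jaw": 0.2, "dx": 0, "dy": 0, "dz": 0, "ax": 0, "ay": 0, "az": 0}
    - {"jaw": 0.15, "dx": 0, "dy": 0, "dz": 0, "ax": 0, "ay": 0, "az": 0}
    - {"jaw": 0.12, "dx": 0, "dy": 0, "dz": 0, "ax": 0, "ay": 0, "az": 0}
    - {"jaw": 0.08, "dx": 0, "dy": 0, "dz": 0, "ax": 0, "ay": 0, "az": 0}
    - {"jaw": 0.04, "dx": 0, "dy": 0, "dz": 0, "ax": 0, "ay": 0, "az": 0}
    - {"jaw": 0.02, "dx": 0, "dy": 0, "dz": 0, "ax": 0, "ay": 0, "az": 0}
    - {"jaw": 0.02, "dx": 0, "dy": 0, "dz": 0, "ax": 0, "ay": 0, "az": 0}
  grip_force: 12

```text
t: 55.73
eef_pos: [0.6209, -0.0139, 0.0833]
tcp_rot: [-90.0, 0.1, -172.4]
wrist_force: [0.6, -0.2, -0.7]
width: 0.0101
```

Call:
servo_tool:
  series:
    - {"jaw": 0.02, "dx": 0, "dy": 0, "dz": 0, "ax": 0, "ay": -0.4, "az": 0}
    - {"jaw": 0.02, "dx": 0, "dy": 0, "dz": 0, "ax": 0, "ay": -0.8, "az": 0}
    - {"jaw": 0.02, "dx": 0, "dy": 0, "dz": 0, "ax": 0, "ay": -1, "az": 0}
    - {"jaw": 0.02, "dx": 0, "dy": 0, "dz": 0, "ax": 0, "ay": -1, "az": 0}
    - {"jaw": 0.02, "dx": 0, "dy": 0, "dz": 0, "ax": 0, "ay": -1, "az": 0}
    - {"jaw": 0.02, "dx": 0, "dy": 0, "dz": 0, "ax": 0, "ay": -1, "az": 0}
    - {"jaw": 0.02, "dx": 0, "dy": 0, "dz": 0, "ax": 0, "ay": -1, "az": 0}
    - {"jaw": 0.02, "dx": 0, "dy": 0, "dz": 0, "ax": 0, "ay": -1, "az": 0}

```text
t: 56.4
eef_pos: [0.6208, -0.0137, 0.0834]
tcp_rot: [-90.1, 0.1, -142.6]
wrist_force: [0.3, 0.5, -0.1]
width: 0.01
```

Call:
servo_tool:
  series:
    - {"jaw": 0.02, "dx": 0, "dy": 0, "dz": 0, "ax": 0, "ay": -1, "az": 0}
    - {"jaw": 0.02, "dx": 0, "dy": 0, "dz": 0, "ax": 0, "ay": -1, "az": 0}
    - {"jaw": 0.02, "dx": 0, "dy": 0, "dz": 0, "ax": 0, "ay": -1, "az": 0}
    - {"jaw": 0.02, "dx": 0, "dy": 0, "dz": 0, "ax": 0, "ay": -1, "az": 0}
    - {"jaw": 0.02, "dx": 0, "dy": 0, "dz": 0, "ax": 0, "ay": -1, "az": 0}
    - {"jaw": 0.02, "dx": 0, "dy": 0, "dz": 0, "ax": 0, "ay": -1, "az": 0}
    - {"jaw": 0.02, "dx": 0, "dy": 0, "dz": 0, "ax": 0, "ay": -1, "az": 0}
    - {"jaw": 0.02, "dx": 0, "dy": 0, "dz": 0, "ax": 0, "ay": -1, "az": 0}

```text
t: 57.07
eef_pos: [0.6204, -0.0135, 0.0834]
tcp_rot: [-90.1, 0.2, -109.2]
wrist_force: [0.0, -0.2, -0.1]
width: 0.0097
```

```bash
python3 plan.py .6205 -.0139 .083 -82.5|head -3
```

```text
pos [ 0.6204 -0.0135  0.0834] rot [ -90.06    0.23 -109.19] F [ 0.  -0.2 -0.1] w 0.0097 t 57.07 j6 13 need 6.67
7 rows; first,last:
{"dx": 0.002, "dy": 0.002, "dz": 0.001, "ax": 0.0, "ay": -0.953, "az": -0.009}
```

Call:
servo_tool:
  series:
    - {"jaw": 0.02, "dx": 0, "dy": 0, "dz": 0, "ax": 0, "ay": -1, "az": 0}
    - {"jaw": 0.02, "dx": 0, "dy": 0, "dz": 0, "ax": 0, "ay": -1, "az": 0}
    - {"jaw": 0.02, "dx": 0, "dy": 0, "dz": 0, "ax": 0, "ay": -1, "az": 0}
    - {"jaw": 0.02, "dx": 0, "dy": 0, "dz": 0, "ax": 0, "ay": -1, "az": 0}
    - {"jaw": 0.02, "dx": 0, "dy": 0, "dz": 0, "ax": 0, "ay": -1, "az": 0}
    - {"jaw": 0.02, "dx": 0, "dy": 0, "dz": 0, "ax": 0, "ay": -0.9, "az": 0}
    - {"jaw": 0.02, "dx": 0, "dy": 0, "dz": 0, "ax": 0, "ay": -0.5, "az": 0}
    - {"jaw": 0.02, "dx": 0, "dy": 0, "dz": 0, "ax": 0, "ay": 0, "az": 0}

```text
t: 57.73
eef_pos: [0.6201, -0.0134, 0.0834]
tcp_rot: [-90.0, 0.3, -82.4]
wrist_force: [0.2, 0.4, -1.5]
width: 0.0099
```

Call:
servo_tool:
  series:
    - {"jaw": 0.02, "dx": 0, "dy": 0, "dz": 0, "ax": 0, "ay": 0, "az": 0}
    - {"jaw": 0.12, "dx": 0, "dy": 0, "dz": 0, "ax": 0, "ay": 0, "az": 0}
    - {"jaw": 0.2, "dx": 0, "dy": 0, "dz": 0, "ax": 0, "ay": 0, "az": 0}
    - {"jaw": 0.3, "dx": 0, "dy": 0, "dz": 0, "ax": 0, "ay": 0, "az": 0}
    - {"jaw": 0.35, "dx": 0, "dy": 0, "dz": 0, "ax": 0, "ay": 0, "az": 0}
    - {"jaw": 0.35, "dx": 0, "dy": -0.5, "dz": 0, "ax": 0, "ay": 0, "az": 0}
    - {"jaw": 0.35, "dx": 0, "dy": -1, "dz": 0, "ax": 0, "ay": 0, "az": 0}
    - {"jaw": 0.35, "dx": 0, "dy": -1, "dz": 0, "ax": 0, "ay": 0, "az": 0}

```text
t: 58.4
eef_pos: [0.6149, -0.0135, 0.1516]
tcp_rot: [-90.9, 0.5, -82.6]
wrist_force: [0.7, 0.7, -0.8]
width: 0.0327
```

Call:
servo_tool:
  series:
    - {"jaw": 0.35, "dx": 0.3, "dy": -0.5, "dz": -0.5, "ax": 0, "ay": 0, "az": 0}
    - {"jaw": 0.35, "dx": 0.5, "dy": -0.3, "dz": -0.8, "ax": 0, "ay": 0, "az": 0}
    - {"jaw": 0.35, "dx": 0.5, "dy": 0, "dz": -0.8, "ax": 0, "ay": 0, "az": 0}
    - {"jaw": 0.35, "dx": 0.5, "dy": 0, "dz": -0.8, "ax": 0, "ay": 0, "az": 0}
    - {"jaw": 0.35, "dx": 0.5, "dy": 0, "dz": -0.8, "ax": 0, "ay": 0, "az": 0}
    - {"jaw": 0.35, "dx": 0.5, "dy": 0, "dz": -0.8, "ax": 0, "ay": 0, "az": 0}
    - {"jaw": 0.35, "dx": 0.3, "dy": 0, "dz": -0.5, "ax": 0, "ay": 0, "az": 0}
    - {"jaw": 0.35, "dx": 0, "dy": 0, "dz": 0, "ax": 0, "ay": 0, "az": 0}

```text
t: 59.07
eef_pos: [0.4794, -0.1295, 0.1888]
tcp_rot: [-89.8, 0.1, -82.4]
wrist_force: [1.1, 0.4, -0.4]
width: 0.0335
```

```bash
python3 chk.py k4 side top
python3 - <<'E'
import cv2,numpy as np
a=cv2.imread('pics/k4_side.png')[100:225,140:335];b=cv2.imread('pics/k4_top.png')[150:275,110:270]
cv2.imwrite('pics/k4c.png',np.hstack([cv2.resize(a,None,fx=2.2,fy=2.2,interpolation=2),cv2.resize(b,None,fx=2.2,fy=2.2,interpolation=2)]))
E
```

```text
side red 33 c [0.5797 0.2611 0.091 ] ang 94.3 std [0.0031 0.0102] ztop 0.0957
side yellow 73 c [ 0.6172 -0.0163  0.0895] ang 98.1 std [0.0039 0.0161] ztop 0.0937
top red 61 c [0.5848 0.256  0.0903] ang 96.1 std [0.0037 0.0157] ztop 0.0956
top blue 59 c [0.5966 0.1665 0.0902] ang 96.9 std [0.0035 0.0156] ztop 0.0940
top yellow 59 c [ 0.62  -0.012  0.09 ] ang 96.5 std [0.0038 0.0149] ztop 0.0962
```

View pics/k4c.png

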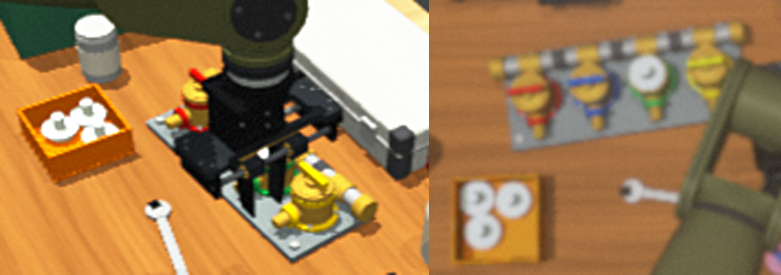

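View pics/k4_top.png

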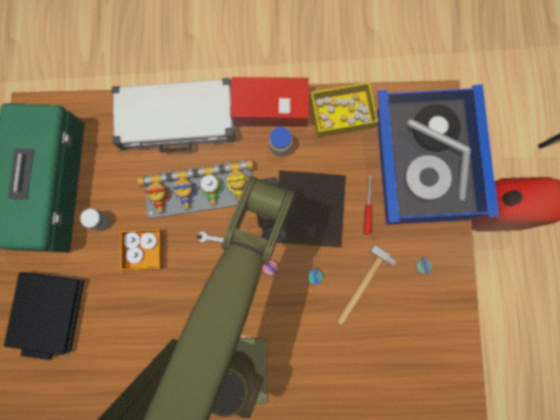

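The top view shows all three handles across the outlets at (155,192), (183,188) and (236,181). The green cap is on at (209,184), three caps are in the bin at (140,248), and the robot is clear. Handing in.

```bash
python3 -c "
from bench import *
print(sign_off())"
```

```text
the job is handed in; nothing more can be done
None
```

The red, blue and yellow plugs are seated in their cocks and rock-checked. Each handle was swung a quarter turn and left across its outlet. I handed the job in at about 59 s; no verdict was reported.

- **Caps:** the red, blue and yellow dust caps are in the orange bin. There was no green plug, so the green cock kept its cap.
- **Insertion:** all three plugs went in with the handle in line (measured 8–10° against about 7.5° for the outlet line). I gripped them at 18 N to carry and 12 N to turn.
- **Last checks (top camera):** handles at 96.1°, 96.9° and 96.5°, against a target of about 97.5°. Plug tops measured about 94–96 mm. They read 93–94 mm from the side camera before and during the turns, with no sign of lifting. By the grip heights, the centres of the plugs sit about 2 mm below the rims.
- **Disagreements:** the two cameras differ by about 3 mm in absolute position, so I fixed the mouth positions by where the plugs seated. In the last side picture the gripper hid the blue cock and part of the red one, so those two rest on the top view and the earlier side views.
- **Other items:** the tools, jar and look-alike plugs were left alone. They are in their original places where visible; the arm hid part of the wrench in the final top view.

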